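# Roll the glued badges through the hand press

## Task

The glued wooden badges need pressing. Swing the lamp well clear of the press's loading side, lay all the badges flat and side by side on the platform there, and crank them right through until the platform stops at the delivery side. Then put all the badges in the tub and leave its lid properly on, without disturbing the glue, paint pot and brush.

Things in the scene. Friction and masses are not known exactly. Their poses are not given: they have to be found in the camera images.
- press: black and pink tabletop roller press on suction feet. Origin on the table under its middle; x points away from the crank side (the robot's side), y along the feed from the loading side (robot's right) to delivery. Central bridge 80 mm deep along y, 122 mm tall (carrying handle, gear covers: 150, within y = +-30). Trays and rails reach y = +-235 mm; rails at x = +-75, 6 mm above the platform
- load_spot (a point): fixed point of the press at (0, -150, 60) mm, axes as the press: where the middle of the platform's top face lies when the platform is out on the loading side with the crank at 0
- platform_center (a point): middle of the top face, 60 mm above the table, of the white sliding platform, 140 mm across (x) by 200 mm along the feed (y), axes as the press. The crank feeds it along y, 15.9 mm per rad, 300 mm in all, under a roller with a 14.5 mm gap: flat badges, one layer deep, pass. Keep badge centres within 60 mm of the middle across and 85 mm along
- crank (a joint): angle of the hand crank, rad. At 0 the crank points straight up and the platform lies at load_spot. Growing = clockwise seen from the robot = platform feeds towards the delivery side; it stops at 18.85 (three turns) with the platform fully out on the delivery side; the backward stop is at -1.2. Stays where it is left; friction about 0.3 N m
- crank_axle (a point): point on the crank's axis (along x; axes as the press), in the plane in which the middle of the grip circles; 120 mm above the table. The grip's middle is 65 mm from it, at crank angle a it lies at (0, -65 sin a, 65 cos a) mm
- crank_grip (a point): middle of the pink crank grip: a freely spinning sleeve 22 mm in diameter and 88 mm long, parallel to the axle. The sleeve reaches from 38 mm beyond this point (away from the press) to 50 mm before it, where the black crank arm (10 mm thick) begins
- lamp_knob (a point): middle of the upright black knob on the lamp's shade (24 mm across; its top 13 mm above this point, the shade's top 20 mm below); white shade 100 mm across, underside 168 mm above the table. x here runs along the swing arm, away from its upright post 226 mm behind. The arm turns level about the post, stays where left (0.15 N m) and swings clear to the robot's right (counter-clockwise from above)
- tub: round white storage tub, 120 mm across at the rim, 112 at the foot, 70 mm tall, wall 4 mm, floor 5 mm, open top about 110 mm inside; 0.4 kg, stands loose. Origin at the centre of its underside, z up
- tub_lid: loose wooden lid of the tub: flange 132 mm across, 6 mm thick, a 96 mm plug 8 mm deep beneath it, an upright dark knob 26 mm in diameter reaching from 14 to 38 mm above the origin. Origin at the centre of the plug's underside, 62 mm above the tub's origin when it is on; 90 g
- badge_1: round wooden badge, 44 mm across and 12 mm thick, two glued layers: bare wood below, red on top with a white motif; 18 g. Origin at the centre of its underside, z up. It may be absent
- badge_2: round wooden badge, 44 mm across and 12 mm thick, two glued layers: bare wood below, white on top with a red motif; 18 g. Origin at the centre of its underside, z up. It may be absent
- badge_3: round wooden badge, 44 mm across and 12 mm thick, two glued layers: bare wood below, blue on top with a yellow motif; 18 g. Origin at the centre of its underside, z up. It may be absent
- badge_4: round wooden badge, 44 mm across and 12 mm thick, two glued layers: bare wood below, green on top with a white motif; 18 g. Origin at the centre of its underside, z up. It may be absent
- glue_bottle: white glue bottle with an orange cap, 48 mm across, 130 mm tall, beyond the press; origin under its centre. Not part of the job
- paint_pot: white and red paint pot with its lid on, 84 mm across, 105 mm tall, on the robot's left; origin under its centre. Not part of the job
- brush: paint brush, 190 mm long, lying beyond the press; origin under its middle. Not part of the job
There are look-alikes about, which are no part of the job. Leave any orange look-alike of the tub alone.

How it is judged (in metres and radians):
On the way, in this order (a step that is already met when the one before it is completed fails the run):
1. the lamp is swung clear of the loading side (its knob at least 170 mm from the loading spot, seen from above) (horizontal distance between lamp_knob and load_spot above 0.17 m), for 0.2 s.
2. all badges lie flat and side by side on the platform, still on the loading side (x of badge_1 in the frame of platform_center between -0.062 and 0.062 m and y of badge_1 in the frame of platform_center between -0.09 and 0.09 m and z of badge_1 in the frame of platform_center between -0.004 and 0.004 m and x of badge_2 in the frame of platform_center between -0.062 and 0.062 m and y of badge_2 in the frame of platform_center between -0.09 and 0.09 m and z of badge_2 in the frame of platform_center between -0.004 and 0.004 m and x of badge_3 in the frame of platform_center between -0.062 and 0.062 m and y of badge_3 in the frame of platform_center between -0.09 and 0.09 m and z of badge_3 in the frame of platform_center between -0.004 and 0.004 m and x of badge_4 in the frame of platform_center between -0.062 and 0.062 m and y of badge_4 in the frame of platform_center between -0.09 and 0.09 m and z of badge_4 in the frame of platform_center between -0.004 and 0.004 m and value of joint crank below 1.2 rad and horizontal distance between lamp_knob and load_spot above 0.17 m), for 0.3 s.
3. cranked half way, all badges on the platform beneath the roller (x of badge_1 in the frame of platform_center between -0.062 and 0.062 m and y of badge_1 in the frame of platform_center between -0.09 and 0.09 m and z of badge_1 in the frame of platform_center between -0.004 and 0.004 m and x of badge_2 in the frame of platform_center between -0.062 and 0.062 m and y of badge_2 in the frame of platform_center between -0.09 and 0.09 m and z of badge_2 in the frame of platform_center between -0.004 and 0.004 m and x of badge_3 in the frame of platform_center between -0.062 and 0.062 m and y of badge_3 in the frame of platform_center between -0.09 and 0.09 m and z of badge_3 in the frame of platform_center between -0.004 and 0.004 m and x of badge_4 in the frame of platform_center between -0.062 and 0.062 m and y of badge_4 in the frame of platform_center between -0.09 and 0.09 m and z of badge_4 in the frame of platform_center between -0.004 and 0.004 m and value of joint crank above 9 rad), for 0.05 s.
4. cranked through to the delivery-side stop, all badges on the platform (x of badge_1 in the frame of platform_center between -0.062 and 0.062 m and y of badge_1 in the frame of platform_center between -0.09 and 0.09 m and z of badge_1 in the frame of platform_center between -0.004 and 0.004 m and x of badge_2 in the frame of platform_center between -0.062 and 0.062 m and y of badge_2 in the frame of platform_center between -0.09 and 0.09 m and z of badge_2 in the frame of platform_center between -0.004 and 0.004 m and x of badge_3 in the frame of platform_center between -0.062 and 0.062 m and y of badge_3 in the frame of platform_center between -0.09 and 0.09 m and z of badge_3 in the frame of platform_center between -0.004 and 0.004 m and x of badge_4 in the frame of platform_center between -0.062 and 0.062 m and y of badge_4 in the frame of platform_center between -0.09 and 0.09 m and z of badge_4 in the frame of platform_center between -0.004 and 0.004 m and value of joint crank above 18.4 rad), for 0.2 s.
5. all badges are in the tub (horizontal distance between each of badge_1, badge_2, badge_3, badge_4 and tub below 0.047 m and z of badge_1 in the frame of tub between 0 and 0.056 m and z of badge_2 in the frame of tub between 0 and 0.056 m and z of badge_3 in the frame of tub between 0 and 0.056 m and z of badge_4 in the frame of tub between 0 and 0.056 m), for 0.2 s.
At the end, for the whole second after the job is handed in: every badge lies inside the upright tub, the lid is seated on it (within 12 mm of centred, within 5 mm in height, level within 0.06 rad), the lamp is still clear (knob 170 mm or more from the loading spot), all at rest (all of step 5 and horizontal distance between lamp_knob and load_spot above 0.17 m and z of tub_lid in the frame of tub between 0.056 and 0.067 m and horizontal distance between tub_lid and tub below 0.012 m and angle between the z axis of tub_lid and the z axis of tub, either way round below 0.06 rad and angle between tub's own z axis and vertical below 0.08 rad and angle between tub_lid's own z axis and vertical below 0.12 rad and linear speed of each of tub_lid, tub below 0.02 m/s); the robot touches nothing.
It fails at once if the glue bottle is disturbed (moved more than 30 mm) (distance of glue_bottle from where it was at the start of the episode above 0.03 m).
It fails at once if the paint pot is disturbed (moved more than 30 mm) (distance of paint_pot from where it was at the start of the episode above 0.03 m).
It fails at once if the brush is disturbed (moved more than 30 mm) (distance of brush from where it was at the start of the episode above 0.03 m).
It fails at once if the tub is tipped over (angle between tub's own z axis and vertical above 0.6 rad).
Of badge_1, badge_2, badge_3, badge_4 only 2 to 4 are there at a start; the rules pass over those that are not, and their reading is None.
At some moment in a run one of badge_1, badge_2, badge_3, badge_4 may be knocked a few centimetres aside while the robot is not near it.
Once in a run the grip may slacken for a moment while it holds something.
It also fails if it takes over 210 s, if anything falls off the work surface, if the arm or the gripper's body presses on something with over 40 N, if the wrist force passes 120 N, or if a joint passes its speed limit or range.

## Robot

A 6-joint arm with a two-finger parallel gripper is mounted at the origin on the work surface. World frame = base frame: x ahead of the robot, y to its left, z up, the work surface at z = 0. Lengths are in mm, angles in rad, forces in N, time in s.
With the tool pointing down it reaches from about 350 to 800 mm from the base axis. Payload 7.3 kg.
Tool frame: the origin (TCP) lies midway between the tips of the shut fingers; the grasp point (between the pads) lies 19 mm behind it (manip.grasp_offset is the distance from the TCP to the grasp point, in mm); z points along the fingers, y is the line along which they close (so a half turn about z gives the same grasp; the last joint's range is limited). The gripper opens to 85 mm and grips with 20 to 120 N. Pads are 22 mm wide; open, the fingers measure 114 mm over their backs; the gripper's body (76 mm by 85 mm) begins 54 mm behind the grasp point. The pads swing forward as they close: fully open they stand 13 mm farther back than shut.
Start: joints at [-1.469, 0.342, 1.524, -0, 1.275, -0.146], TCP at [128.789, -508.977, 231.322] pointing down, gripper open.
Joint ranges: [-2.53, 2.53], [-0.77, 2.02], [0.04, 2.7], [-1, 4.14], [0.28, 2.66], [-3.11, 3.11]. Speed limits (rad/s): [2.57, 2.57, 3.14, 3.14, 3.14, 3.14].

## Interface

Orientations are given as a rotation vector (axis times angle).
In Python, from bench import manip gives the robot as it stands. The module is installed in compiled form; this text tells all that it offers.
- The arm moves only by the tool move_arm, never from a script. Its argument "series" is a list of rows, each a list of 7 numbers: the turn, a rotation vector about the tool's x, y, z in units of 5 degrees (1.0 is 5 degrees), then the shift along the tool's x, y, z in units of 30 mm (1.0 is 30 mm), then the opening, from 0 (shut) to 1 (fully open). In form: [[ax, ay, az, x, y, z, fingers], ...]. A call has 1 to 5 rows; each row shifts and turns the commanded pose from where the row before left it, along the tool's axes as they then stand; what a row does not reach is not made up. A row lasts 1/12 s, in which the tool goes at most 41.7 mm and 7.16 degrees, less where a joint would pass 70% of its speed; a pose out of reach is approached as far as the arm can. A call is refused whole if a number of a shift passes 1 or a number of a turn 1, either way. A call with a gripper value outside its range is refused whole. The fingers move at their own pace and stop on an object; "newtons" is the grip in N (left out, the last holds). Time passes only in rows, so rows that do not move let the fingers close. It gives the time, the measured TCP pose, the force, the opening and the grip force at its end, in the units of the state.
- manip.get_state(): the state, without advancing time (a new reading comes with each control period).
- manip.snapshot(name): name is "scene" or "top"; returns the picture (420x560x3 uint8, red, green, blue); there is no depth.
- manip.calibration(name): a dict with "mtx" (3x3 intrinsics, pixels), "distortion" ([k1, k2, p1, p2, k3] as OpenCV has them; the pictures are not rectified), "R" (3x3) and "t" (3): a world point X has camera coordinates R X + t. Camera axes: x right, y down, z forward; pixel columns grow to the right and rows downward; lengths in mm; the calibration is good to about 2 mm. A picture is of the moment at which its call begins. calibration takes no time and is no camera call.
- manip.close_job(): hands the job in; it is judged then, once.
Trained networks look in the newest picture that a camera, given by its name, has taken for a name from the list of things; names that differ only in an ending like _2 or _b are one class to them, and where a whole thing is asked for, a point or a joint stands for the part that bears it (a point fixed in the world has none). Each returns a list of dicts, best first, with "conf" (0 to 1); they miss things now and then, are a little off and sometimes report something else, mostly with a low value. They report only what shows in the picture. A call takes as long as a camera call. They do not tell look-alikes from the thing itself.
- manip.search_frame(query, camera): "bbox" ([left, top, width, height] as shares, 0 to 1, of the picture: columns of its width, rows of its height, round what is visible of it).
The state is a dict: "time": time; "joints": joint angles; "dq": joint speeds; "joint_efforts": joint torques, N m; "ee_pos": TCP position; "eef_rot": TCP orientation; "contact_force": force on the tool from outside, world axes, zero at the start; "moment": the same for the moment, N m; "width": finger opening in mm; "grasp_force": force on a finger pad.
Only numpy, scipy, OpenCV 4.12 (cv2) and the standard library are available. Lean on these libraries where they do the work, as an engineer would, in place of code of your own. Each camera call takes 0.05 s, during which the arm holds its last target. There are 200 camera calls.

## Working session

There is one attempt and no reset: what is moved stays moved. The work goes in short steps, Python scripts to look and compute and a tool call to move; the robot and the scene stay as the last step left them, time stands still between calls to the robot, and variables do not carry over. Pictures are saved under pics/ and viewed, at most 14 in all, crops included, and the job is handed in when it is done.

Besides the shell and the picture viewer there is one more tool, called after "Emit:" by a JSON object that holds its "method" and its "body". move_arm: Moves the arm, as the interface text tells. Its arguments: {"type":"object","properties":{"series":{"type":"array"},"newtons":{"type":"number"}},"required":["series"]}

```bash
mkdir -p pics; python3 - <<'E'
from bench import manip
import cv2
print(manip.get_state())
for n in("scene","top"):
    im=manip.snapshot(n); cv2.imwrite(f"pics/{n}0.png",im[:,:,::-1])
    c=manip.calibration(n); print(n,c)
    for q in("press","lamp_knob","crank_grip","tub","tub_lid","badge_1","platform_center"):
        print(q,[(round(d["conf"],2),[round(v*s) for v,s in zip(d["bbox"],(560,420,560,420))]) for d in manip.search_frame(q,n)])
E
```

```text
{'time': 0.0, 'joints': array([-1.46903728e+00,  3.42722476e-01,  1.52505896e+00, -6.93723158e-06,
        1.27538464e+00, -1.46012862e-01]), 'dq': array([-0.00036649,  0.00130047, -0.00152492, -0.00151292, -0.00022104,
        0.00010903]), 'joint_efforts': array([ 1.36547096e-03, -4.33674896e+01, -2.46010172e+01, -3.65828976e-05,
        7.81074021e-03,  1.68895502e-05]), 'ee_pos': array([ 128.72365472, -508.54558903,  230.61144703]), 'eef_rot': array([-3.11595379e+00, -3.88013166e-01, -4.42408037e-05]), 'contact_force': array([0.03119708, 0.75599647, 0.50202316]), 'moment': array([-0.04212936, -0.02834592, -0.02761644]), 'grasp_force': 0.0, 'width': 85.32013457266709}
scene {'mtx': array([[486.70931699,   0.        , 284.37984104],
       [  0.        , 486.70931699, 207.47939948],
       [  0.        ,   0.        ,   1.        ]]), 'distortion': array([-0.08689675,  0.        ,  0.        ,  0.        ,  0.        ]), 'R': array([[ 0.84573911,  0.53317756, -0.02114351],
       [ 0.33794895, -0.56588543, -0.75204002],
       [-0.41293567,  0.62888423, -0.65877823]]), 't': array([
[... 745 characters left out ...]
    ,  0.        ]), 'R': array([[-3.67910260e-04, -9.99961306e-01,  8.78930150e-03],
       [-9.86214044e-01, -1.09157892e-03, -1.65471049e-01],
       [ 1.65474241e-01, -8.72901107e-03, -9.86175481e-01]]), 't': array([  65.34518977,  543.76827954, 1235.48582487])}
press [(0.74, [218, 137, 173, 111])]
lamp_knob [(0.61, [334, 90, 84, 85]), (0.46, [219, 139, 172, 109])]
crank_grip [(0.55, [279, 214, 8, 33])]
tub [(0.95, [169, 117, 45, 49]), (0.78, [228, 281, 41, 43]), (0.7, [115, 280, 48, 48])]
tub_lid [(0.56, [160, 218, 46, 49])]
badge_1 [(0.59, [359, 256, 17, 11]), (0.55, [415, 238, 16, 16]), (0.5, [396, 253, 18, 14]), (0.42, [242, 115, 16, 41])]
platform_center [(0.87, [320, 152, 72, 51])]
```

View pics/scene0.png

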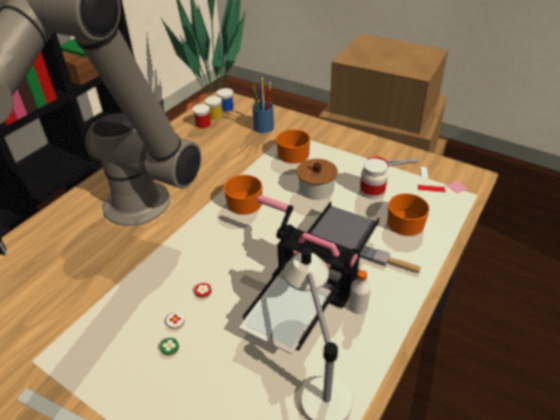

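View pics/top0.png

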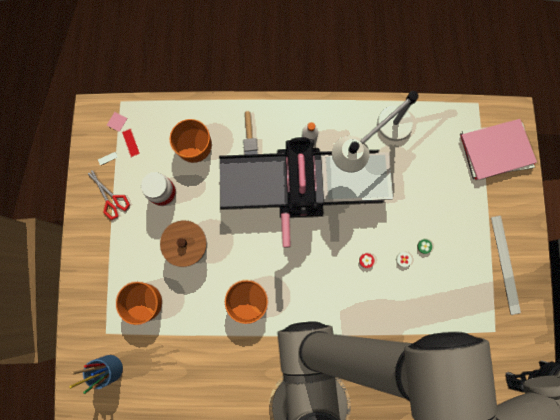

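```bash
cat > h.py <<'E'
import numpy as np, cv2
from bench import manip
from scipy.spatial.transform import Rotation as Rn
C={n:manip.calibration(n) for n in("scene","top")}
def ray(n,uv):
    c=C[n]; p=cv2.undistortPoints(np.float64(uv).reshape(-1,1,2),c["mtx"],c["distortion"]).reshape(-1,2)
    d=np.c_[p,np.ones(len(p))]@c["R"]; o=-c["R"].T@c["t"]; return o,d
def back(n,uv,z):
    o,d=ray(n,uv); return o+d*((z-o[2])/d[:,2])[:,None]
def proj(n,X):
    c=C[n]; return cv2.projectPoints(np.float64(X).reshape(-1,3),cv2.Rodrigues(c["R"])[0],c["t"],c["mtx"],c["distortion"])[0].reshape(-1,2)
def tri(a,b):
    (o1,d1),(o2,d2)=ray("top",[a]),ray("scene",[b]); A=np.c_[d1[0],-d2[0]]
    s=np.linalg.lstsq(A,o2-o1,rcond=None)[0]; p,q=o1+s[0]*d1[0],o2+s[1]*d2[0]; return (p+q)/2,np.linalg.norm(p-q)
E
python3 - <<'E'
from h import *
t=cv2.imread("pics/top0.png"); s=cv2.imread("pics/scene0.png")
cv2.imwrite("pics/tc.png",cv2.resize(t[80:260,200:430],None,fx=3.4,fy=3.3,interpolation=cv2.INTER_CUBIC)) if 0 else cv2.imwrite("pics/tc.png",cv2.resize(t[80:255,200:430],None,fx=3.4,fy=3.4,interpolation=cv2.INTER_CUBIC))
cv2.imwrite("pics/sc.png",cv2.resize(s[150:380,150:400],None,fx=2.6,fy=2.6,interpolation=cv2.INTER_CUBIC))
for uv in((367,260),(404,259),(425,245)): print("badge",back("top",[uv],12))
for uv in((203,289.5),(175,320.5),(169,346)): print("badge s",back("scene",[uv],12))
print("lidknob",tri((182,242),(317,166)),"lid z=76", back("top",[(183,243)],73))
print("lampknob",tri((353.5,147),(307,257)))
print("grip ends",tri((286.5,214),(289,207)),tri((286,246),(259,199)))
hsv=cv2.cvtColor(t,cv2.COLOR_BGR2HSV); m=cv2.inRange(hsv,(95,90,60),(130,255,255)); n,_,st,ce=cv2.connectedComponentsWithStats(m); print("blue top",[(*ce[i].round(),st[i][4]) for i in range(1,n) if st[i][4]>8])
hsv=cv2.cvtColor(s,cv2.COLOR_BGR2HSV); m=cv2.inRange(hsv,(95,90,60),(130,255,255)); n,_,st,ce=cv2.connectedComponentsWithStats(m); print("blue sc",[(*ce[i].round(),st[i][4]) for i in range(1,n) if st[i][4]>8])
E
```

```text
badge [[ 414.21873671 -171.40176106   12.        ]]
badge [[ 416.53441607 -281.4060957    12.        ]]
badge [[ 457.50014092 -346.5792502    12.        ]]
badge s [[ 418.73780389 -170.99934991   12.        ]]
badge s [[ 421.78995531 -284.28130747   12.        ]]
badge s [[ 458.63303138 -347.400773     12.        ]]
lidknob (array([459.72852651, 353.18405436,  92.51986212]), np.float64(4.028882396950311)) lid z=76 [[457.36105274 353.3779727   73.        ]]
lampknob (array([ 688.95742485, -104.16686471,  224.45906884]), np.float64(3.23791937862995))
grip ends (array([529.20526097,  68.97152156, 165.64727566]), np.float64(12.509109553006573)) (array([442.07213319,  66.78466894, 158.14703836]), np.float64(1.3366043738503923))
blue top [(np.float64(107.0), np.float64(367.0), np.int32(367)), (np.float64(85.0), np.float64(376.0), np.int32(10))]
blue sc [(np.float64(227.0), np.float64(104.0), np.int32(105)), (np.float64(264.0), np.float64(119.0), np.int32(330))]
```

View pics/tc.png

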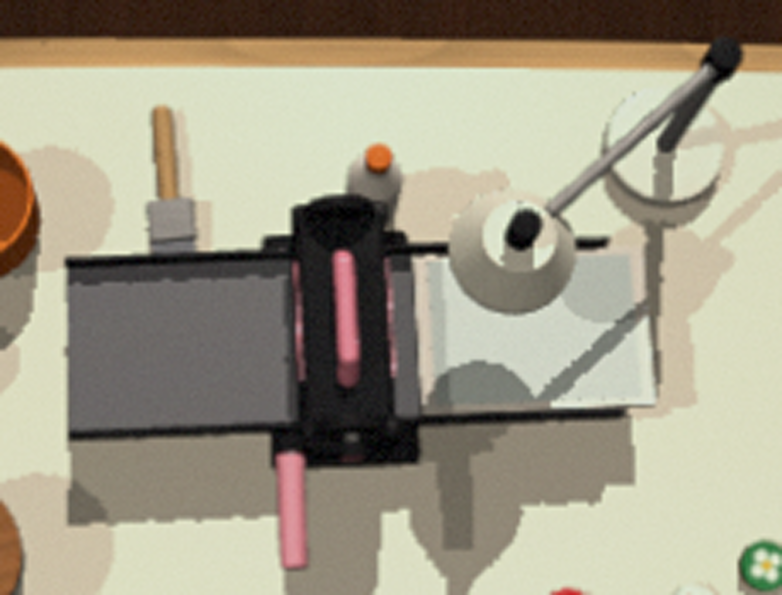

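View pics/sc.png

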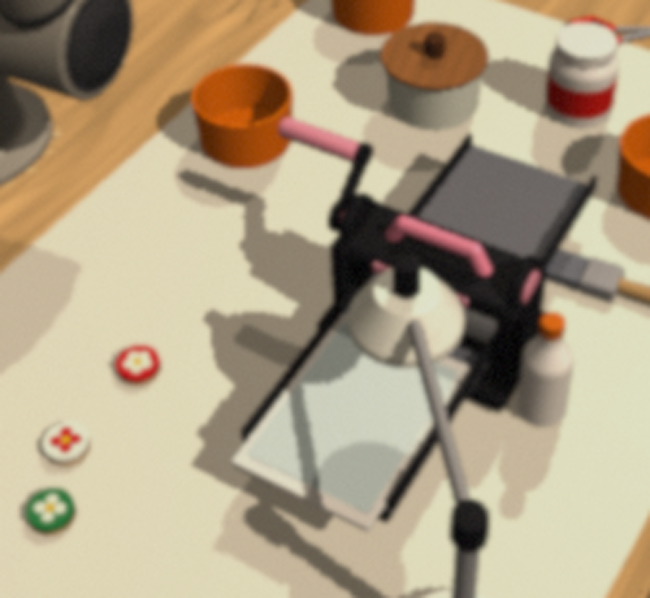

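```bash
python3 - <<'E'
from h import *
T=lambda u,v:(200+u/3.4,80+v/3.4); S=lambda u,v:(150+u/2.6,150+v/2.6)
t=[T(70,434),T(68,260),T(630,412),T(606,243)]; s=[S(470,138),S(593,180),S(243,437),S(385,517)]
X=[(-75,235),(75,235),(-75,-235),(75,-235)]
a,b=back("top",t,66)[:,:2],back("scene",s,66)[:,:2]
print(a.round(),b.round(),sep="\n")
M=np.array(X*2,float);P=np.r_[a,b]
def f(M,P):
    m,p=M.mean(0),P.mean(0);H=(M-m).T@(P-p);th=np.arctan2(H[0,1]-H[1,0],H[0,0]+H[1,1]);R=np.array([[np.cos(th),-np.sin(th)],[np.sin(th),np.cos(th)]]);o=p-R@m
    return o,th,(P-(M@R.T+o)).round(1)
print(f(M,P)); 
# platform edge and crank
print("platform corners",back("top",[T(652,405),T(640,250)],60), back("scene",[S(233,462),S(372,527)],60))
print("grip tip",back("top",[T(293,568)],[160][0]),back("top",[T(290,455)],160), tri(T(293,562),S(285,130)))
o,th,_=f(M,P);R=np.array([[np.cos(th),-np.sin(th)],[np.sin(th),np.cos(th)]])
# grip: fit angle & x offset by projecting both ends
for ang in(0,-.3,-.6,-.9,-1.2):
  for xe in(-130,):
    g=[np.r_[R@[x,-65*np.sin(ang)]+o,120+65*np.cos(ang)] for x in(xe-38,xe+50)]
    print(ang,((proj("top",g)-[200,80])*3.4).round(),((proj("scene",g)-150)*2.6).round())
E
```

```text
[[ 559.  251.]
 [ 710.  257.]
 [ 579. -219.]
 [ 727. -204.]]
[[ 568.  247.]
 [ 716.  254.]
 [ 588. -219.]
 [ 739. -223.]]
(array([648.33922979,  18.1276744 ]), np.float64(0.04189148402489934), array([[-4.5,  1.3],
       [-3.5,  0.7],
       [-4.7,  0.9],
       [-6.4,  9.3],
       [ 4.8, -2.3],
       [ 2.9, -1.8],
       [ 5.1,  1.2],
       [ 6.2, -9.3]]))
platform corners [[ 585.88616825 -239.50047422   60.        ]
 [ 722.60693852 -235.13299677   60.        ]] [[ 593.60147583 -241.86362937   60.        ]
 [ 733.00426407 -233.63296412   60.        ]]
grip tip [[438.64073581  65.91529506 160.        ]] [[525.65518459  68.18026551 160.        ]] (array([444.16793128,  66.33911326, 155.84866941]), np.float64(1.4409483321573964))
0 [[367. 509.]
 [361. 394.]] [[281. 151.]
 [360. 180.]]
-0.3 [[341. 511.]
 [335. 396.]] [[292. 142.]
 [369. 171.]]
-0.6 [[317. 513.]
 [312. 399.]] [[301. 138.]
 [378. 166.]]
-0.9 [[298. 516.]
 [293. 403.]] [[309. 140.]
 [385. 168.]]
-1.2 [[285. 519.]
 [281. 408.]] [[315. 147.]
 [390. 175.]]
```

```bash
python3 - <<'E'
from h import *
from scipy.optimize import least_squares
T=lambda u,v:(200+u/3.4,80+v/3.4); S=lambda u,v:(150+u/2.6,150+v/2.6)
th=.042;R=np.array([[np.cos(th),-np.sin(th)],[np.sin(th),np.cos(th)]])
def pts(p):
    x,y,a=p; L=[(-38,-65*np.sin(a),120+65*np.cos(a)),(50,-65*np.sin(a),120+65*np.cos(a)),(55,0,120)]
    return np.array([np.r_[R@q[:2]+[x,y],q[2]] for q in L])
tt=np.array([T(293,566),T(290,452)]); ss=np.array([S(283,129),S(357,152),S(342,213)])
f=lambda p:np.r_[(proj("top",pts(p)[:2])-tt).ravel(),(proj("scene",pts(p))-ss).ravel()]
for a0 in(-.3,-1):
    r=least_squares(f,[480,10,a0]);print(r.x,r.fun.round(1),pts(r.x).round())
E
```

```text
[482.54089138  17.61150925  -0.88643913] [-0.2 -0.9 -0.7 -1.  -0.1 -1.3 -0.   0.2 -1.9  0.5] [[442.  66. 161.]
 [530.  70. 161.]
 [537.  20. 120.]]
[482.54088704  17.61146706  -0.88644098] [-0.2 -0.9 -0.7 -1.  -0.1 -1.3 -0.   0.2 -1.9  0.5] [[442.  66. 161.]
 [530.  70. 161.]
 [537.  20. 120.]]
```

```bash
cat >> h.py <<'E'
def goto(wps,start=None,lim=28.):
    """waypoints (x,y,z,psi): prints rows in tool axes; tool kept pointing down"""
    s=manip.get_state()
    if start is None:
        r=Rn.from_rotvec(s["eef_rot"]).as_matrix(); p=np.array(s["ee_pos"]); psi=np.arctan2(r[1,0],r[0,0])
    else: p,psi=np.array(start[:3],float),start[3]
    for w in wps:
        d=np.array(w[:3],float)-p; da=-np.degrees(w[3]-psi)/5
        n=int(max(np.ceil(np.linalg.norm(d)/lim),np.ceil(abs(da)/.95),1))
        out=[]
        for k in range(n):
            # tool axes at start of each row
            a=psi+(w[3]-psi)*k/n; x=np.array([np.cos(a),np.sin(a),0]);y=np.array([np.sin(a),-np.cos(a),0]);e=d/n
            out.append([round(da/n,2),round(e@x/30,2),round(e@y/30,2),round(-e[2]/30,2)])
        print(w,"rows",n,"az,x,y,z:", out if abs(da)>.02 and n>1 else out[0]); p,psi=np.array(w[:3],float),w[3]
E
python3 - <<'E'
from h import *
T=lambda u,v:(200+u/3.4,80+v/3.4); S=lambda u,v:(150+u/2.6,150+v/2.6)
print("base",back("scene",[(327,400)],4),back("top",[T(663,153)],4))
print("posttop",tri(T(722,55),S(469,523)))
print("orange tub",back("top",[(246,301),(138,302),(190,140)],70))
k,_=tri(T(522,230),S(406,278));print("knob",k)
print(manip.get_state()["ee_pos"])
E
```

```text
base [[ 838.30245845 -266.2058231     4.        ]] [[ 833.27818679 -275.08107372    4.        ]]
posttop (array([ 839.10860642, -272.41813922,  206.07366419]), np.float64(1.007187801566231))
orange tub [[298.43085935 175.25061348  70.        ]
 [292.70259434 475.61314798  70.        ]
 [759.17138278 345.7671183   70.        ]]
knob [ 687.20843434 -104.38951778  224.00224268]
[ 128.79967244 -508.98701772  231.33905896]
```

```bash
python3 - <<'E'
from h import *
goto([(150,-485,290,.2476),(688,-104,290,-.839),(688,-104,214,-.839)])
E
```

```text
(150, -485, 290, 0.2476) rows 3 az,x,y,z: [np.float64(0.0), np.float64(0.29), np.float64(-0.2), np.float64(-0.65)]
(688, -104, 290, -0.839) rows 24 az,x,y,z: [[np.float64(0.52), np.float64(0.85), np.float64(-0.33), np.float64(-0.0)], [np.float64(0.52), np.float64(0.84), np.float64(-0.37), np.float64(-0.0)], [np.float64(0.52), np.float64(0.82), np.float64(-0.41), np.float64(-0.0)], [np.float64(0.52), np.float64(0.8), np.float64(-0.44), np.float64(-0.0)], [np.float64(0.52), np.float64(0.78), np.float64(-0.48), np.float64(-0.0)], [np.float64(0.52), np.float64(0.76), np.float64(-0.51), np.float64(-0.0)], [np.float64(0.52), np.float64(0.73), np.float64(-0.55), np.float64(-0.0)], [np.float64(0.52), np.float64(0.71), np.float64(-0.58), np.float64(-0.0)], [np.float64(0.52), np.float64(0.68), np.float64(-0.61), np.float64(-0.0)], [np.float64(0.52), np.float64(0.65), np.float64(-0.64), np.float64(-0.0)], [np.float64(0.52), np.float64(0.62), np.float64(-0.67), np.float64(-0.0)], [np.float64(0.52), np.float64(0.59), np.float64(-0.7), np.float64(-0.0)], [np.float64(0.52), np.float64(0.56), np.flo
[... 267 characters left out ...]
4(0.52), np.float64(0.42), np.float64(-0.81), np.float64(-0.0)], [np.float64(0.52), np.float64(0.38), np.float64(-0.83), np.float64(-0.0)], [np.float64(0.52), np.float64(0.35), np.float64(-0.85), np.float64(-0.0)], [np.float64(0.52), np.float64(0.31), np.float64(-0.86), np.float64(-0.0)], [np.float64(0.52), np.float64(0.27), np.float64(-0.88), np.float64(-0.0)], [np.float64(0.52), np.float64(0.23), np.float64(-0.89), np.float64(-0.0)], [np.float64(0.52), np.float64(0.19), np.float64(-0.9), np.float64(-0.0)], [np.float64(0.52), np.float64(0.15), np.float64(-0.9), np.float64(-0.0)]]
(688, -104, 214, -0.839) rows 3 az,x,y,z: [np.float64(-0.0), np.float64(0.0), np.float64(0.0), np.float64(0.84)]
```

Emit:
{"method": "move_arm", "body": {"series": [[0, 0, 0.96, 0, 0, -0.5, 0.55], [0, 0, 0.96, 0, 0, -0.5, 0.55], [0, 0, 0.96, 0, 0, -0.5, 0.55], [0, 0, 0.96, 0, 0, -0.5, 0.55], [0, 0, 0.96, 0, 0, 0, 0.55]], "newtons": 40}}

```text
time: 1.22
ee_pos: [128.9, -510.1, 294.5]
eef_rot: [3.124, -0.274, 0.002]
contact_force: [0.2, -0.3, 0.6]
width: 46.9
grasp_force: 0.0
```

Emit:
{"method": "move_arm", "body": {"series": [[0, 0, 0.96, 0, 0, 0, 0.55], [0, 0, 0.96, 0, 0, 0, 0.55], [0, 0, 0.96, 0, 0, 0, 0.55], [0, 0, 0.96, 0, 0, 0, 0.55], [0, 0, 0.96, 0, 0, 0, 0.55]]}}

```text
time: 1.63
ee_pos: [128.8, -509.0, 291.3]
eef_rot: [3.004, -0.92, 0.0]
contact_force: [0.0, 0.4, 0.6]
width: 47.0
grasp_force: 0.0
```

Emit:
{"method": "move_arm", "body": {"series": [[0, 0, 0.96, 0, 0, 0, 0.55], [0, 0, 0.96, 0, 0, 0, 0.55], [0, 0, 0.94, 0, 0, 0, 0.55], [0, 0, 0, 0.1, -0.5, 0, 0.55], [0, 0, 0, 0.1, -0.9, 0, 0.55]]}}

```text
time: 2.05
ee_pos: [163.0, -486.3, 291.0]
eef_rot: [2.866, -1.285, -0.001]
contact_force: [0.7, 0.8, -0.5]
width: 47.2
grasp_force: 0.0
```

Emit:
{"method": "move_arm", "body": {"series": [[0, 0, 0, 0.1, -0.95, 0, 0.55], [0, 0, 0, 0.1, -0.95, 0, 0.55], [0, 0, 0, 0.1, -0.95, 0, 0.55], [0, 0, 0, 0.1, -0.95, 0, 0.55], [0, 0, 0, 0.1, -0.95, 0, 0.55]]}}

```text
time: 2.47
ee_pos: [281.1, -400.4, 291.4]
eef_rot: [2.868, -1.281, 0.0]
contact_force: [0.6, -0.4, 0.1]
width: 47.1
grasp_force: 0.0
```

Emit:
{"method": "move_arm", "body": {"series": [[0, 0, 0, 0.1, -0.95, 0, 0.55], [0, 0, 0, 0.1, -0.95, 0, 0.55], [0, 0, 0, 0.1, -0.95, 0, 0.55], [0, 0, 0, 0.1, -0.95, 0, 0.55], [0, 0, 0, 0.1, -0.95, 0, 0.55]]}}

```text
time: 2.88
ee_pos: [397.3, -316.4, 291.4]
eef_rot: [2.869, -1.28, 0.0]
contact_force: [-0.5, -0.7, -0.4]
width: 46.9
grasp_force: 0.0
```

Emit:
{"method": "move_arm", "body": {"series": [[0, 0, 0, 0.1, -0.95, 0, 0.55], [0, 0, 0, 0.1, -0.95, 0, 0.55], [0, 0, 0, 0.1, -0.95, 0, 0.55], [0, 0, 0, 0.1, -0.95, 0, 0.55], [0, 0, 0, 0.1, -0.95, 0, 0.55]]}}

```text
time: 3.3
ee_pos: [513.4, -232.3, 291.3]
eef_rot: [2.869, -1.28, 0.0]
contact_force: [-0.2, -0.2, 0.1]
width: 46.9
grasp_force: 0.0
```

Emit:
{"method": "move_arm", "body": {"series": [[0, 0, 0, 0.1, -0.95, 0, 0.55], [0, 0, 0, 0.1, -0.95, 0, 0.55], [0, 0, 0, 0.1, -0.95, 0, 0.55], [0, 0, 0, 0.1, -0.95, 0, 0.55], [0, 0, 0, 0.1, -0.95, 0, 0.55]]}}

```text
time: 3.72
ee_pos: [629.4, -148.4, 291.2]
eef_rot: [2.869, -1.28, -0.0]
contact_force: [0.5, 0.3, -0.7]
width: 47.3
grasp_force: 0.0
```

```bash
python3 - <<'E'
from h import *
im=manip.snapshot("scene"); cv2.imwrite("pics/s1.png",im[:,:,::-1]); t=manip.snapshot("top"); cv2.imwrite("pics/t1.png",t[:,:,::-1])
s=manip.get_state(); print(s["time"],s["ee_pos"],s["eef_rot"],s["width"],s["joints"].round(2))
goto([(688,-104,214,-.839)])
E
```

```text
3.8167 [ 630.72461781 -146.4083875   290.07330091] [-2.87036866e+00  1.27423788e+00  9.63986495e-04] 46.582826663002585 [-0.35  0.55  1.03  0.    1.56  2.06]
(688, -104, 214, -0.839) rows 4 az,x,y,z: [[np.float64(0.01), np.float64(0.06), np.float64(-0.59), np.float64(0.63)], [np.float64(0.01), np.float64(0.06), np.float64(-0.59), np.float64(0.63)], [np.float64(0.01), np.float64(0.06), np.float64(-0.59), np.float64(0.63)], [np.float64(0.01), np.float64(0.06), np.float64(-0.59), np.float64(0.63)]]
```

Emit:
{"method": "move_arm", "body": {"series": [[0, 0, 0, 0.1, -0.8, 0, 0.55], [0, 0, 0, 0.1, -0.8, 0, 0.55], [0, 0, 0, 0.04, -0.76, 0, 0.55], [0, 0, 0, 0, 0, 0.7, 0.55], [0, 0, 0, 0, 0, 0.6, 0.55]]}}

```text
time: 4.23
ee_pos: [686.7, -107.0, 252.0]
eef_rot: [-2.87, 1.278, -0.003]
contact_force: [-0.2, -0.2, -0.7]
width: 47.1
grasp_force: 0.0
```

```bash
python3 - <<'E'
from h import *
a=manip.snapshot("scene"); t=manip.snapshot("top")
f=lambda im,r,c:cv2.resize(im[r:r+140,c:c+140,::-1],(560,560),interpolation=cv2.INTER_CUBIC)[:, :395]
cv2.imwrite("pics/c1.png",np.hstack([f(a,190,260),f(t,80,300)]))
E
```

```text
(no output)
```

View pics/c1.png

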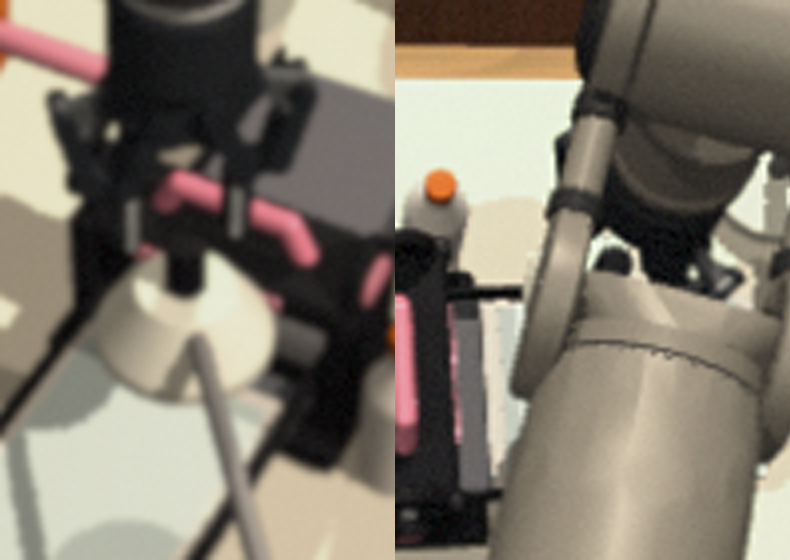

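Emit:
{"method": "move_arm", "body": {"series": [[0, 0, 0, 0, 0, 0.6, 0.55], [0, 0, 0, 0, 0, 0.6, 0.55], [0, 0, 0, 0, 0, 0, 0.55]]}}

```text
time: 4.58
ee_pos: [684.3, -107.9, 213.7]
eef_rot: [2.867, -1.281, -0.008]
contact_force: [-1.0, 0.0, -1.2]
width: 46.7
grasp_force: 0.0
```

Emit:
{"method": "move_arm", "body": {"series": [[0, 0, -0.5, 0.01, 0.33, 0, 0.55], [0, 0, -0.5, 0.01, 0.33, 0, 0.55], [0, 0, -1, 0.03, 0.66, 0, 0.55]]}}

```text
time: 4.83
ee_pos: [659.8, -135.8, 218.1]
eef_rot: [-2.97, 1.02, -0.004]
contact_force: [0.9, -0.8, 0.2]
width: 47.1
grasp_force: 0.5
```

```bash
python3 - <<'E'
from h import *
a=manip.snapshot("scene"); s=manip.get_state(); print(s["ee_pos"],s["contact_force"],s["width"])
cv2.imwrite("pics/c2.png",cv2.resize(a[190:330,240:400,::-1],None,fx=3,fy=3))
E
```

```text
[ 657.34839464 -139.86998727  218.40354127] [ 0.81564021 -2.2133475   0.93664603] 46.92001322082158
```

View pics/c2.png

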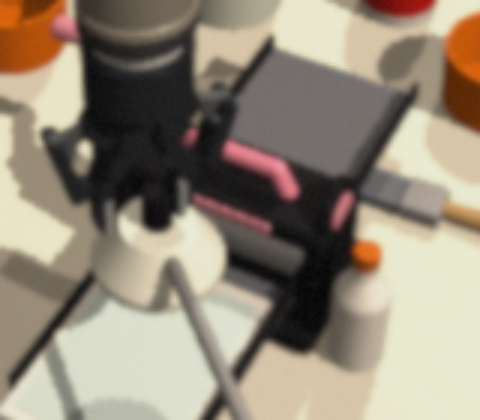

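Emit:
{"method": "move_arm", "body": {"series": [[0, 0, -1, 0.03, 0.66, 0, 0.55], [0, 0, -1, 0.03, 0.66, 0, 0.55], [0, 0, -1, 0.03, 0.66, 0, 0.55], [0, 0, -1, 0.03, 0.66, 0, 0.55], [0, 0, -1, 0.03, 0.66, 0, 0.55]]}}

```text
time: 5.3
ee_pos: [616.6, -226.3, 218.5]
eef_rot: [3.121, -0.354, 0.004]
contact_force: [1.5, 0.7, -0.2]
width: 46.9
grasp_force: 0.5
```

Emit:
{"method": "move_arm", "body": {"series": [[0, 0, -1, 0.03, 0.66, 0, 0.55], [0, 0, -1, 0.03, 0.66, 0, 0.55], [0, 0, -1, 0.03, 0.66, 0, 0.55], [0, 0, -1, 0.03, 0.66, 0, 0.55], [0, 0, -1, 0.03, 0.66, 0, 0.55]]}}

```text
time: 5.72
ee_pos: [615.8, -324.9, 218.5]
eef_rot: [3.123, 0.329, 0.003]
contact_force: [-0.4, 0.4, -0.1]
width: 46.8
grasp_force: 0.5
```

Emit:
{"method": "move_arm", "body": {"series": [[0, 0, -1, 0.03, 0.66, 0, 0.55], [0, 0, -1, 0.03, 0.66, 0, 0.55], [0, 0, -0.5, 0, 0.33, 0, 0.55], [0, 0, 0, 0, 0, 0, 0.55]]}}

```text
time: 6.05
ee_pos: [631.0, -373.3, 217.3]
eef_rot: [3.07, 0.66, 0.001]
contact_force: [-0.5, -0.1, -0.8]
width: 47.2
grasp_force: 0.0
```

Emit:
{"method": "move_arm", "body": {"series": [[0, 0, 0, 0, -0.2, 0, 0.55], [0, 0, 0, 0, 0, -0.4, 0.55], [0, 0, 0, 0, 0, -0.9, 0.55], [0, 0, 0, 0, 0, -0.9, 0.55]]}}

```text
time: 6.38
ee_pos: [627.9, -363.3, 283.1]
eef_rot: [-3.069, -0.661, 0.003]
contact_force: [0.8, -0.3, 0.8]
width: 46.8
grasp_force: 0.0
```

```bash
python3 - <<'E'
from h import *
a=manip.snapshot("scene"); t=manip.snapshot("top"); s=manip.get_state(); print(s["ee_pos"],s["contact_force"],s["width"],s["joints"].round(2))
cv2.imwrite("pics/c3.png",np.hstack([a[150:420,120:440,::-1],t[60:330,220:540,::-1]]))
goto([(418,-171,290,1.613),(418,-171,40,1.613)])
E
```

```text
[ 629.69748899 -364.55021578  289.65610033] [-0.39040367 -0.83238969  0.35481026] 47.022700568806485 [-0.63  0.73  0.71  0.    1.69  0.52]
(418, -171, 290, 1.613) rows 15 az,x,y,z: [[np.float64(-0.91), np.float64(-0.25), np.float64(-0.59), np.float64(-0.0)], [np.float64(-0.91), np.float64(-0.2), np.float64(-0.6), np.float64(-0.0)], [np.float64(-0.91), np.float64(-0.16), np.float64(-0.62), np.float64(-0.0)], [np.float64(-0.91), np.float64(-0.11), np.float64(-0.63), np.float64(-0.0)], [np.float64(-0.91), np.float64(-0.06), np.float64(-0.63), np.float64(-0.0)], [np.float64(-0.91), np.float64(-0.01), np.float64(-0.64), np.float64(-0.0)], [np.float64(-0.91), np.float64(0.04), np.float64(-0.64), np.float64(-0.0)], [np.float64(-0.91), np.float64(0.09), np.float64(-0.63), np.float64(-0.0)], [np.float64(-0.91), np.float64(0.14), np.float64(-0.62), np.float64(-0.0)], [np.float64(-0.91), np.float64(0.19), np.float64(-0.61), np.float64(-0.0)], [np.float64(-0.91), np.float64(0.24), np.float64(-0.59), np.float64(-0.0)], [np.float64(-0.91), np.float64(0.29), np.float64(-0.57), np.float64(-0.0)], [np.float64(-0.91), np.float64(0.33), np.float64(-0.55), np.float64(-0.0)], [np.float64(-0.91), np.float64(0.37), np.float64(-0.52), np.float64(-0.0)], [np.float64(-0.91), np.float64(0.41), np.float64(-0.49), np.float64(-0.0)]]
(418, -171, 40, 1.613) rows 9 az,x,y,z: [np.float64(-0.0), np.float64(0.0), np.float64(0.0), np.float64(0.93)]
```

View pics/c3.png

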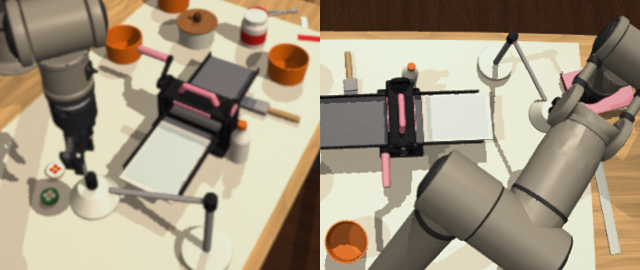

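Emit:
{"method": "move_arm", "body": {"series": [[0, 0, -0.91, -0.25, -0.59, 0, 1], [0, 0, -0.91, -0.2, -0.6, 0, 1], [0, 0, -0.91, -0.16, -0.62, 0, 1], [0, 0, -0.91, -0.11, -0.63, 0, 1], [0, 0, -0.91, -0.06, -0.63, 0, 1]]}}

```text
time: 6.9
ee_pos: [556.6, -298.8, 282.8]
eef_rot: [2.877, 1.261, 0.0]
contact_force: [0.1, -0.6, -0.8]
width: 85.6
grasp_force: 0.0
```

Emit:
{"method": "move_arm", "body": {"series": [[0, 0, -0.91, -0.01, -0.64, 0, 1], [0, 0, -0.91, 0.04, -0.64, 0, 1], [0, 0, -0.91, 0.09, -0.63, 0, 1], [0, 0, -0.91, 0.14, -0.62, 0, 1], [0, 0, -0.91, 0.19, -0.61, 0, 1]]}}

```text
time: 7.32
ee_pos: [485.2, -234.9, 282.7]
eef_rot: [2.572, 1.803, 0.0]
contact_force: [0.3, -0.4, 0.5]
width: 85.5
grasp_force: 0.0
```

Emit:
{"method": "move_arm", "body": {"series": [[0, 0, -0.91, 0.24, -0.59, 0, 1], [0, 0, -0.91, 0.29, -0.57, 0, 1], [0, 0, -0.91, 0.33, -0.55, 0, 1], [0, 0, -0.91, 0.37, -0.52, 0, 1], [0, 0, -0.91, 0.41, -0.49, 0, 1]]}}

```text
time: 7.73
ee_pos: [413.9, -170.8, 282.5]
eef_rot: [2.166, 2.275, 0.0]
contact_force: [0.5, 0.7, -0.4]
width: 85.3
grasp_force: 0.0
```

Emit:
{"method": "move_arm", "body": {"series": [[0, 0, 0, 0, 0, 0.9, 1], [0, 0, 0, 0, 0, 0.9, 1], [0, 0, 0, 0, 0, 0.9, 1], [0, 0, 0, 0, 0, 0.9, 1], [0, 0, 0, 0, 0, 0.9, 1]]}}

```text
time: 8.15
ee_pos: [414.7, -171.4, 146.9]
eef_rot: [2.17, 2.27, 0.001]
contact_force: [0.9, -0.8, 0.3]
width: 85.3
grasp_force: 0.0
```

```bash
cat >> h.py <<'E'
def blobs(n,name=None):
    """badge centroids by colour: red,green parts; returns pixel centroids of saturated blobs merged by closing"""
    im=manip.snapshot(n)[:,:,::-1].copy()
    if name: cv2.imwrite(name,im)
    return im
E
python3 - <<'E'
from h import *
a=blobs("scene","pics/s4.png"); t=blobs("top","pics/t4.png")
s=manip.get_state(); print(s["time"],s["ee_pos"],s["eef_rot"],s["width"])
for n,im in(("scene",a),("top",t)):
    print(n,[(round(d["conf"],2),[round(v*k,1) for v,k in zip(d["bbox"],(560,420,560,420))], back(n,[((d["bbox"][0]+d["bbox"][2]/2)*560,(d["bbox"][1]+d["bbox"][3]/2)*420)],9).round(0)[0,:2]) for d in manip.search_frame("badge_1",n)])
# platform: bright white region
for n,im,roi in(("top",t,(318,145,82,65)),("scene",a,(235,260,110,100))):
    x,y,w,h=roi; g=cv2.cvtColor(im,cv2.COLOR_BGR2HSV)[y:y+h,x:x+w]; m=cv2.inRange(g,(0,0,170),(180,28,255))
    k,l,st,ce=cv2.connectedComponentsWithStats(m); i=1+st[1:,4].argmax(); r=cv2.minAreaRect(np.argwhere(l==i)[:,::-1].astype(np.float32)); b=cv2.boxPoints(r)+[x,y]
    print(n,st[i],b.round(1).tolist(),back(n,b,60)[:,:2].round(0).tolist())
cv2.imwrite("pics/c4.png",np.hstack([cv2.resize(a[180:380,140:400],None,fx=1.5,fy=2),cv2.resize(t[110:310,220:480],None,fx=1.5,fy=2)]))
E
```

```text
8.25 [ 412.58731477 -170.27216468  144.59177708] [-2.16544811e+00 -2.26604143e+00  2.23376371e-03] 85.18594890784526
scene [(0.75, [190.7, 285.0, 21.1, 11.4], array([ 415., -175.])), (0.68, [158.2, 335.1, 24.2, 20.9], array([ 459., -344.])), (0.67, [163.2, 312.0, 22.6, 18.5], array([ 420., -285.]))]
top [(0.45, [360.7, 255.1, 11.6, 13.2], array([ 409., -170.]))]
top [   7    3   68   53 2949] [[323.9, 153.4], [388.3, 147.9], [392.6, 197.9], [328.2, 203.5]] [[721.0, -45.0], [740.0, -236.0], [589.0, -242.0], [573.0, -55.0]]
scene [   8   15   82   70 3294] [[242.3, 325.1], [281.5, 264.7], [326.5, 293.9], [287.4, 354.3]] [[595.0, -233.0], [571.0, -27.0], [717.0, -51.0], [724.0, -244.0]]
```

View pics/c4.png

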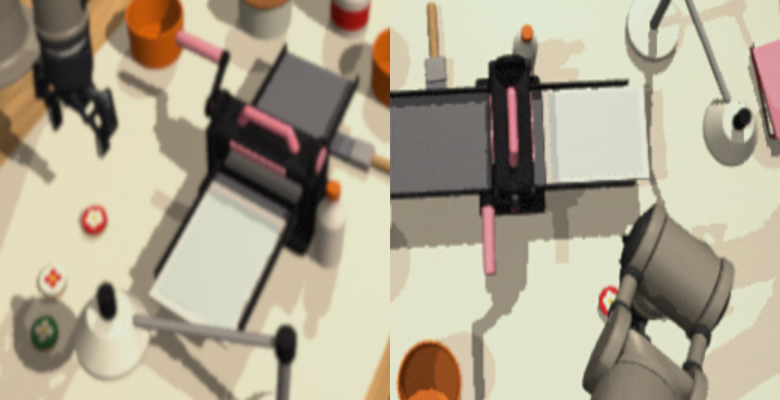

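Emit:
{"method": "move_arm", "body": {"series": [[0, 0, 0, 0, 0.05, 0.9, 1], [0, 0, 0, 0, 0.05, 0.9, 1], [0, 0, 0, 0, 0, 0.9, 1], [0, 0, 0, 0, 0, 0.8, 1], [0, 0, 0, 0, 0, 0.5, 1]]}}

```text
time: 8.77
ee_pos: [419.1, -172.8, 27.4]
eef_rot: [2.169, 2.27, 0.0]
contact_force: [0.0, -0.4, 0.3]
width: 85.5
grasp_force: 0.0
```

Emit:
{"method": "move_arm", "body": {"series": [[0, 0, 0, 0, 0, 0, 1]]}}

```text
time: 8.85
ee_pos: [418.2, -172.3, 26.8]
eef_rot: [-2.169, -2.271, 0.001]
contact_force: [-0.7, -0.5, -1.0]
width: 85.4
grasp_force: 0.0
```

Emit:
{"method": "move_arm", "body": {"series": [[0, 0, 0, 0, 0, 0.5, 1], [0, 0, 0, 0, 0, 0.35, 1], [0, 0, 0, 0, 0, 0, 0.3], [0, 0, 0, 0, 0, 0, 0.3], [0, 0, 0, 0, 0, 0, 0.3]], "newtons": 40}}

```text
time: 9.27
ee_pos: [419.6, -173.2, 3.5]
eef_rot: [2.167, 2.27, 0.001]
contact_force: [0.6, -0.2, 0.6]
width: 51.5
grasp_force: 0.0
```

Emit:
{"method": "move_arm", "body": {"series": [[0, 0, 0, 0, 0, 0, 0.3], [0, 0, 0, 0, 0, 0, 0.3], [0, 0, 0, 0, 0, 0, 0.3]]}}

```text
time: 9.52
ee_pos: [419.5, -173.2, 3.7]
eef_rot: [2.167, 2.27, 0.001]
contact_force: [-1.2, -0.0, 9.6]
width: 41.8
grasp_force: 39.0
```

```bash
python3 - <<'E'
from h import *
s=manip.get_state(); print(s["time"],s["ee_pos"],s["contact_force"],s["width"],s["grasp_force"])
goto([(418,-172,140,1.613),(652,-92,140,1.613),(652,-92,64,1.613)])
E
```

```text
9.5167 [ 419.48568956 -173.19475499    3.69661909] [-1.17845189 -0.03463544  9.6427772 ] 41.82581572216369 39.04489874839783
(418, -172, 140, 1.613) rows 5 az,x,y,z: [[np.float64(0.01), np.float64(0.01), np.float64(-0.01), np.float64(-0.91)], [np.float64(0.01), np.float64(0.01), np.float64(-0.01), np.float64(-0.91)], [np.float64(0.01), np.float64(0.01), np.float64(-0.01), np.float64(-0.91)], [np.float64(0.01), np.float64(0.01), np.float64(-0.01), np.float64(-0.91)], [np.float64(0.01), np.float64(0.01), np.float64(-0.01), np.float64(-0.91)]]
(652, -92, 140, 1.613) rows 9 az,x,y,z: [np.float64(-0.0), np.float64(0.26), np.float64(0.88), np.float64(-0.0)]
(652, -92, 64, 1.613) rows 3 az,x,y,z: [np.float64(-0.0), np.float64(0.0), np.float64(0.0), np.float64(0.84)]
```

Emit:
{"method": "move_arm", "body": {"series": [[0, 0, 0, 0, 0, -0.3, 0.3], [0, 0, 0, 0, 0, -0.7, 0.3], [0, 0, 0, 0, 0, -0.9, 0.3], [0, 0, 0, 0, 0, -0.9, 0.3], [0, 0, 0, 0, 0, -0.9, 0.3]]}}

```text
time: 9.93
ee_pos: [418.4, -172.5, 115.1]
eef_rot: [2.169, 2.271, 0.0]
contact_force: [1.4, 0.1, -0.6]
width: 41.5
grasp_force: 40.5
```

Emit:
{"method": "move_arm", "body": {"series": [[0, 0, 0, 0.26, 0.5, -0.85, 0.3], [0, 0, 0, 0.26, 0.88, 0, 0.3], [0, 0, 0, 0.26, 0.88, 0, 0.3], [0, 0, 0, 0.26, 0.88, 0, 0.3], [0, 0, 0, 0.26, 0.88, 0, 0.3]]}}

```text
time: 10.35
ee_pos: [538.3, -127.5, 140.0]
eef_rot: [2.169, 2.271, 0.001]
contact_force: [0.2, -0.4, -0.3]
width: 41.6
grasp_force: 40.6
```

Emit:
{"method": "move_arm", "body": {"series": [[0, 0, 0, 0.26, 0.88, 0, 0.3], [0, 0, 0, 0.26, 0.88, 0, 0.3], [0, 0, 0, 0.26, 0.88, 0, 0.3], [0, 0, 0, 0.26, 0.88, 0, 0.3], [0, 0, 0, 0, 0.4, 0, 0.3]]}}

```text
time: 10.77
ee_pos: [655.6, -89.6, 139.5]
eef_rot: [2.166, 2.273, 0.003]
contact_force: [-1.8, -0.6, -0.3]
width: 41.8
grasp_force: 40.6
```

```bash
python3 - <<'E'
from h import *
a=blobs("scene","pics/s5.png"); t=blobs("top")
s=manip.get_state(); print(s["time"],s["ee_pos"],s["contact_force"],s["width"],s["grasp_force"])
cv2.imwrite("pics/c5.png",np.hstack([cv2.resize(a[170:370,200:400],None,fx=2,fy=2),cv2.resize(t[110:310,220:420],None,fx=2,fy=2)[:,:390]]))
goto([(652,-92,140,1.613),(652,-92,64,1.613)])
E
```

```text
10.8667 [654.5328264  -90.77205537 138.96485484] [-0.0463716   0.51072206 -0.7490591 ] 41.53588469360729 40.59496879577637
(652, -92, 140, 1.613) rows 1 az,x,y,z: [np.float64(0.06), np.float64(-0.04), np.float64(-0.09), np.float64(-0.03)]
(652, -92, 64, 1.613) rows 3 az,x,y,z: [np.float64(-0.0), np.float64(0.0), np.float64(0.0), np.float64(0.84)]
```

View pics/c5.png

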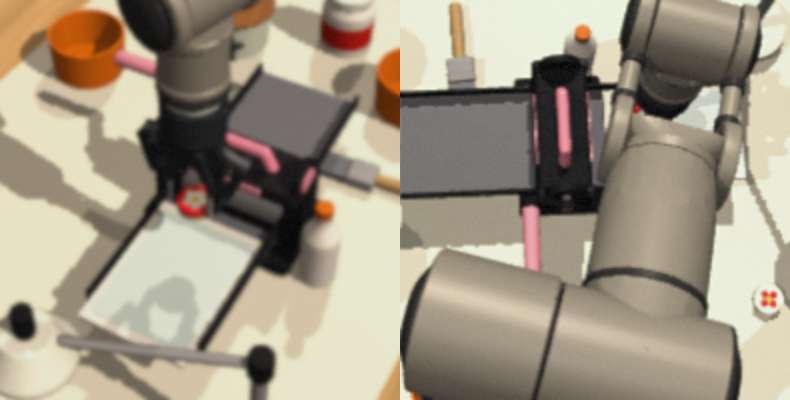

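Emit:
{"method": "move_arm", "body": {"series": [[0, 0, 0, -0.05, -0.05, 0.9, 0.3], [0, 0, 0, 0, 0, 0.8, 0.3], [0, 0, 0, 0, 0, 0.5, 0.3], [0, 0, 0, 0, 0, 0.27, 0.3], [0, 0, 0, 0, 0, 0, 0.3]]}}

```text
time: 11.28
ee_pos: [650.1, -93.2, 63.5]
eef_rot: [-2.168, -2.27, 0.003]
contact_force: [-0.1, -0.2, -0.4]
width: 41.7
grasp_force: 50.6
```

```bash
python3 - <<'E'
from h import *
s=manip.get_state(); print(s["time"],s["ee_pos"],s["contact_force"],s["width"],s["grasp_force"])
goto([(420,-284,140,1.613)],start=(653,-92,140,1.613))
E
```

```text
11.2833 [650.10325021 -93.23489645  63.52497204] [-0.12192189 -0.17259507 -0.3541987 ] 41.702615430474225 50.61676025390625
(420, -284, 140, 1.613) rows 11 az,x,y,z: [np.float64(-0.0), np.float64(-0.55), np.float64(-0.73), np.float64(-0.0)]
```

Emit:
{"method": "move_arm", "body": {"series": [[0, 0, 0, 0, 0, 0.05, 0.3], [0, 0, 0, 0, 0, 0, 0.75], [0, 0, 0, 0, 0, 0, 0.75], [0, 0, 0, 0, 0, 0, 0.75], [0, 0, 0, 0, 0, -0.5, 0.75]]}}

```text
time: 11.7
ee_pos: [650.2, -92.7, 75.6]
eef_rot: [-2.167, -2.269, 0.004]
contact_force: [-1.5, 0.3, -0.5]
width: 64.2
grasp_force: 0.0
```

Emit:
{"method": "move_arm", "body": {"series": [[0, 0, 0, 0, 0, -0.9, 1], [0, 0, 0, 0, 0, -0.9, 1], [0, 0, 0, -0.3, -0.4, -0.3, 1], [0, 0, 0, -0.55, -0.73, 0, 1], [0, 0, 0, -0.55, -0.73, 0, 1]]}}

```text
time: 12.12
ee_pos: [598.2, -137.7, 142.3]
eef_rot: [2.165, 2.272, 0.002]
contact_force: [0.4, -0.6, -0.2]
width: 85.3
grasp_force: 0.0
```

Emit:
{"method": "move_arm", "body": {"series": [[0, 0, 0, -0.55, -0.73, 0, 1], [0, 0, 0, -0.55, -0.73, 0, 1], [0, 0, 0, -0.55, -0.73, 0, 1], [0, 0, 0, -0.55, -0.73, 0, 1], [0, 0, 0, -0.55, -0.73, 0, 1]]}}

```text
time: 12.53
ee_pos: [491.5, -225.8, 141.3]
eef_rot: [2.168, 2.271, 0.0]
contact_force: [0.4, -0.3, 0.1]
width: 85.4
grasp_force: 0.0
```

Emit:
{"method": "move_arm", "body": {"series": [[0, 0, 0, -0.55, -0.73, 0, 1], [0, 0, 0, -0.55, -0.73, 0, 1], [0, 0, 0, -0.55, -0.73, 0, 1], [0, 0, 0, -0.25, -0.33, 0, 1], [0, 0, 0, 0, 0, 0, 1]]}}

```text
time: 12.95
ee_pos: [418.1, -287.1, 141.2]
eef_rot: [2.172, 2.268, -0.001]
contact_force: [-0.0, -0.4, -0.4]
width: 85.3
grasp_force: 0.0
```

```bash
cat >> h.py <<'E'
def badges(n,z=9):
    return [(round(d["conf"],2),[round(v) for v in ((d["bbox"][0]+d["bbox"][2]/2)*560,(d["bbox"][1]+d["bbox"][3]/2)*420)],back(n,[((d["bbox"][0]+d["bbox"][2]/2)*560,(d["bbox"][1]+d["bbox"][3]/2)*420)],z).round(0)[0,:2]) for d in manip.search_frame("badge_1",n)]
E
python3 - <<'E'
from h import *
a=blobs("scene","pics/s6.png"); t=blobs("top","pics/t6.png")
s=manip.get_state(); print(s["time"],s["ee_pos"],s["eef_rot"],s["contact_force"],s["width"])
for n in("scene","top"): print(n,badges(n,9),"z72:",badges(n,69))
E
```

```text
13.05 [ 419.84701582 -285.60849508  141.12206479] [2.17018367e+00 2.27014517e+00 6.47748998e-04] [ 0.33806626  0.96479876 -0.147469  ] 85.54430125762697
scene [(0.78, [176, 322], array([ 425., -285.])), (0.75, [169, 346], array([ 458., -346.])), (0.66, [296, 293], array([630., -54.])), (0.17, [275, 214], array([420., 174.]))] z72: [(0.78, [176, 322], array([ 463., -312.])), (0.75, [169, 346], array([ 494., -369.])), (0.66, [296, 293], array([656., -95.])), (0.17, [275, 214], array([458., 119.]))]
top [(0.59, [404, 259], array([ 417., -282.])), (0.46, [340, 180], array([656., -97.]))] z72: [(0.59, [404, 259], array([ 413., -265.])), (0.46, [340, 180], array([641., -89.]))]
```

Emit:
{"method": "move_arm", "body": {"series": [[0, 0, 0, 0.05, 0, 0.9, 1], [0, 0, 0, 0, 0, 0.9, 1], [0, 0, 0, 0, 0, 0.9, 1], [0, 0, 0, 0, 0, 0.9, 1], [0, 0, 0, 0, 0, 0.6, 1]]}}

```text
time: 13.67
ee_pos: [419.3, -282.7, 12.4]
eef_rot: [-2.166, -2.272, 0.0]
contact_force: [-0.4, -0.1, 0.5]
width: 85.1
grasp_force: 0.0
```

Emit:
{"method": "move_arm", "body": {"series": [[0, 0, 0, 0, 0, 0.38, 1], [0, 0, 0, 0, 0, 0, 0.3], [0, 0, 0, 0, 0, 0, 0.3], [0, 0, 0, 0, 0, 0, 0.3], [0, 0, 0, 0, 0, 0, 0.3]]}}

```text
time: 14.08
ee_pos: [420.3, -284.3, 4.6]
eef_rot: [2.167, 2.271, 0.0]
contact_force: [-0.3, 2.3, 5.1]
width: 41.5
grasp_force: 39.6
```

Emit:
{"method": "move_arm", "body": {"series": [[0, 0, 0, 0, 0, 0, 0.3], [0, 0, 0, 0, 0, 0, 0.3], [0, 0, 0, 0, 0, 0, 0.3]]}}

```text
time: 14.33
ee_pos: [420.3, -284.4, 4.7]
eef_rot: [2.168, 2.27, 0.001]
contact_force: [0.7, 2.4, 6.5]
width: 41.6
grasp_force: 40.3
```

Emit:
{"method": "move_arm", "body": {"series": [[0, 0, 0, 0, 0, -0.3, 0.3], [0, 0, 0, 0, 0, -0.7, 0.3], [0, 0, 0, 0, 0, -0.9, 0.3], [0, 0, 0, 0, 0, -0.9, 0.3], [0, 0, 0, 0, 0, -0.9, 0.3]]}}

```text
time: 14.75
ee_pos: [419.2, -283.9, 116.3]
eef_rot: [2.169, 2.272, -0.0]
contact_force: [0.8, -0.7, -0.7]
width: 41.6
grasp_force: 40.5
```

```bash
python3 - <<'E'
from h import *
s=manip.get_state(); print(s["time"],s["ee_pos"],s["contact_force"],s["width"],s["grasp_force"])
goto([(654,-142,140,1.613)])
E
```

```text
14.75 [ 419.21636294 -283.93197369  116.31464817] [ 0.79579558 -0.65096619 -0.68616067] 41.626377555078555 40.51268935203552
(654, -142, 140, 1.613) rows 10 az,x,y,z: [[np.float64(0.0), np.float64(0.44), np.float64(0.8), np.float64(-0.08)], [np.float64(0.0), np.float64(0.44), np.float64(0.8), np.float64(-0.08)], [np.float64(0.0), np.float64(0.44), np.float64(0.8), np.float64(-0.08)], [np.float64(0.0), np.float64(0.44), np.float64(0.8), np.float64(-0.08)], [np.float64(0.0), np.float64(0.44), np.float64(0.8), np.float64(-0.08)], [np.float64(0.0), np.float64(0.44), np.float64(0.8), np.float64(-0.08)], [np.float64(0.0), np.float64(0.44), np.float64(0.8), np.float64(-0.08)], [np.float64(0.0), np.float64(0.44), np.float64(0.8), np.float64(-0.08)], [np.float64(0.0), np.float64(0.44), np.float64(0.8), np.float64(-0.08)], [np.float64(0.0), np.float64(0.44), np.float64(0.8), np.float64(-0.08)]]
```

Emit:
{"method": "move_arm", "body": {"series": [[0, 0, 0, 0.3, 0.5, -0.8, 0.3], [0, 0, 0, 0.44, 0.8, 0, 0.3], [0, 0, 0, 0.44, 0.8, 0, 0.3], [0, 0, 0, 0.44, 0.8, 0, 0.3], [0, 0, 0, 0.44, 0.8, 0, 0.3]]}}

```text
time: 15.17
ee_pos: [528.4, -216.5, 139.6]
eef_rot: [2.169, 2.271, 0.0]
contact_force: [-1.1, 0.5, -0.0]
width: 41.4
grasp_force: 40.5
```

Emit:
{"method": "move_arm", "body": {"series": [[0, 0, 0, 0.44, 0.8, 0, 0.3], [0, 0, 0, 0.44, 0.8, 0, 0.3], [0, 0, 0, 0.44, 0.8, 0, 0.3], [0, 0, 0, 0.44, 0.8, 0, 0.3], [0, 0, 0, 0.44, 0.8, 0, 0.3]]}}

```text
time: 15.58
ee_pos: [645.2, -144.9, 139.3]
eef_rot: [2.169, 2.272, 0.0]
contact_force: [-0.0, -0.3, 0.6]
width: 41.1
grasp_force: 40.5
```

Emit:
{"method": "move_arm", "body": {"series": [[0, 0, 0, 0.13, 0.3, 0, 0.3], [0, 0, 0, 0, 0, 0.9, 0.3], [0, 0, 0, 0, 0, 0.8, 0.3], [0, 0, 0, 0, 0, 0.4, 0.3], [0, 0, 0, 0, 0, 0, 0.3]]}}

```text
time: 16.0
ee_pos: [651.1, -140.7, 72.5]
eef_rot: [-2.166, -2.268, 0.004]
contact_force: [-0.9, 0.3, -0.1]
width: 41.3
grasp_force: 40.6
```

```bash
python3 - <<'E'
from h import *
s=manip.get_state(); print(s["time"],s["ee_pos"],s["contact_force"],s["width"],s["grasp_force"])
E
```

```text
16.0 [ 651.06536979 -140.7424394    72.46821965] [-0.91962302  0.34955028 -0.09754814] 41.340478242780264 40.563610196113586
```

Emit:
{"method": "move_arm", "body": {"series": [[0, 0, 0, -0.1, 0, 0.25, 0.3], [0, 0, 0, 0, 0, 0, 0.3]]}}

```text
time: 16.17
ee_pos: [653.4, -145.2, 68.2]
eef_rot: [2.169, 2.271, 0.0]
contact_force: [0.7, 0.4, 0.0]
width: 42.0
grasp_force: 40.6
```

Emit:
{"method": "move_arm", "body": {"series": [[0, 0, 0, 0, 0, 0.1, 0.3], [0, 0, 0, 0, 0, 0.03, 0.3], [0, 0, 0, 0, 0, 0, 0.3]]}}

```text
time: 16.42
ee_pos: [653.6, -144.7, 64.8]
eef_rot: [2.169, 2.271, 0.001]
contact_force: [-0.7, 0.3, 0.7]
width: 41.4
grasp_force: 40.7
```

Emit:
{"method": "move_arm", "body": {"series": [[0, 0, 0, 0, 0, 0, 0.75], [0, 0, 0, 0, 0, 0, 0.75], [0, 0, 0, 0, 0, 0, 0.75], [0, 0, 0, 0, 0, -0.5, 0.75], [0, 0, 0, 0, 0, -0.9, 0.75]]}}

```text
time: 16.83
ee_pos: [651.1, -143.6, 102.8]
eef_rot: [-2.165, -2.267, 0.005]
contact_force: [0.3, 0.6, -0.9]
width: 64.2
grasp_force: 0.0
```

```bash
python3 - <<'E'
from h import *
s=manip.get_state(); print(s["time"],s["ee_pos"],s["contact_force"],s["width"],s["grasp_force"])
goto([(459,-346,140,1.613)],start=(653,-144,140,1.613))
E
```

```text
16.8333 [ 651.12835931 -143.61333967  102.83697891] [ 0.30336578  0.57840691 -0.86475768] 64.19717958921993 0.0
(459, -346, 140, 1.613) rows 11 az,x,y,z: [np.float64(-0.0), np.float64(-0.59), np.float64(-0.61), np.float64(-0.0)]
```

Emit:
{"method": "move_arm", "body": {"series": [[0, 0, 0, 0, 0, -0.9, 1], [0, 0, 0, -0.3, -0.3, -0.3, 1], [0, 0, 0, -0.59, -0.61, 0, 1], [0, 0, 0, -0.59, -0.61, 0, 1], [0, 0, 0, -0.59, -0.61, 0, 1]]}}

```text
time: 17.25
ee_pos: [591.0, -210.0, 141.7]
eef_rot: [2.169, 2.273, -0.001]
contact_force: [0.6, -1.0, -0.1]
width: 85.3
grasp_force: 0.0
```

Emit:
{"method": "move_arm", "body": {"series": [[0, 0, 0, -0.59, -0.61, 0, 1], [0, 0, 0, -0.59, -0.61, 0, 1], [0, 0, 0, -0.59, -0.61, 0, 1], [0, 0, 0, -0.59, -0.61, 0, 1], [0, 0, 0, -0.59, -0.61, 0, 1]]}}

```text
time: 17.67
ee_pos: [503.3, -302.9, 141.6]
eef_rot: [-2.169, -2.272, 0.0]
contact_force: [-0.2, -0.9, -0.1]
width: 85.2
grasp_force: 0.0
```

Emit:
{"method": "move_arm", "body": {"series": [[0, 0, 0, -0.59, -0.61, 0, 1], [0, 0, 0, -0.59, -0.61, 0, 1], [0, 0, 0, -0.3, -0.3, 0, 1], [0, 0, 0, 0, 0, 0.9, 1], [0, 0, 0, 0, 0, 0.9, 1]]}}

```text
time: 18.08
ee_pos: [461.5, -350.1, 88.8]
eef_rot: [2.169, 2.267, 0.0]
contact_force: [0.4, 0.0, -0.0]
width: 85.2
grasp_force: 0.0
```

```bash
python3 - <<'E'
from h import *
blobs("scene","pics/s7.png"); s=manip.get_state(); print(s["time"],s["ee_pos"],s["contact_force"],s["width"])
print(badges("scene",9)); print(badges("scene",69)); blobs("top"); print(badges("top",69))
E
```

```text
18.1333 [ 458.90311061 -346.8631162    82.21937165] [-2.7434957   1.78578361 -4.76539797] 85.23025075455153
[(0.84, [169, 345], array([ 455., -344.])), (0.7, [285, 308], array([ 632., -108.])), (0.51, [273, 203], array([385., 216.]))]
[(0.84, [169, 345], array([ 491., -368.])), (0.7, [285, 308], array([ 658., -146.])), (0.51, [273, 203], array([425., 159.]))]
[(0.7, [422, 245], array([ 452., -320.])), (0.61, [341, 169], array([672., -92.])), (0.55, [359, 177], array([ 650., -146.])), (0.35, [308, 190], array([610.,   4.]))]
```

Emit:
{"method": "move_arm", "body": {"series": [[0, 0, 0, 0, 0, 0.9, 1], [0, 0, 0, 0, 0, 0.9, 1], [0, 0, 0, 0, 0, 0.6, 1], [0, 0, 0, 0, 0, 0, 1]]}}

```text
time: 18.67
ee_pos: [460.7, -347.2, 14.1]
eef_rot: [-2.166, -2.27, -0.0]
contact_force: [0.1, 0.4, 0.2]
width: 85.4
grasp_force: 0.0
```

Emit:
{"method": "move_arm", "body": {"series": [[0, 0, 0, 0, 0, 0.33, 1], [0, 0, 0, 0, 0, 0, 0.3], [0, 0, 0, 0, 0, 0, 0.3], [0, 0, 0, 0, 0, 0, 0.3], [0, 0, 0, 0, 0, 0, 0.3]]}}

```text
time: 19.08
ee_pos: [462.1, -349.0, 7.6]
eef_rot: [2.168, 2.271, -0.0]
contact_force: [-2.0, 2.1, 8.8]
width: 40.7
grasp_force: 39.2
```

Emit:
{"method": "move_arm", "body": {"series": [[0, 0, 0, 0, 0, 0, 0.3], [0, 0, 0, 0, 0, 0, 0.3], [0, 0, 0, 0, 0, 0, 0.3]]}}

```text
time: 19.33
ee_pos: [462.1, -349.0, 7.8]
eef_rot: [2.168, 2.27, -0.0]
contact_force: [-2.1, 1.3, 6.3]
width: 40.4
grasp_force: 39.5
```

Emit:
{"method": "move_arm", "body": {"series": [[0, 0, 0, 0, 0, -0.3, 0.3], [0, 0, 0, 0, 0, -0.7, 0.3], [0, 0, 0, 0, 0, -0.9, 0.3], [0, 0, 0, 0, 0, -0.9, 0.3], [0, 0, 0, 0, 0, -0.9, 0.3]]}}

```text
time: 19.75
ee_pos: [461.4, -348.4, 119.2]
eef_rot: [2.169, 2.272, -0.0]
contact_force: [0.2, -0.6, -0.7]
width: 41.4
grasp_force: 32.2
```

```bash
python3 - <<'E'
from h import *
a=blobs("scene","pics/s8.png"); s=manip.get_state(); print(s["time"],s["ee_pos"],s["contact_force"],s["width"],s["grasp_force"])
t=blobs("top");cv2.imwrite("pics/c8.png",np.hstack([cv2.resize(a[230:370,220:360],None,fx=3,fy=3)[:,:395],cv2.resize(t[130:270,300:440],None,fx=3,fy=3)[:,:395]]))
goto([(654,-195,140,1.613)])
E
```

```text
19.8 [ 463.61671539 -350.4850532   125.00166188] [ 0.74930076 -1.97727922  4.1415345 ] 40.463595473039675 40.2868527173996
(654, -195, 140, 1.613) rows 9 az,x,y,z: [[np.float64(0.01), np.float64(0.54), np.float64(0.73), np.float64(-0.06)], [np.float64(0.01), np.float64(0.54), np.float64(0.73), np.float64(-0.06)], [np.float64(0.01), np.float64(0.54), np.float64(0.73), np.float64(-0.06)], [np.float64(0.01), np.float64(0.54), np.float64(0.73), np.float64(-0.06)], [np.float64(0.01), np.float64(0.54), np.float64(0.73), np.float64(-0.06)], [np.float64(0.01), np.float64(0.54), np.float64(0.73), np.float64(-0.06)], [np.float64(0.01), np.float64(0.54), np.float64(0.73), np.float64(-0.06)], [np.float64(0.01), np.float64(0.54), np.float64(0.73), np.float64(-0.06)], [np.float64(0.01), np.float64(0.55), np.float64(0.73), np.float64(-0.06)]]
```

View pics/c8.png

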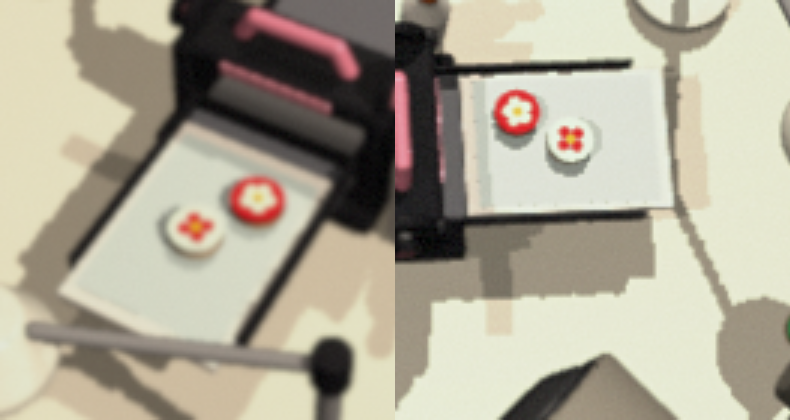

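Emit:
{"method": "move_arm", "body": {"series": [[0, 0, 0, 0.3, 0.4, -0.7, 0.3], [0, 0, 0, 0.54, 0.73, 0, 0.3], [0, 0, 0, 0.54, 0.73, 0, 0.3], [0, 0, 0, 0.54, 0.73, 0, 0.3], [0, 0, 0, 0.54, 0.73, 0, 0.3]]}}

```text
time: 20.27
ee_pos: [558.1, -269.2, 138.2]
eef_rot: [-2.17, -2.272, 0.0]
contact_force: [0.6, -0.1, -0.6]
width: 40.7
grasp_force: 40.4
```

Emit:
{"method": "move_arm", "body": {"series": [[0, 0, 0, 0.54, 0.73, 0, 0.3], [0, 0, 0, 0.54, 0.73, 0, 0.3], [0, 0, 0, 0.54, 0.73, 0, 0.3], [0, 0, 0, 0.54, 0.73, 0, 0.3], [0, 0, 0, 0.24, 0.33, 0, 0.3]]}}

```text
time: 20.68
ee_pos: [653.4, -191.0, 137.7]
eef_rot: [-2.167, -2.275, -0.001]
contact_force: [-0.8, 0.4, 0.3]
width: 40.4
grasp_force: 40.4
```

Emit:
{"method": "move_arm", "body": {"series": [[0, 0, 0, 0, 0, 0.9, 0.3], [0, 0, 0, 0, 0, 0.8, 0.3], [0, 0, 0, 0, 0, 0.4, 0.3], [0, 0, 0, 0, 0, 0, 0.3], [0, 0, 0, 0, 0, 0, 0.3]]}}

```text
time: 21.1
ee_pos: [651.1, -194.1, 74.8]
eef_rot: [-2.169, -2.271, 0.001]
contact_force: [0.1, 0.8, 0.1]
width: 40.7
grasp_force: 40.4
```

Emit:
{"method": "move_arm", "body": {"series": [[0, 0, 0, 0, 0, 0.15, 0.3], [0, 0, 0, 0, 0, 0.08, 0.3], [0, 0, 0, 0, 0, 0, 0.3]]}}

```text
time: 21.35
ee_pos: [651.7, -194.0, 68.7]
eef_rot: [2.169, 2.271, 0.0]
contact_force: [0.2, 0.3, -0.6]
width: 40.2
grasp_force: 40.4
```

Emit:
{"method": "move_arm", "body": {"series": [[0, 0, 0, 0, 0, 0.05, 0.3], [0, 0, 0, 0, 0, 0, 0.3]]}}

```text
time: 21.52
ee_pos: [652.0, -194.0, 67.8]
eef_rot: [2.168, 2.271, 0.001]
contact_force: [-0.7, -0.4, 3.9]
width: 40.5
grasp_force: 41.1
```

Emit:
{"method": "move_arm", "body": {"series": [[0, 0, 0, 0, 0, 0, 0.75], [0, 0, 0, 0, 0, 0, 0.75], [0, 0, 0, 0, 0, 0, 0.75], [0, 0, 0, 0, 0, -0.5, 0.75], [0, 0, 0, 0, 0, -0.9, 0.75]]}}

```text
time: 21.93
ee_pos: [649.5, -192.8, 105.2]
eef_rot: [-2.165, -2.267, 0.004]
contact_force: [0.0, -1.0, 0.6]
width: 64.3
grasp_force: 0.0
```

Emit:
{"method": "move_arm", "body": {"series": [[0, 0, 0, 0, 0, -0.9, 0.75], [0, 0, 1, 0, 0, -0.9, 0.75], [0, 0, 1, 0, 0, -0.9, 0.75], [0, 0, 1, 0, 0, -0.9, 0.75], [0, 0, 1, 0, 0, -0.9, 0.75]]}}

```text
time: 22.35
ee_pos: [651.4, -193.5, 244.9]
eef_rot: [-2.535, -1.855, 0.0]
contact_force: [0.9, -0.7, 0.7]
width: 64.0
grasp_force: 0.0
```

Emit:
{"method": "move_arm", "body": {"series": [[0, 0, 1, 0, 0, -0.3, 0.75], [0, 0, 1, 0, 0, 0, 0.75], [0, 0, 1, 0, 0, 0, 0.75], [0, 0, 1, 0, 0, 0, 0.75], [0, 0, 1, 0, 0, 0, 0.75]]}}

```text
time: 22.77
ee_pos: [651.5, -193.6, 252.5]
eef_rot: [-2.877, -1.263, 0.0]
contact_force: [0.5, 0.6, 0.3]
width: 64.1
grasp_force: 0.0
```

Emit:
{"method": "move_arm", "body": {"series": [[0, 0, 1, 0, 0, 0, 0.75], [0, 0, 1, 0, 0, 0, 0.75], [0, 0, 1, 0, 0, 0, 0.75], [0, 0, 1, 0, 0, 0, 0.75], [0, 0, 1, 0, 0, 0, 0.75]]}}

```text
time: 23.18
ee_pos: [651.6, -193.6, 252.4]
eef_rot: [-3.082, -0.61, 0.0]
contact_force: [0.5, 0.1, 0.4]
width: 63.8
grasp_force: 0.0
```

Emit:
{"method": "move_arm", "body": {"series": [[0, 0, 1, 0, 0, 0, 0.75], [0, 0, 1, 0, 0, 0, 0.75], [0, 0, 1, 0, 0, 0, 0.75], [0, 0, 1, 0, 0, 0, 0.75], [0, 0, 0, -0.3, -0.4, 0, 0.75]]}}

```text
time: 23.6
ee_pos: [642.6, -183.6, 251.6]
eef_rot: [3.14, 0.063, -0.0]
contact_force: [0.3, 0.6, -0.6]
width: 64.0
grasp_force: 0.0
```

Emit:
{"method": "move_arm", "body": {"series": [[0, 0, 0, -0.46, -0.75, 0, 0.75], [0, 0, 0, -0.46, -0.75, 0, 0.75], [0, 0, 0, -0.46, -0.75, 0, 0.75], [0, 0, 0, -0.46, -0.75, 0, 0.75], [0, 0, 0, -0.46, -0.75, 0, 0.75]]}}

```text
time: 24.02
ee_pos: [567.0, -71.9, 252.5]
eef_rot: [-3.141, -0.072, 0.0]
contact_force: [-0.5, 0.5, -1.0]
width: 64.0
grasp_force: 0.0
```

Emit:
{"method": "move_arm", "body": {"series": [[0, 0, 0, -0.46, -0.75, 0, 0.75], [0, 0, 0, -0.46, -0.75, 0, 0.75], [0, 0, 0, -0.46, -0.75, 0, 0.75], [0, 0, 0, -0.46, -0.75, 0, 0.75], [0, 0, 0, -0.46, -0.75, 0, 0.75]]}}

```text
time: 24.43
ee_pos: [492.9, 37.3, 252.6]
eef_rot: [3.141, 0.072, 0.0]
contact_force: [0.2, 0.6, 0.3]
width: 63.9
grasp_force: 0.0
```

```bash
python3 - <<'E'
from h import *
a=blobs("scene","pics/s9.png"); t=blobs("top"); s=manip.get_state(); print(s["time"],s["ee_pos"],s["eef_rot"],s["contact_force"],s["width"],s["joints"].round(2))
for n in("scene","top"): print(n,badges(n,69))
cv2.imwrite("pics/c9.png",np.hstack([cv2.resize(a[150:350,200:360],None,fx=2.5,fy=2.5),cv2.resize(t[120:320,250:410],None,fx=2.4,fy=2.5)]))
goto([(475,68,200,.042)])
E
```

```text
24.5333 [491.83137929  38.91640571 252.94200575] [-3.13977320e+00 -7.74111991e-02  9.12482522e-04] [0.18547754 0.489586   0.26721935] 64.08946561814649 [-0.08  0.27  1.57  0.    1.31  1.44]
scene [(0.84, [285, 308], array([ 658., -146.])), (0.71, [307, 299], array([687., -96.])), (0.58, [274, 321], array([ 655., -191.]))]
top [(0.65, [360, 178], array([ 647., -147.])), (0.6, [374, 177], array([ 648., -188.])), (0.44, [341, 167], array([678., -92.]))]
(475, 68, 200, 0.042) rows 3 az,x,y,z: [[np.float64(0.02), np.float64(-0.19), np.float64(-0.36), np.float64(0.59)], [np.float64(0.02), np.float64(-0.19), np.float64(-0.36), np.float64(0.59)], [np.float64(0.02), np.float64(-0.19), np.float64(-0.36), np.float64(0.59)]]
```

View pics/c9.png

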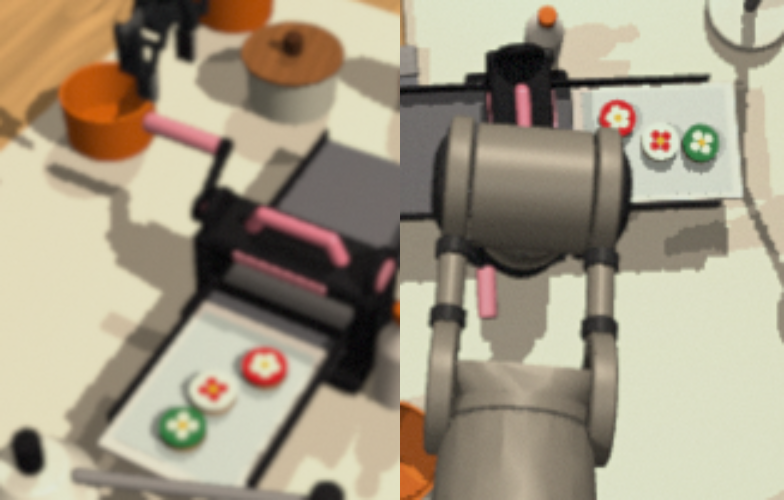

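Emit:
{"method": "move_arm", "body": {"series": [[0, 0, 0, -0.25, -0.5, 0, 0.75], [0, 0, 0, -0.25, -0.47, 0, 0.75], [0, 0, 0, 0, 0, 0.9, 0.75], [0, 0, 0, 0, 0, 0.9, 0.75], [0, 0, 0, 0, 0, 0, 0.75]]}}

```text
time: 25.05
ee_pos: [475.4, 64.0, 194.4]
eef_rot: [-3.141, -0.071, 0.013]
contact_force: [-0.6, 0.1, -0.2]
width: 63.9
grasp_force: 0.0
```

```bash
python3 - <<'E'
from h import *
a=blobs("scene","pics/s10.png"); t=blobs("top"); s=manip.get_state(); print(s["time"],s["ee_pos"],s["eef_rot"],s["contact_force"],s["width"])
p=np.array(s["ee_pos"]); r=Rn.from_rotvec(s["eef_rot"]).as_matrix()
for n in("scene","top"): print(n,proj(n,[p,p+r[:,1]*32-r[:,2]*8,p-r[:,1]*32-r[:,2]*8,(478,68,161)]).round(0).tolist())
cv2.imwrite("pics/c10.png",cv2.resize(a[150:270,210:330],None,fx=4,fy=4))
goto([(476,68,143,.042)])
E
```

```text
25.15 [477.76719077  63.94508395 198.43210169] [ 3.14060258e+00  7.09860281e-02 -2.59952280e-03] [-0.2731758  -0.73084468  0.12865165] 64.12652280321188
scene [[269.0, 192.0], [262.0, 197.0], [275.0, 183.0], [270.0, 202.0]]
top [[287.0, 230.0], [300.0, 229.0], [274.0, 230.0], [285.0, 232.0]]
(476, 68, 143, 0.042) rows 2 az,x,y,z: [[np.float64(0.02), np.float64(-0.03), np.float64(-0.07), np.float64(0.92)], [np.float64(0.02), np.float64(-0.03), np.float64(-0.07), np.float64(0.92)]]
```

View pics/c10.png

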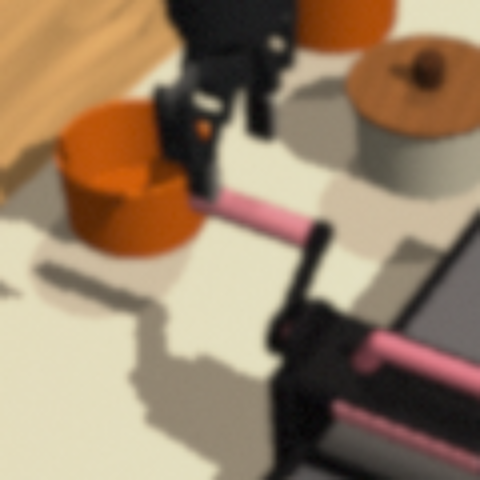

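Emit:
{"method": "move_arm", "body": {"series": [[0, 0, 0, 0, -0.12, 0.6, 0.75], [0, 0, 0, 0, 0, 0.6, 0.75], [0, 0, 0, 0, 0, 0.6, 0.75], [0, 0, 0, 0, 0, 0, 0.75]]}}

```text
time: 25.48
ee_pos: [477.0, 67.8, 143.4]
eef_rot: [3.141, 0.071, -0.004]
contact_force: [-1.2, 0.5, -0.5]
width: 64.1
grasp_force: 0.0
```

Emit:
{"method": "move_arm", "body": {"series": [[0, 0, 0, 0, 0, 0, 0.1], [0, 0, 0, 0, 0, 0, 0.1], [0, 0, 0, 0, 0, 0, 0.1], [0, 0, 0, 0, 0, 0, 0.1], [0, 0, 0, 0, 0, 0, 0.1]], "newtons": 40}}

```text
time: 25.9
ee_pos: [478.3, 68.5, 146.0]
eef_rot: [-3.14, -0.072, -0.005]
contact_force: [-0.1, 2.5, 5.1]
width: 20.7
grasp_force: 39.0
```

Emit:
{"method": "move_arm", "body": {"series": [[0, 0, 0, 0, 0, 0, 0.1], [0, 0, 0, 0, 0, 0, 0.1], [0, 0, 0, 0, 0, 0, 0.1], [0, 0, 0, 0, 0, 0, 0.1]]}}

```text
time: 26.23
ee_pos: [478.3, 68.6, 145.9]
eef_rot: [-3.14, -0.072, -0.005]
contact_force: [-1.0, 1.1, 6.6]
width: 20.3
grasp_force: 39.0
```

```bash
python3 - <<'E'
from h import *
a=blobs("scene"); s=manip.get_state(); print(s["time"],s["ee_pos"],s["eef_rot"],s["contact_force"],s["moment"],s["width"],s["grasp_force"])
E
```

```text
26.2833 [478.28654685  68.539783   145.91924699] [-3.14048088 -0.07242771 -0.00489066] [0.46390172 2.56185693 6.275449  ] [ 0.3696253  -0.01940467 -0.07070104] 20.455463014677253 39.0441370010376
```

```bash
cat > crank.py <<'E'
import numpy as np
def table(a0,n,d=np.pi/10,r=65):
    a=a0+d*np.arange(n+1); Y=r*np.sin(a)/30; Z=-r*np.cos(a)/30
    Y,Z=np.round(Y,2),np.round(Z,2)
    for k in range(0,n,5): print(f"a={a[k]:.2f}->{a[min(k+5,n)]:.2f}",[[round(float(Y[j+1]-Y[j]),2),round(float(Z[j+1]-Z[j]),2)] for j in range(k,min(k+5,n))])
E
python3 -c "
from crank import *
table(-.9,20)"
```

```text
a=-0.90->0.67 [[0.5, -0.46], [0.62, -0.28], [0.67, -0.07], [0.67, 0.13], [0.59, 0.33]]
a=0.67->2.24 [[0.46, 0.5], [0.28, 0.62], [0.07, 0.67], [-0.13, 0.67], [-0.33, 0.59]]
a=2.24->3.81 [[-0.5, 0.46], [-0.62, 0.28], [-0.67, 0.07], [-0.67, -0.13], [-0.59, -0.33]]
a=3.81->5.38 [[-0.46, -0.5], [-0.28, -0.62], [-0.07, -0.67], [0.13, -0.67], [0.33, -0.59]]
```

Emit:
{"method": "move_arm", "body": {"series": [[0, 0, 0, 0, 0.25, -0.23, 0.1], [0, 0, 0, 0, 0.25, -0.23, 0.1]]}}

```text
time: 26.45
ee_pos: [478.8, 54.9, 159.0]
eef_rot: [-3.138, -0.073, -0.004]
contact_force: [4.7, 5.0, -6.3]
width: 20.3
grasp_force: 39.3
```

Emit:
{"method": "move_arm", "body": {"series": [[0, 0, 0, 0, 0.62, -0.28, 0.1], [0, 0, 0, 0, 0.67, -0.07, 0.1], [0, 0, 0, 0, 0, 0, 0.1]]}}

```text
time: 26.7
ee_pos: [480.7, 12.9, 169.8]
eef_rot: [3.14, 0.071, 0.004]
contact_force: [1.0, -4.1, 4.4]
width: 20.3
grasp_force: 41.1
```

```bash
python3 - <<'E'
from h import *
a=blobs("scene","pics/s11.png"); s=manip.get_state(); print(s["time"],s["ee_pos"],s["contact_force"],s["width"],s["grasp_force"])
cv2.imwrite("pics/c11.png",cv2.resize(a[150:370,200:360],None,fx=2.7,fy=2.7))
E
```

```text
26.75 [480.64090082  13.08964033 169.68228635] [ 0.77646182 -4.66721211  4.21411587] 20.63058689216068 41.14771127700806
```

View pics/c11.png

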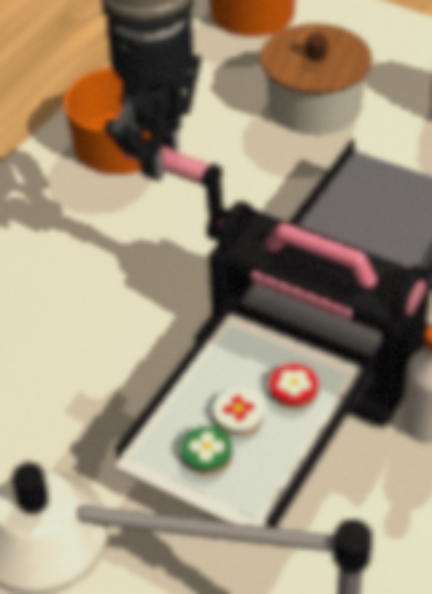

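Emit:
{"method": "move_arm", "body": {"series": [[0, 0, 0, 0, 0.67, 0.13, 0.1], [0, 0, 0, 0, 0.59, 0.33, 0.1], [0, 0, 0, 0, 0.46, 0.5, 0.1]]}}

```text
time: 27.0
ee_pos: [482.8, -36.1, 141.3]
eef_rot: [-3.14, -0.073, -0.004]
contact_force: [2.5, 9.5, 2.8]
width: 20.7
grasp_force: 41.0
```

Emit:
{"method": "move_arm", "body": {"series": [[0, 0, 0, 0, 0.28, 0.62, 0.1], [0, 0, 0, 0, 0.07, 0.67, 0.1], [0, 0, 0, 0, 0, 0, 0.1]]}}

```text
time: 27.25
ee_pos: [483.1, -46.4, 99.1]
eef_rot: [-3.139, -0.07, -0.001]
contact_force: [5.9, 1.5, -4.5]
width: 20.8
grasp_force: 40.2
```

```bash
python3 - <<'E'
from h import *
a=blobs("scene","pics/s12.png"); s=manip.get_state(); print(s["time"],s["ee_pos"],s["contact_force"],s["width"],s["grasp_force"])
print(badges("scene",69))
E
```

```text
27.3 [483.16388217 -46.4524426   99.92662896] [ 4.2083484   1.83177897 -5.19989274] 20.44591955730373 40.215627551078796
[(0.79, [294, 298], array([ 660., -108.])), (0.51, [312, 286], array([678., -55.])), (0.51, [283, 309], array([ 654., -151.]))]
```

Emit:
{"method": "move_arm", "body": {"series": [[0, 0, 0, 0, -0.13, 0.67, 0.1], [0, 0, 0, 0, -0.33, 0.59, 0.1], [0, 0, 0, 0, -0.5, 0.46, 0.1], [0, 0, 0, 0, -0.62, 0.28, 0.1], [0, 0, 0, 0, -0.67, 0.07, 0.1]]}}

```text
time: 27.77
ee_pos: [480.5, 20.1, 39.6]
eef_rot: [3.139, 0.072, 0.004]
contact_force: [-0.1, -8.2, 13.2]
width: 20.3
grasp_force: 42.3
```

Emit:
{"method": "move_arm", "body": {"series": [[0, 0, 0, 0, -0.67, -0.13, 0.1], [0, 0, 0, 0, -0.59, -0.33, 0.1], [0, 0, 0, 0, -0.46, -0.5, 0.1], [0, 0, 0, 0, -0.28, -0.62, 0.1], [0, 0, 0, 0, -0.07, -0.67, 0.1]]}}

```text
time: 28.18
ee_pos: [477.5, 83.4, 106.8]
eef_rot: [3.14, 0.074, 0.003]
contact_force: [7.8, -3.3, -10.2]
width: 20.7
grasp_force: 40.2
```

Emit:
{"method": "move_arm", "body": {"series": [[0, 0, 0, 0, 0.13, -0.67, 0.1], [0, 0, 0, 0, 0.33, -0.59, 0.1], [0, 0, 0, 0, 0, 0, 0.1]]}}

```text
time: 28.43
ee_pos: [478.3, 67.8, 147.0]
eef_rot: [3.139, 0.073, 0.005]
contact_force: [-0.9, 0.5, 6.5]
width: 20.3
grasp_force: 42.0
```

```bash
python3 - <<'E'
from h import *
a=blobs("scene","pics/s13.png"); s=manip.get_state(); print(s["time"],s["ee_pos"],s["contact_force"],s["width"],s["grasp_force"])
print(badges("scene",69))
E
```

```text
28.4833 [478.29708675  68.44138384 146.14896554] [2.1940882  1.17066045 6.70097007] 20.50280510075082 41.981667280197144
[(0.78, [305, 280], array([655., -47.])), (0.75, [295, 291], array([650., -91.])), (0.43, [324, 273], array([682.,  -2.]))]
```

Emit:
{"method": "move_arm", "body": {"series": [[0, 0, 0, 0, 0.5, -0.46, 0.1], [0, 0, 0, 0, 0.62, -0.28, 0.1], [0, 0, 0, 0, 0.67, -0.07, 0.1], [0, 0, 0, 0, 0.67, 0.13, 0.1], [0, 0, 0, 0, 0.59, 0.33, 0.1]]}}

```text
time: 28.95
ee_pos: [482.2, -22.1, 156.2]
eef_rot: [-3.139, -0.073, -0.004]
contact_force: [2.5, 6.9, 2.4]
width: 20.4
grasp_force: 41.8
```

Emit:
{"method": "move_arm", "body": {"series": [[0, 0, 0, 0, 0.46, 0.5, 0.1], [0, 0, 0, 0, 0.28, 0.62, 0.1], [0, 0, 0, 0, 0.07, 0.67, 0.1], [0, 0, 0, 0, -0.13, 0.67, 0.1], [0, 0, 0, 0, -0.33, 0.59, 0.1]]}}

```text
time: 29.37
ee_pos: [482.8, -32.6, 63.3]
eef_rot: [-3.139, -0.07, -0.003]
contact_force: [0.1, 11.1, 20.8]
width: 20.7
grasp_force: 43.8
```

Emit:
{"method": "move_arm", "body": {"series": [[0, 0, 0, 0, -0.5, 0.46, 0.1], [0, 0, 0, 0, -0.62, 0.28, 0.1], [0, 0, 0, 0, -0.67, 0.07, 0.1], [0, 0, 0, 0, -0.67, -0.13, 0.1], [0, 0, 0, 0, -0.59, -0.33, 0.1]]}}

```text
time: 29.78
ee_pos: [478.8, 57.7, 52.9]
eef_rot: [3.138, 0.073, 0.003]
contact_force: [4.9, -12.9, 3.2]
width: 20.7
grasp_force: 42.5
```

Emit:
{"method": "move_arm", "body": {"series": [[0, 0, 0, 0, -0.46, -0.5, 0.1], [0, 0, 0, 0, -0.28, -0.62, 0.1], [0, 0, 0, 0, -0.07, -0.67, 0.1], [0, 0, 0, 0, 0.13, -0.67, 0.1], [0, 0, 0, 0, 0.33, -0.59, 0.1]]}}

```text
time: 30.2
ee_pos: [478.1, 70.3, 144.6]
eef_rot: [-3.139, -0.075, -0.003]
contact_force: [9.3, 1.9, -12.0]
width: 20.6
grasp_force: 40.6
```

```bash
python3 - <<'E'
from h import *
a=blobs("scene","pics/s14.png"); t=blobs("top"); s=manip.get_state(); print(s["time"],s["ee_pos"],s["contact_force"],s["width"],s["grasp_force"])
print(badges("scene",69),badges("top",69))
E
```

```text
30.3 [478.27500221  68.35040501 146.08868992] [1.37296954 1.81748108 7.60666972] 20.78792615857749 42.61558771133423
[(0.57, [314, 266], array([649.,   4.])), (0.5, [340, 242], array([667., 116.]))] [(0.58, [288, 179], array([643.,  60.])), (0.5, [437, 141], array([ 762., -381.])), (0.44, [272, 172], array([663., 106.]))]
```

Emit:
{"method": "move_arm", "body": {"series": [[0, 0, 0, 0, 0.5, -0.46, 0.1], [0, 0, 0, 0, 0.62, -0.28, 0.1], [0, 0, 0, 0, 0.67, -0.07, 0.1], [0, 0, 0, 0, 0.67, 0.13, 0.1], [0, 0, 0, 0, 0.59, 0.33, 0.1]]}}

```text
time: 30.82
ee_pos: [482.2, -22.3, 156.0]
eef_rot: [-3.139, -0.073, -0.005]
contact_force: [1.8, 7.0, 3.9]
width: 20.3
grasp_force: 42.4
```

Emit:
{"method": "move_arm", "body": {"series": [[0, 0, 0, 0, 0.46, 0.5, 0.1], [0, 0, 0, 0, 0.28, 0.62, 0.1], [0, 0, 0, 0, 0.07, 0.67, 0.1], [0, 0, 0, 0, -0.13, 0.67, 0.1], [0, 0, 0, 0, -0.33, 0.59, 0.1]]}}

```text
time: 31.23
ee_pos: [482.7, -32.3, 62.8]
eef_rot: [-3.139, -0.069, -0.004]
contact_force: [0.7, 13.2, 20.7]
width: 20.6
grasp_force: 44.5
```

Emit:
{"method": "move_arm", "body": {"series": [[0, 0, 0, 0, -0.5, 0.46, 0.1], [0, 0, 0, 0, -0.62, 0.28, 0.1], [0, 0, 0, 0, -0.67, 0.07, 0.1], [0, 0, 0, 0, -0.67, -0.13, 0.1], [0, 0, 0, 0, -0.59, -0.33, 0.1]]}}

```text
time: 31.65
ee_pos: [478.8, 57.6, 52.6]
eef_rot: [3.138, 0.073, 0.004]
contact_force: [5.1, -15.3, 6.8]
width: 20.2
grasp_force: 43.1
```

Emit:
{"method": "move_arm", "body": {"series": [[0, 0, 0, 0, -0.46, -0.5, 0.1], [0, 0, 0, 0, -0.28, -0.62, 0.1], [0, 0, 0, 0, -0.07, -0.67, 0.1], [0, 0, 0, 0, 0.13, -0.67, 0.1], [0, 0, 0, 0, 0.33, -0.59, 0.1]]}}

```text
time: 32.07
ee_pos: [478.1, 70.6, 144.0]
eef_rot: [-3.139, -0.074, -0.003]
contact_force: [9.7, 3.6, -10.5]
width: 20.5
grasp_force: 41.1
```

Emit:
{"method": "move_arm", "body": {"series": [[0, 0, 0, 0, 0.5, -0.46, 0.1], [0, 0, 0, 0, 0.62, -0.28, 0.1], [0, 0, 0, 0, 0.2, -0.03, 0.1], [0, 0, 0, 0, 0, 0, 0.1]]}}

```text
time: 32.4
ee_pos: [480.0, 28.9, 168.5]
eef_rot: [-3.14, -0.07, -0.005]
contact_force: [-3.2, 0.2, 18.1]
width: 20.7
grasp_force: 43.9
```

```bash
python3 - <<'E'
from h import *
a=blobs("scene","pics/s15.png"); t=blobs("top","pics/t15.png"); s=manip.get_state(); print(s["time"],s["ee_pos"],s["contact_force"],s["width"],s["grasp_force"])
print(badges("scene",69),badges("top",69))
cv2.imwrite("pics/c15.png",np.hstack([cv2.resize(a[130:330,200:400],None,fx=2,fy=2),cv2.resize(t[110:310,130:330],None,fx=2,fy=2)[:,:390]]))
E
```

```text
32.5 [480.01445822  28.90129307 168.56956657] [-2.23080461 -0.73259503 17.56229188] 20.65027079466352 43.88427257537842
[(0.65, [342, 227], array([645., 169.])), (0.59, [346, 227], array([654., 178.])), (0.58, [265, 348], array([ 676., -260.])), (0.51, [357, 221], array([671., 213.])), (0.51, [333, 235], array([638., 128.]))] [(0.76, [233, 174], array([657., 216.])), (0.76, [268, 180], array([638., 118.])), (0.58, [251, 182], array([634., 166.]))]
```

View pics/c15.png

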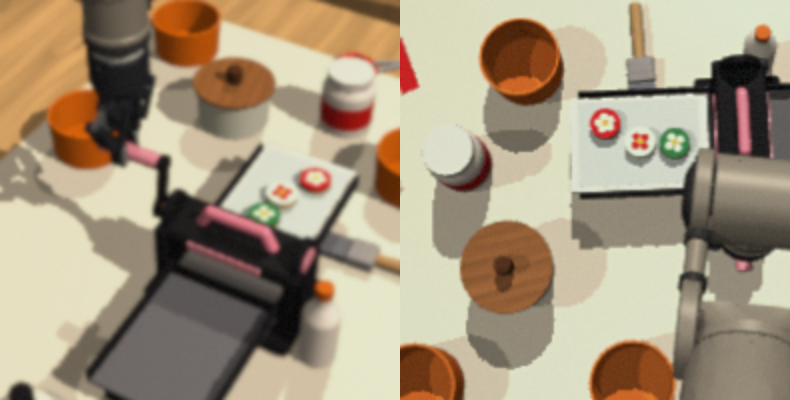

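Emit:
{"method": "move_arm", "body": {"series": [[0, 0, 0, 0, 0.15, -0.01, 0.1], [0, 0, 0, 0, 0.15, 0, 0.1], [0, 0, 0, 0, 0, 0, 0.1], [0, 0, 0, 0, 0, 0, 0.1]]}}

```text
time: 32.93
ee_pos: [480.3, 20.8, 169.2]
eef_rot: [-3.14, -0.072, -0.005]
contact_force: [-2.3, 2.8, 20.2]
width: 20.3
grasp_force: 44.3
```

Emit:
{"method": "move_arm", "body": {"series": [[0, 0, 0, 0, 0.1, 0, 0.1], [0, 0, 0, 0, 0.08, 0, 0.1], [0, 0, 0, 0, 0, 0, 0.1], [0, 0, 0, 0, 0, 0, 0.1]]}}

```text
time: 33.27
ee_pos: [480.5, 17.7, 169.2]
eef_rot: [-3.136, -0.072, -0.005]
contact_force: [-2.4, 12.9, 20.7]
width: 20.4
grasp_force: 44.4
```

```bash
python3 - <<'E'
from h import *
s=manip.get_state(); print(s["time"],s["ee_pos"],s["contact_force"],s["joints"].round(2))
t=cv2.imread("pics/t15.png")
print("lid disc", back("top",[(130+506/2,110+267/2)],76), "knob top",back("top",[(130+504/2,110+266/2)],97), "scene lid",back("scene",[(200+234/2,130+84/2)],76),"knob",back("scene",[(200+234/2,130+73/2)],97))
hsv=cv2.cvtColor(t,cv2.COLOR_BGR2HSV); m=cv2.inRange(hsv[190:300,140:240],(5,60,60),(18,200,235)); k,l,st,ce=cv2.connectedComponentsWithStats(m); i=1+st[1:,4].argmax(); (c,r)=cv2.minEnclosingCircle(np.argwhere(l==i)[:,::-1].astype(np.float32)); print(st[i],c,r,back("top",[(c[0]+140,c[1]+190)],76))
E
```

```text
33.2667 [480.45816897  17.67715931 169.21070579] [-2.365334   12.91524338 20.73959599] [-0.13  0.32  1.74  0.01  1.08  1.4 ]
lid disc [[ 456.00715028 -205.59675908   76.        ]] knob top [[ 455.2787819 -198.0428291   97.       ]] scene lid [[465.85830278 347.01158276  76.        ]] knob [[465.18089721 347.26297076  97.        ]]
[  20   30   47   47 1735] (42.95783233642578, 53.349395751953125) 23.907875061035156 [[456.07786986 352.79124643  76.        ]]
```

Emit:
{"method": "move_arm", "body": {"series": [[0, 0, 0, 0, 0, 0, 0.6], [0, 0, 0, 0, 0, 0, 0.6], [0, 0, 0, 0, 0, 0, 0.6], [0, 0, 0, 0, 0, -0.5, 0.6], [0, 0, 0, 0, 0, -0.9, 0.6]]}}

```text
time: 33.68
ee_pos: [477.5, 14.5, 206.8]
eef_rot: [-3.14, -0.072, 0.014]
contact_force: [0.9, -0.2, 0.3]
width: 50.7
grasp_force: 0.0
```

Emit:
{"method": "move_arm", "body": {"series": [[0, 0, 0, 0, 0, -0.9, 0.6], [0, 0, 0, 0, -0.4, -0.5, 0.6], [0, 0, 0, -0.01, -0.9, 0, 0.6], [0, 0, 0, -0.01, -0.9, 0, 0.6], [0, 0, 0, -0.01, -0.9, 0, 0.6]]}}

```text
time: 34.1
ee_pos: [474.2, 107.8, 251.2]
eef_rot: [3.14, 0.07, -0.002]
contact_force: [-0.3, 0.2, 0.7]
width: 50.9
grasp_force: 0.0
```

Emit:
{"method": "move_arm", "body": {"series": [[0, 0, 0, -0.01, -0.9, 0, 0.6], [0, 0, 0, -0.01, -0.9, 0, 0.6], [0, 0, 0, -0.01, -0.9, 0, 0.6], [0, 0, 0, -0.01, -0.9, 0, 0.6], [0, 0, 0, -0.01, -0.9, 0, 0.6]]}}

```text
time: 34.52
ee_pos: [466.2, 243.0, 250.6]
eef_rot: [3.139, 0.072, -0.003]
contact_force: [0.3, -0.9, 0.6]
width: 51.3
grasp_force: 0.0
```

Emit:
{"method": "move_arm", "body": {"series": [[0, 0, 0, -0.01, -0.9, 0, 0.6], [0, 0, 0, -0.01, -0.9, 0, 0.6], [0, 0, 0, -0.01, -0.9, 0, 0.6], [0, 0, 0, 0, 0, 0, 0.6]]}}

```text
time: 34.85
ee_pos: [461.1, 326.5, 250.2]
eef_rot: [-3.14, -0.077, 0.003]
contact_force: [-0.3, -0.9, -0.1]
width: 51.2
grasp_force: 0.0
```

```bash
python3 - <<'E'
from h import *
a=blobs("scene","pics/s16.png"); t=blobs("top","pics/t16.png"); s=manip.get_state(); print(s["time"],s["ee_pos"],s["eef_rot"],s["contact_force"],s["width"])
print(badges("scene",69),badges("top",69))
p=np.array(s["ee_pos"]); print("tcp proj",proj("scene",[p]),proj("top",[p]))
goto([(460,351,140,.045),(460,351,80,.045)])
E
```

```text
34.95 [461.60008098 323.19858807 250.37296205] [ 3.13888082  0.07503569 -0.00347382] [ 0.22381336 -0.42616313 -0.01692745] 51.45580709393503
[(0.6, [342, 227], array([645., 171.])), (0.57, [359, 221], array([675., 217.])), (0.52, [333, 236], array([640., 125.]))] [(0.72, [251, 181], array([635., 164.])), (0.57, [264, 182], array([634., 127.])), (0.54, [230, 174], array([658., 225.]))]
tcp proj [[312.98852188 127.50236247]] [[179.38490823 233.74739771]]
(460, 351, 140, 0.045) rows 5 az,x,y,z: [np.float64(0.0), np.float64(-0.0), np.float64(-0.19), np.float64(0.74)]
(460, 351, 80, 0.045) rows 3 az,x,y,z: [np.float64(-0.0), np.float64(0.0), np.float64(0.0), np.float64(0.67)]
```

Emit:
{"method": "move_arm", "body": {"series": [[0, 0, 0, 0, -0.9, 0.5, 0.7], [0, 0, 0, 0, 0, 0.9, 0.7], [0, 0, 0, 0, 0, 0.9, 0.7], [0, 0, 0, 0, 0, 0.9, 0.7], [0, 0, 0, 0, 0, 0.9, 0.7]]}}

```text
time: 35.47
ee_pos: [461.2, 348.5, 127.8]
eef_rot: [3.14, 0.07, 0.0]
contact_force: [0.7, 0.7, -0.2]
width: 59.9
grasp_force: 0.0
```

Emit:
{"method": "move_arm", "body": {"series": [[0, 0, 0, 0, 0, 0.6, 0.7], [0, 0, 0, 0, 0, 0.3, 0.7], [0, 0, 0, 0, 0, 0, 0.7], [0, 0, 0, 0, 0, 0, 0.7]]}}

```text
time: 35.8
ee_pos: [461.5, 349.3, 102.4]
eef_rot: [3.141, 0.071, 0.0]
contact_force: [0.6, -0.1, 0.4]
width: 60.0
grasp_force: 0.0
```

```bash
python3 - <<'E'
from h import *
a=blobs("scene","pics/s17.png"); s=manip.get_state(); print(s["time"],s["ee_pos"],s["eef_rot"],s["contact_force"],s["width"])
cv2.imwrite("pics/c17.png",cv2.resize(a[110:220,260:380],None,fx=4,fy=4))
E
```

```text
35.85 [461.91077776 349.72969966 103.21670596] [-3.13998326e+00 -7.13793072e-02 -2.89713988e-03] [-0.12976745 -0.14426957  0.40103878] 60.088766452813175
```

View pics/c17.png

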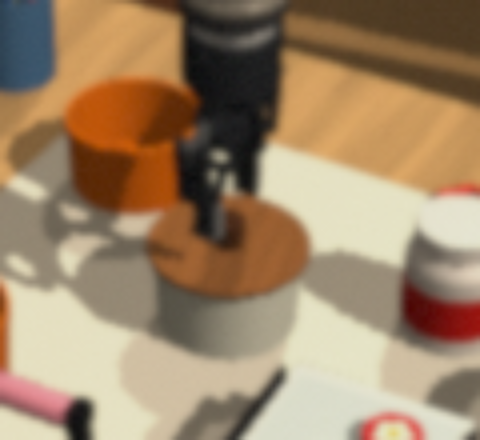

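Emit:
{"method": "move_arm", "body": {"series": [[0, 0, 0, 0.05, 0, 0.4, 0.7], [0, 0, 0, 0, 0, 0.3, 0.7], [0, 0, 0, 0, 0, 0, 0.15], [0, 0, 0, 0, 0, 0, 0.15], [0, 0, 0, 0, 0, 0, 0.15]], "newtons": 40}}

```text
time: 36.27
ee_pos: [462.6, 350.1, 81.1]
eef_rot: [-3.141, -0.073, -0.0]
contact_force: [-3.1, -3.0, 8.0]
width: 24.5
grasp_force: 41.4
```

Emit:
{"method": "move_arm", "body": {"series": [[0, 0, 0, 0, 0, 0, 0.15], [0, 0, 0, 0, 0, 0, 0.15], [0, 0, 0, 0, 0, 0, 0.15], [0, 0, 0, 0, 0, 0, 0.15]]}}

```text
time: 36.6
ee_pos: [462.6, 350.0, 81.2]
eef_rot: [-3.141, -0.073, -0.001]
contact_force: [-0.1, -0.6, 2.0]
width: 24.6
grasp_force: 39.4
```

Emit:
{"method": "move_arm", "body": {"series": [[0, 0, 0, 0, 0, -0.3, 0.15], [0, 0, 0, 0, 0, -0.5, 0.15], [0, 0, 0, 0, 0, -0.8, 0.15], [0, 0, 0, 0, 0, -0.8, 0.15], [0, 0, 0, 0, 0, 0, 0.15]]}}

```text
time: 37.02
ee_pos: [464.7, 351.2, 158.4]
eef_rot: [-3.137, -0.073, -0.012]
contact_force: [0.8, 0.7, -0.9]
width: 24.7
grasp_force: 39.3
```

```bash
python3 - <<'E'
from h import *
a=blobs("scene","pics/s18.png"); t=blobs("top","pics/t18.png"); s=manip.get_state(); print(s["time"],s["ee_pos"],s["contact_force"],s["width"])
cv2.imwrite("pics/c18.png",np.hstack([cv2.resize(a[80:240,230:390],None,fx=2.5,fy=2.5)[:,:395],cv2.resize(t[140:300,100:260],None,fx=2.5,fy=2.5)[:,:395]]))
E
```

```text
37.1167 [462.82367875 350.06686096 154.15347195] [ 0.01633489 -0.80174294 -1.74840011] 24.543784278196398
```

View pics/c18.png

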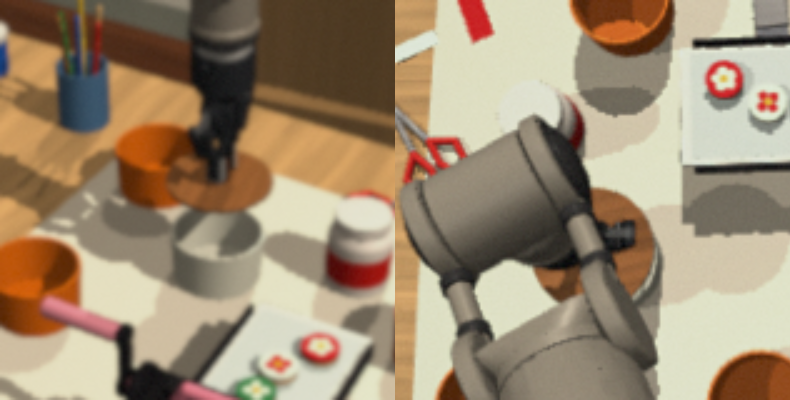

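Two pictures over the 14-picture budget (I've viewed 16), so I won't view any more and will measure numerically. In the last one, the lid hangs level above the open white tub at about (218,250) in the left half of the crop.

Emit:
{"method": "move_arm", "body": {"series": [[0, 0, 0, -0.1, 0.6, 0, 0.15], [0, 0, 0, -0.1, 0.9, 0, 0.15], [0, 0, 0, -0.1, 0.9, 0, 0.15], [0, 0, 0, -0.1, 0.9, 0, 0.15], [0, 0, 0, -0.1, 0.9, 0, 0.15]]}}

```text
time: 37.53
ee_pos: [452.1, 221.9, 151.7]
eef_rot: [3.14, 0.073, -0.004]
contact_force: [0.7, 0.5, -1.0]
width: 24.2
grasp_force: 39.4
```

Emit:
{"method": "move_arm", "body": {"series": [[0, 0, 0, 0, 0.8, 0, 0.15], [0, 0, 0, 0, 0.2, 0.5, 0.15], [0, 0, 0, 0, 0, 0.9, 0.15], [0, 0, 0, 0, 0, 0.9, 0.15], [0, 0, 0, 0, 0, 0.9, 0.15]]}}

```text
time: 37.95
ee_pos: [453.9, 192.7, 55.3]
eef_rot: [3.14, 0.071, -0.002]
contact_force: [0.1, 0.5, -1.5]
width: 24.8
grasp_force: 39.5
```

Emit:
{"method": "move_arm", "body": {"series": [[0, 0, 0, 0, 0, 0.7, 0.15], [0, 0, 0, 0, 0, 0.3, 0.15], [0, 0, 0, 0, 0, 0, 0.15], [0, 0, 0, 0, 0, 0, 0.15]]}}

```text
time: 38.28
ee_pos: [454.5, 193.3, 26.8]
eef_rot: [3.14, 0.073, -0.002]
contact_force: [0.6, -0.8, -0.6]
width: 24.5
grasp_force: 39.5
```

Lower to contact, then release.

Emit:
{"method": "move_arm", "body": {"series": [[0, 0, 0, 0, 0, 0.15, 0.15], [0, 0, 0, 0, 0, 0.06, 0.15], [0, 0, 0, 0, 0, 0, 0.15]]}}

```text
time: 38.53
ee_pos: [455.0, 193.4, 21.1]
eef_rot: [-3.141, -0.073, -0.002]
contact_force: [-0.1, -0.3, -0.9]
width: 24.3
grasp_force: 39.5
```

Emit:
{"method": "move_arm", "body": {"series": [[0, 0, 0, 0, 0, 0.05, 0.15], [0, 0, 0, 0, 0, 0, 0.15]]}}

```text
time: 38.7
ee_pos: [454.8, 193.4, 19.4]
eef_rot: [-3.141, -0.073, -0.001]
contact_force: [-0.5, -0.0, -0.9]
width: 24.2
grasp_force: 39.5
```

Emit:
{"method": "move_arm", "body": {"series": [[0, 0, 0, 0, 0, 0.03, 0.15], [0, 0, 0, 0, 0, 0, 0.6], [0, 0, 0, 0, 0, 0, 0.6], [0, 0, 0, 0, 0, 0, 0.6], [0, 0, 0, 0, 0, -0.4, 0.6]]}}

```text
time: 39.12
ee_pos: [453.4, 193.0, 28.9]
eef_rot: [3.14, 0.072, -0.005]
contact_force: [0.3, -0.4, -0.7]
width: 51.1
grasp_force: 0.0
```

Emit:
{"method": "move_arm", "body": {"series": [[0, 0, 0, 0, 0, -0.9, 0.6], [0, 0, 0, 0, 0, -0.9, 0.6], [0, 0, 0, 0, 0, -0.9, 0.6], [0, 0, -1, 0, 0, -0.9, 0.7], [0, 0, -1, 0, 0, -0.9, 0.7]]}}

```text
time: 39.53
ee_pos: [454.4, 193.3, 166.6]
eef_rot: [3.122, 0.352, -0.0]
contact_force: [-0.4, -0.1, 0.7]
width: 60.0
grasp_force: 0.0
```

Emit:
{"method": "move_arm", "body": {"series": [[0, 0, -1, 0, 0, 0, 0.7], [0, 0, -1, 0, 0, 0, 0.7], [0, 0, -1, 0, 0, 0, 0.7], [0, 0, -1, 0, 0, 0, 0.7], [0, 0, -1, 0, 0, 0, 0.7]]}}

```text
time: 39.95
ee_pos: [454.6, 193.3, 165.3]
eef_rot: [2.971, 1.02, 0.0]
contact_force: [-0.2, -0.2, 0.3]
width: 59.8
grasp_force: 0.0
```

Emit:
{"method": "move_arm", "body": {"series": [[0, 0, -1, 0, 0, 0, 0.7], [0, 0, -1, 0, 0, 0, 0.7], [0, 0, -1, 0, 0, 0, 0.7], [0, 0, -1, 0, 0, 0, 0.7], [0, 0, -1, 0, 0, 0, 0.7]]}}

```text
time: 40.37
ee_pos: [454.6, 193.3, 165.2]
eef_rot: [2.68, 1.639, -0.0]
contact_force: [-0.3, -0.4, 0.8]
width: 60.0
grasp_force: 0.0
```

Emit:
{"method": "move_arm", "body": {"series": [[0, 0, -1, 0, 0, 0, 0.7], [0, 0, -1, 0, 0, 0, 0.7], [0, 0, -1, 0, 0, 0, 0.7], [0, 0, -1, 0, 0, 0, 0.7], [0, 0, -1, 0, 0, 0, 0.7]]}}

```text
time: 40.78
ee_pos: [454.6, 193.3, 165.2]
eef_rot: [-2.262, -2.18, 0.0]
contact_force: [0.9, -0.5, 1.2]
width: 60.3
grasp_force: 0.0
```

Emit:
{"method": "move_arm", "body": {"series": [[0, 0, -1, 0, 0, 0, 0.7], [0, 0, 0, 0, 0, 0, 0.7]]}}

```text
time: 40.95
ee_pos: [454.6, 193.3, 165.2]
eef_rot: [-2.166, -2.275, 0.0]
contact_force: [-0.3, 0.8, -0.3]
width: 59.7
grasp_force: 0.0
```

```bash
python3 - <<'E'
from h import *
a=blobs("scene","pics/s19.png"); s=manip.get_state(); print(s["time"],s["ee_pos"],s["eef_rot"],s["contact_force"],s["width"],s["joints"].round(2))
print(badges("scene",69)); t=blobs("top","pics/t19.png");print(badges("top",69))
for n in("scene","top"):
  for q,z in(("tub",70),("tub_lid",11)):
    print(n,q,[(round(d["conf"],2),(d["bbox"]*np.array([560,420,560,420])).round(0).tolist()) for d in manip.search_frame(q,n)])
E
```

```text
41.0 [454.59951877 193.33143836 165.19904522] [-2.17132803e+00 -2.27040828e+00  3.43359291e-04] [0.2068668  0.16346609 0.21400359] 59.792336096360856 [ 0.25  0.35  1.71 -0.    1.08  0.2 ]
[(0.72, [335, 234], array([640., 136.])), (0.63, [342, 228], array([646., 169.])), (0.54, [361, 219], array([676., 226.]))]
[(0.68, [157, 189], array([612., 437.])), (0.66, [233, 172], array([662., 217.])), (0.5, [265, 182], array([633., 127.])), (0.45, [251, 183], array([631., 164.]))]
scene tub [(0.97, [298.0, 159.0, 40.0, 39.0]), (0.77, [222.0, 175.0, 42.0, 39.0]), (0.72, [384.0, 190.0, 48.0, 48.0]), (0.71, [276.0, 134.0, 34.0, 31.0])]
scene tub_lid [(0.96, [264.0, 201.0, 46.0, 28.0])]
top tub [(0.79, [165.0, 226.0, 26.0, 41.0]), (0.75, [114.0, 281.0, 45.0, 46.0]), (0.68, [167.0, 119.0, 44.0, 44.0]), (0.5, [296.0, 204.0, 13.0, 41.0]), (0.39, [254.0, 172.0, 20.0, 21.0])]
top tub_lid [(0.62, [221.0, 230.0, 42.0, 44.0])]
```

Emit:
{"method": "move_arm", "body": {"series": [[0, 0, 0, -0.2, 0.5, 0, 0.7], [0, 0, 0, -0.35, 0.9, 0, 0.7], [0, 0, 0, -0.35, 0.9, 0, 0.7], [0, 0, 0, -0.35, 0.9, 0, 0.7], [0, 0, 0, -0.35, 0.9, 0, 0.7]]}}

```text
time: 41.77
ee_pos: [581.0, 150.6, 165.3]
eef_rot: [2.17, 2.272, 0.0]
contact_force: [-0.1, -0.3, 0.1]
width: 60.0
grasp_force: 0.0
```

Emit:
{"method": "move_arm", "body": {"series": [[0, 0, 0, -0.35, 0.9, 0, 0.7], [0, 0, 0, -0.35, 0.9, 0, 0.7], [0, 0, 0, -0.08, 0.12, 0.9, 0.7], [0, 0, 0, 0, 0, 0.9, 0.7], [0, 0, 0, 0, 0, 0, 0.7]]}}

```text
time: 42.18
ee_pos: [635.5, 129.5, 105.2]
eef_rot: [-2.166, -2.266, 0.012]
contact_force: [-2.2, 0.2, -1.2]
width: 59.9
grasp_force: 0.0
```

```bash
cat >> h.py <<'E'
from scipy.optimize import least_squares
def circfit(obs,rz,x0):
    """obs {cam:[l,t,w,h] px}; rz list of (radius,z) rings; fits (x,y) to bbox"""
    th=np.linspace(0,2*np.pi,60)
    def f(p,n,b):
        X=np.vstack([np.c_[p[0]+r*np.cos(th),p[1]+r*np.sin(th),0*th+z] for r,z in rz]); q=proj(n,X); return np.r_[q.min(0)-b[:2],q.max(0)-(np.array(b[:2])+b[2:])]
    return {n:(least_squares(lambda p:f(p,n,np.array(b)),x0).x.round(1),f(least_squares(lambda p:f(p,n,np.array(b)),x0).x,n,np.array(b)).round(1)) for n,b in obs.items()}
E
python3 - <<'E'
from h import *
a=blobs("scene","pics/s20.png"); t=blobs("top","pics/t20.png"); s=manip.get_state(); print(s["time"],s["ee_pos"],s["contact_force"],s["width"])
bb=lambda q,n:[(round(d["conf"],2),(d["bbox"]*np.array([560,420,560,420])).round(1).tolist()) for d in manip.search_frame(q,n)]
print(bb("tub","top"))
print("lid",circfit({"scene":[264,201,46,28],"top":[221,230,42,44]},[(66,8),(66,14),(13,38)],(455,193)))
print("tub",circfit({"scene":[298,159,40,39]},[(60,70),(56,0)],(460,350)))
print("badges",badges("scene",69),badges("top",69))
E
```

```text
42.2833 [637.73923044 130.35349354 110.59355705] [0.475743   0.8894613  0.44677357] 59.72864831605515
[(0.74, [164.6, 225.0, 42.6, 40.9]), (0.71, [170.3, 117.3, 43.9, 47.3]), (0.55, [112.9, 281.5, 36.7, 43.9])]
lid {'scene': (array([451.3, 190.2]), array([ 1.2, -1.3, -1.2,  1.3])), 'top': (array([438.2, 193.1]), array([-1.7, -0.7,  1.7,  0.7]))}
tub {'scene': (array([459.5, 365. ]), array([ 1.1, -0.1, -1.1,  0.2]))}
badges [(0.49, [333, 236], array([640., 125.])), (0.42, [343, 229], array([650., 166.])), (0.41, [359, 220], array([673., 220.]))] [(0.5, [227, 172], array([662., 235.])), (0.39, [251, 177], array([648., 165.]))]
```

Emit:
{"method": "move_arm", "body": {"series": [[0, 0, 0, -0.05, 0, 0.8, 0.7], [0, 0, 0, 0, 0, 0.5, 0.7], [0, 0, 0, 0, 0, 0.2, 0.7], [0, 0, 0, 0, 0, 0, 0.7]]}}

```text
time: 42.77
ee_pos: [638.0, 129.0, 66.1]
eef_rot: [-2.169, -2.272, 0.001]
contact_force: [-1.2, -0.9, -0.3]
width: 59.8
grasp_force: 0.0
```

Emit:
{"method": "move_arm", "body": {"series": [[0, 0, 0, 0, 0, 0, 0.3], [0, 0, 0, 0, 0, 0, 0.3], [0, 0, 0, 0, 0, 0, 0.3], [0, 0, 0, 0, 0, 0, 0.3], [0, 0, 0, 0, 0, 0, 0.3]], "newtons": 40}}

```text
time: 43.18
ee_pos: [639.5, 129.1, 68.4]
eef_rot: [2.168, 2.271, 0.004]
contact_force: [-1.9, 0.5, 6.0]
width: 40.1
grasp_force: 39.8
```

Emit:
{"method": "move_arm", "body": {"series": [[0, 0, 0, 0, 0, -0.3, 0.3], [0, 0, 0, 0, 0, -0.7, 0.3], [0, 0, 0, 0, 0, -0.9, 0.3], [0, 0, 0, 0, 0, -0.9, 0.3], [0, 0, 0, 0, 0, -0.5, 0.3]]}}

```text
time: 43.6
ee_pos: [639.8, 129.0, 169.8]
eef_rot: [2.167, 2.269, 0.006]
contact_force: [0.8, -0.6, 0.8]
width: 39.6
grasp_force: 40.3
```

```bash
python3 - <<'E'
from h import *
a=blobs("scene","pics/s21.png"); s=manip.get_state(); print(s["time"],s["ee_pos"],s["contact_force"],s["width"],s["grasp_force"])
print(badges("scene",69))
goto([(462,326,160,1.615)])
for nm,z,roi in(("t0",76,(140,190,100,110)),("t20",14,(200,210,90,80))):
    t=cv2.imread("pics/top0.png" if nm=="t0" else "pics/t20.png"); x,y,w,h=roi
    m=cv2.inRange(cv2.cvtColor(t,cv2.COLOR_BGR2HSV)[y:y+h,x:x+w],(5,60,60),(18,200,235)); m=cv2.morphologyEx(m,cv2.MORPH_OPEN,np.ones((3,3))); k,l,st,ce=cv2.connectedComponentsWithStats(m); i=1+st[1:,4].argmax(); c,r=cv2.minEnclosingCircle(np.argwhere(l==i)[:,::-1].astype(np.float32)); print(nm,st[i],r,back("top",[(c[0]+x,c[1]+y)],z))
E
```

```text
43.65 [640.92192965 129.12071085 172.2827073 ] [ 1.15171207 -0.38031834  2.66600946] 40.03882284342928 40.294069647789
[(0.77, [336, 211], array([600., 221.])), (0.68, [359, 221], array([675., 218.])), (0.49, [343, 228], array([648., 170.]))]
(462, 326, 160, 1.615) rows 10 az,x,y,z: [[np.float64(0.0), np.float64(0.68), np.float64(-0.56), np.float64(0.03)], [np.float64(0.0), np.float64(0.68), np.float64(-0.56), np.float64(0.03)], [np.float64(0.0), np.float64(0.68), np.float64(-0.56), np.float64(0.03)], [np.float64(0.0), np.float64(0.68), np.float64(-0.56), np.float64(0.03)], [np.float64(0.0), np.float64(0.68), np.float64(-0.56), np.float64(0.03)], [np.float64(0.0), np.float64(0.68), np.float64(-0.56), np.float64(0.03)], [np.float64(0.0), np.float64(0.68), np.float64(-0.56), np.float64(0.03)], [np.float64(0.0), np.float64(0.68), np.float64(-0.56), np.float64(0.03)], [np.float64(0.0), np.float64(0.68), np.float64(-0.56), np.float64(0.03)], [np.float64(0.0), np.float64(0.68), np.float64(-0.57), np.float64(0.03)]]
t0 [  20   30   47   47 1734] 24.005306243896484 [[455.65700738 352.65796575  76.        ]]
t20 [ 21  19  13  39 410] 19.05921745300293 [[449.22572435 223.73235604  14.        ]]
```

Emit:
{"method": "move_arm", "body": {"series": [[0, 0, 0, 0.68, -0.56, 0, 0.3], [0, 0, 0, 0.68, -0.56, 0, 0.3], [0, 0, 0, 0.68, -0.56, 0, 0.3], [0, 0, 0, 0.68, -0.56, 0, 0.3], [0, 0, 0, 0.68, -0.56, 0, 0.3]]}}

```text
time: 44.12
ee_pos: [548.5, 227.4, 164.4]
eef_rot: [-2.169, -2.271, 0.002]
contact_force: [0.6, -0.1, 0.1]
width: 39.8
grasp_force: 40.3
```

Emit:
{"method": "move_arm", "body": {"series": [[0, 0, 0, 0.68, -0.56, 0, 0.3], [0, 0, 0, 0.68, -0.56, 0, 0.3], [0, 0, 0, 0.68, -0.56, 0, 0.3], [0, 0, 0, 0.68, -0.56, 0, 0.3], [0, 0, 0, 0.68, -0.56, 0, 0.3]]}}

```text
time: 44.53
ee_pos: [459.8, 325.5, 164.5]
eef_rot: [-2.169, -2.272, 0.002]
contact_force: [-0.2, -0.1, 0.4]
width: 40.0
grasp_force: 40.3
```

Emit:
{"method": "move_arm", "body": {"series": [[0, 0, 0, 0, 0, 0.9, 0.3], [0, 0, 0, 0, 0, 0, 0.3], [0, 0, 0, 0, 0, 0, 0.3]]}}

```text
time: 44.78
ee_pos: [460.1, 324.3, 136.9]
eef_rot: [-2.168, -2.272, 0.006]
contact_force: [-1.2, 0.3, 0.4]
width: 39.8
grasp_force: 40.4
```

```bash
python3 - <<'E'
from h import *
a=blobs("scene","pics/s22.png"); s=manip.get_state(); print(s["time"],s["ee_pos"],s["contact_force"],s["width"],s["grasp_force"])
# tub outer wall: gray-white saturation map near tub; print left/right extents per row
h=cv2.cvtColor(a,cv2.COLOR_BGR2HSV)
for v in range(172,204,4): print(v,"".join("%4d"%x for x in h[v,290:346:2,1]))
E
```

```text
44.8333 [461.23325889 324.39615609 138.00841494] [0.46215488 0.17870983 0.76377768] 39.81768151148114 40.426472425460815
172   59  58  59  58  49  47  45  48  47  46  46  47  46  47  47  49  46  46  44  49  45  43  43  42  41  44  45  46
176   56  54  56  53  49  45  47  47  47  46  47  47  47  47  48  46  49  43  47  45  48  40  38  48  57  57  56  56
180   55  53  57  56  57  50  46  45  47  48  46  48  48  50  45  45  46  42  43  38  38  43  47  54  55  55  55  57
184   55  56  56  55  54  45  50  41  47  42  48  46  43  43  43  42  42  45  46  47  46  46  45  37  45  50  55  55
188   56  55  56  54  55  50  47  43  42  46  46  50  47  46  45  45  46  47  47  47  47  44  43  36  37  37  36  45
192   42  47  49  57  55  55  47  43  44  44  47  48  44  47  49  48  48  48  46  46  47  46  40  34  35  37  35  36
196   41  42  54  56  55  55  54  54  47  47  48  48  46  47  47  46  44  46  47  48  52  41  37  36  36  36  35  35
200   92  91  82  70  61  58  55  58  57  57  55  55  55  54  53  54  53  56  54  55  46  38  36  35  36  34  36  36
```

```bash
python3 - <<'E'
from h import *
th=np.linspace(0,6.283,80)
for c in((461,350),(460,357),(459,365)):
  for n in("scene","top"):
    q=proj(n,np.vstack([np.c_[c[0]+r*np.cos(th),c[1]+r*np.sin(th),0*th+z] for r,z in((60,70),(56,0))])); f=q[80:]
    print(c,n,q.min(0).round(1),q.max(0).round(1),"foot",f.min(0).round(1),f.max(0).round(1))
print("lid0",circfit({"scene":[293,156,44,29],"top":[160,218,46,49]},[(66,70),(66,76),(13,100)],(461,350)))
print([(round(d["conf"],2),(d["bbox"]*np.array([560,420,560,420])).round(1).tolist()) for d in manip.search_frame("tub","scene")])
E
```

```text
(461, 350) scene [297.1 161.4] [335.1 200.9] foot [298.4 179.2] [332.9 200.9]
(461, 350) top [163.4 220.7] [208.4 263.3] foot [170.9 225.5] [208.4 263.3]
(460, 357) scene [297.9 160.2] [335.9 199.6] foot [299.2 178. ] [333.6 199.6]
(460, 357) top [160.9 221. ] [206.  263.6] foot [168.5 225.9] [206.  263.6]
(459, 365) scene [299.  158.9] [336.8 198.1] foot [300.2 176.6] [334.5 198.1]
(459, 365) top [158.1 221.3] [203.3 264. ] foot [165.8 226.2] [203.3 263.9]
lid0 {'scene': (array([453.9, 355.3]), array([ 1.1,  1.3, -1.1, -1.1])), 'top': (array([459. , 353.5]), array([-0.6,  0.9,  0.6, -0.9]))}
[(0.96, [222.5, 175.9, 40.7, 38.8]), (0.9, [277.3, 127.8, 25.9, 38.2]), (0.82, [385.4, 191.1, 44.6, 48.4]), (0.61, [297.0, 163.9, 43.2, 33.0])]
```

Emit:
{"method": "move_arm", "body": {"series": [[0, 0, 0, 0.13, 0, 0.8, 0.3], [0, 0, 0, 0, 0, 0.9, 0.3], [0, 0, 0, 0, 0, 0.9, 0.3], [0, 0, 0, 0, 0, 0.7, 0.3], [0, 0, 0, 0, 0, 0.4, 0.3]]}}

```text
time: 45.3
ee_pos: [461.4, 328.5, 26.1]
eef_rot: [-2.171, -2.27, 0.0]
contact_force: [-0.7, 3.1, 2.7]
width: 39.8
grasp_force: 41.6
```

Emit:
{"method": "move_arm", "body": {"series": [[0, 0, 0, 0, 0, 0.1, 0.3], [0, 0, 0, 0, 0, 0, 0.3]]}}

```text
time: 45.47
ee_pos: [461.8, 328.5, 24.6]
eef_rot: [2.171, 2.271, 0.0]
contact_force: [-0.8, 0.6, 0.0]
width: 40.0
grasp_force: 40.3
```

Emit:
{"method": "move_arm", "body": {"series": [[0, 0, 0, 0, 0, 0, 0.62], [0, 0, 0, 0, 0, 0, 0.62], [0, 0, 0, 0, 0, 0, 0.62], [0, 0, 0, 0, 0, -0.5, 0.62], [0, 0, 0, 0, 0, -0.9, 0.62]]}}

```text
time: 45.88
ee_pos: [459.6, 327.6, 64.5]
eef_rot: [-2.169, -2.271, 0.009]
contact_force: [-0.0, 0.9, 0.2]
width: 52.9
grasp_force: 0.0
```

Emit:
{"method": "move_arm", "body": {"series": [[0, 0, 0, 0, 0, -0.9, 0.62], [0, 0, 0, 0, 0, -0.9, 0.7], [0, 0, 0, 0, 0, -0.9, 0.7], [0, 0, 0, -0.4, 0.4, -0.6, 0.7], [0, 0, 0, -0.65, 0.66, 0, 0.7]]}}

```text
time: 46.3
ee_pos: [495.3, 300.7, 170.6]
eef_rot: [2.164, 2.273, 0.012]
contact_force: [0.9, 0.1, -0.7]
width: 59.7
grasp_force: 0.0
```

Emit:
{"method": "move_arm", "body": {"series": [[0, 0, 0, -0.65, 0.66, 0, 0.7], [0, 0, 0, -0.65, 0.66, 0, 0.7], [0, 0, 0, -0.65, 0.66, 0, 0.7], [0, 0, 0, -0.65, 0.66, 0, 0.7], [0, 0, 0, -0.65, 0.66, 0, 0.7]]}}

```text
time: 46.72
ee_pos: [598.7, 204.6, 165.8]
eef_rot: [2.169, 2.271, 0.0]
contact_force: [0.9, 0.1, -0.4]
width: 59.5
grasp_force: 0.0
```

Emit:
{"method": "move_arm", "body": {"series": [[0, 0, 0, -0.65, 0.66, 0, 0.7], [0, 0, 0, -0.65, 0.66, 0, 0.7], [0, 0, 0, 0, 0, 0.9, 0.7], [0, 0, 0, 0, 0, 0.9, 0.7], [0, 0, 0, 0, 0, 0, 0.7]]}}

```text
time: 47.13
ee_pos: [636.2, 167.4, 105.9]
eef_rot: [-2.167, -2.266, 0.012]
contact_force: [-1.3, -0.7, -1.5]
width: 59.7
grasp_force: 0.0
```

```bash
python3 - <<'E'
from h import *
a=blobs("scene","pics/s23.png"); t=blobs("top","pics/t23.png"); s=manip.get_state(); print(s["time"],s["ee_pos"],s["contact_force"],s["width"],s["grasp_force"])
print(badges("scene",69),badges("top",69))
for n,im in(("scene",a),("top",t)):
    h=cv2.cvtColor(im,cv2.COLOR_BGR2HSV); m=cv2.inRange(h,(45,90,30),(85,255,255)); k,l,st,ce=cv2.connectedComponentsWithStats(m); print(n,"green",[(ce[i].round(1).tolist(),int(st[i][4]),back(n,[ce[i]],17)[0].round(0).tolist()) for i in range(1,k) if st[i][4]>8])
E
```

```text
47.2333 [638.54647279 168.59880005 111.01534886] [-0.39273581 -0.06369632  1.14884618] 59.75878752939146 0.0
[(0.65, [343, 228], array([648., 168.])), (0.52, [360, 221], array([676., 217.]))] [(0.45, [196, 246], array([451., 318.]))]
scene green [([2.1, 9.2], 87, [-2210.0, 927.0, 17.0]), ([179.9, 7.2], 10, [-1102.0, 1447.0, 17.0]), ([178.4, 44.7], 119, [-713.0, 1002.0, 17.0]), ([84.5, 45.2], 674, [-1170.0, 767.0, 17.0]), ([29.0, 76.9], 699, [-1116.0, 382.0, 17.0]), ([218.4, 62.6], 94, [-394.0, 930.0, 17.0]), ([228.5, 62.2], 41, [-354.0, 956.0, 17.0])]
top green [([196.0, 244.7], 68, [458.0, 328.0, 17.0]), ([93.3, 384.2], 45, [53.0, 619.0, 17.0])]
```

Emit:
{"method": "move_arm", "body": {"series": [[0, 0, 0, 0, 0.07, 0.8, 0.7], [0, 0, 0, 0, 0, 0.5, 0.7], [0, 0, 0, 0, 0, 0.24, 0.7], [0, 0, 0, 0, 0, 0, 0.7]]}}

```text
time: 47.67
ee_pos: [640.7, 169.2, 64.9]
eef_rot: [-2.169, -2.272, 0.001]
contact_force: [-0.5, 0.3, -0.5]
width: 59.8
grasp_force: 0.0
```

Emit:
{"method": "move_arm", "body": {"series": [[0, 0, 0, 0, 0, 0, 0.3], [0, 0, 0, 0, 0, 0, 0.3], [0, 0, 0, 0, 0, 0, 0.3], [0, 0, 0, 0, 0, 0, 0.3], [0, 0, 0, 0, 0, 0, 0.3]]}}

```text
time: 48.08
ee_pos: [642.3, 169.3, 67.2]
eef_rot: [2.168, 2.271, 0.005]
contact_force: [-0.8, -0.1, 6.4]
width: 40.8
grasp_force: 40.2
```

Emit:
{"method": "move_arm", "body": {"series": [[0, 0, 0, 0, 0, -0.3, 0.3], [0, 0, 0, 0, 0, -0.7, 0.3], [0, 0, 0, 0, 0, -0.9, 0.3], [0, 0, 0, 0, 0, -0.9, 0.3], [0, 0, 0, 0, 0, -0.5, 0.3]]}}

```text
time: 48.5
ee_pos: [642.3, 169.1, 168.4]
eef_rot: [2.167, 2.27, 0.006]
contact_force: [-0.2, -0.1, 0.5]
width: 40.8
grasp_force: 40.4
```

```bash
python3 - <<'E'
from h import *
a=blobs("scene","pics/s24.png"); s=manip.get_state(); print(s["time"],s["ee_pos"],s["contact_force"],s["width"],s["grasp_force"])
print(badges("scene",69))
goto([(461,375,165,1.615)])
E
```

```text
48.55 [643.37643415 169.24843598 170.91578615] [ 1.04680488 -0.45253018  2.81477096] 40.74049417868083 40.39265334606171
[(0.73, [344, 203], array([603., 265.])), (0.45, [357, 222], array([670., 210.]))]
(461, 375, 165, 1.615) rows 10 az,x,y,z: [[np.float64(0.0), np.float64(0.71), np.float64(-0.57), np.float64(0.01)], [np.float64(0.0), np.float64(0.71), np.float64(-0.57), np.float64(0.01)], [np.float64(0.0), np.float64(0.71), np.float64(-0.57), np.float64(0.01)], [np.float64(0.0), np.float64(0.71), np.float64(-0.57), np.float64(0.01)], [np.float64(0.0), np.float64(0.71), np.float64(-0.57), np.float64(0.01)], [np.float64(0.0), np.float64(0.71), np.float64(-0.57), np.float64(0.01)], [np.float64(0.0), np.float64(0.71), np.float64(-0.57), np.float64(0.01)], [np.float64(0.0), np.float64(0.71), np.float64(-0.58), np.float64(0.01)], [np.float64(0.0), np.float64(0.71), np.float64(-0.58), np.float64(0.01)], [np.float64(0.0), np.float64(0.71), np.float64(-0.58), np.float64(0.01)]]
```

Emit:
{"method": "move_arm", "body": {"series": [[0, 0, 0, 0.71, -0.57, 0, 0.3], [0, 0, 0, 0.71, -0.57, 0, 0.3], [0, 0, 0, 0.71, -0.57, 0, 0.3], [0, 0, 0, 0.71, -0.57, 0, 0.3], [0, 0, 0, 0.71, -0.57, 0, 0.3]]}}

```text
time: 49.02
ee_pos: [549.3, 271.9, 163.1]
eef_rot: [-2.169, -2.271, 0.003]
contact_force: [-0.7, 0.3, -0.4]
width: 40.9
grasp_force: 40.4
```

Emit:
{"method": "move_arm", "body": {"series": [[0, 0, 0, 0.71, -0.57, 0, 0.3], [0, 0, 0, 0.71, -0.57, 0, 0.3], [0, 0, 0, 0.71, -0.57, 0, 0.3], [0, 0, 0, 0.71, -0.57, 0, 0.3], [0, 0, 0, 0.71, -0.57, 0, 0.3]]}}

```text
time: 49.43
ee_pos: [459.0, 374.3, 163.1]
eef_rot: [-2.169, -2.272, 0.003]
contact_force: [0.4, 0.4, 0.1]
width: 40.8
grasp_force: 40.4
```

Emit:
{"method": "move_arm", "body": {"series": [[0, 0, 0, 0, 0, 0.9, 0.3], [0, 0, 0, 0, 0, 0.9, 0.3], [0, 0, 0, 0, 0, 0, 0.3], [0, 0, 0, 0, 0, 0, 0.3]]}}

```text
time: 49.77
ee_pos: [459.3, 373.1, 108.5]
eef_rot: [-2.169, -2.272, 0.007]
contact_force: [-0.2, 0.0, 1.2]
width: 40.6
grasp_force: 40.5
```

Emit:
{"method": "move_arm", "body": {"series": [[0, 0, 0, 0.03, 0.06, 0.8, 0.3], [0, 0, 0, 0, 0, 0.9, 0.3], [0, 0, 0, 0, 0, 0.7, 0.3], [0, 0, 0, 0, 0, 0.4, 0.3], [0, 0, 0, 0, 0, 0, 0.3]]}}

```text
time: 50.18
ee_pos: [462.3, 374.3, 25.1]
eef_rot: [-2.17, -2.271, 0.003]
contact_force: [1.3, -0.9, 0.2]
width: 41.1
grasp_force: 40.5
```

Emit:
{"method": "move_arm", "body": {"series": [[0, 0, 0, 0, 0, 0, 0.62], [0, 0, 0, 0, 0, 0, 0.62], [0, 0, 0, 0, 0, 0, 0.62], [0, 0, 0, 0, 0, -0.5, 0.62], [0, 0, 0, 0, 0, -0.9, 0.62]]}}

```text
time: 50.6
ee_pos: [460.8, 373.9, 66.9]
eef_rot: [-2.169, -2.271, 0.007]
contact_force: [-0.1, -0.0, -0.8]
width: 52.8
grasp_force: 0.0
```

Emit:
{"method": "move_arm", "body": {"series": [[0, 0, 0, 0, 0, -0.9, 0.62], [0, 0, 0, 0, 0, -0.9, 0.7], [0, 0, 0, 0, 0, -0.9, 0.7], [0, 0, 0, 0, 0, -0.6, 0.7], [0, 0, 0, 0, 0, 0, 0.7]]}}

```text
time: 51.02
ee_pos: [464.3, 376.2, 173.1]
eef_rot: [2.168, 2.27, 0.015]
contact_force: [0.3, 0.6, -0.4]
width: 59.8
grasp_force: 0.0
```

```bash
python3 - <<'E'
from h import *
a=blobs("scene","pics/s25.png"); t=blobs("top"); s=manip.get_state(); print(s["time"],s["ee_pos"],s["contact_force"],s["width"],s["grasp_force"])
print(badges("scene",69),badges("top",69))
goto([(668,219,165,1.615)])
E
```

```text
51.1167 [462.51740975 375.0267149  168.51733289] [-0.57847622  0.56702256 -0.29245819] 59.74154005409148 0.0
[(0.51, [356, 221], array([667., 211.])), (0.37, [320, 182], array([495., 317.]))] [(0.62, [195, 246], array([451., 320.])), (0.56, [232, 174], array([657., 220.])), (0.43, [182, 243], array([456., 357.]))]
(668, 219, 165, 1.615) rows 10 az,x,y,z: [[np.float64(0.0), np.float64(-0.55), np.float64(0.66), np.float64(0.0)], [np.float64(0.0), np.float64(-0.55), np.float64(0.66), np.float64(0.0)], [np.float64(0.0), np.float64(-0.55), np.float64(0.66), np.float64(0.0)], [np.float64(0.0), np.float64(-0.55), np.float64(0.66), np.float64(0.0)], [np.float64(0.0), np.float64(-0.55), np.float64(0.66), np.float64(0.0)], [np.float64(0.0), np.float64(-0.55), np.float64(0.66), np.float64(0.0)], [np.float64(0.0), np.float64(-0.55), np.float64(0.66), np.float64(0.0)], [np.float64(0.0), np.float64(-0.55), np.float64(0.66), np.float64(0.0)], [np.float64(0.0), np.float64(-0.55), np.float64(0.66), np.float64(0.0)], [np.float64(0.0), np.float64(-0.55), np.float64(0.66), np.float64(0.0)]]
```

Emit:
{"method": "move_arm", "body": {"series": [[0, 0, 0, -0.55, 0.66, 0, 0.7], [0, 0, 0, -0.55, 0.66, 0, 0.7], [0, 0, 0, -0.55, 0.66, 0, 0.7], [0, 0, 0, -0.55, 0.66, 0, 0.7], [0, 0, 0, -0.55, 0.66, 0, 0.7]]}}

```text
time: 51.63
ee_pos: [565.1, 295.9, 165.4]
eef_rot: [-2.169, -2.271, 0.004]
contact_force: [1.1, 0.4, 0.4]
width: 59.7
grasp_force: 0.0
```

Emit:
{"method": "move_arm", "body": {"series": [[0, 0, 0, -0.55, 0.66, 0, 0.7], [0, 0, 0, -0.55, 0.66, 0, 0.7], [0, 0, 0, -0.55, 0.66, 0, 0.7], [0, 0, 0, -0.55, 0.66, 0, 0.7], [0, 0, 0, -0.55, 0.66, 0, 0.7]]}}

```text
time: 52.05
ee_pos: [667.9, 218.1, 165.2]
eef_rot: [-2.168, -2.271, 0.004]
contact_force: [0.0, 0.5, 0.2]
width: 59.6
grasp_force: 0.0
```

Emit:
{"method": "move_arm", "body": {"series": [[0, 0, 0, 0, 0, 0.9, 0.7], [0, 0, 0, 0, 0, 0.9, 0.7], [0, 0, 0, 0, 0, 0, 0.7], [0, 0, 0, 0, 0, 0, 0.7]]}}

```text
time: 52.38
ee_pos: [666.0, 218.8, 110.3]
eef_rot: [-2.167, -2.27, 0.008]
contact_force: [0.1, -0.0, 0.1]
width: 59.9
grasp_force: 0.0
```

```bash
python3 - <<'E'
from h import *
a=blobs("scene","pics/s26.png"); t=blobs("top"); s=manip.get_state(); print(s["time"],s["ee_pos"],s["contact_force"],s["width"],s["grasp_force"])
for n,im in(("scene",a),("top",t)):
    h=cv2.cvtColor(im,cv2.COLOR_BGR2HSV); m=cv2.inRange(h,(172,140,90),(180,255,255))|cv2.inRange(h,(0,190,90),(3,255,255)); m=cv2.morphologyEx(m,cv2.MORPH_CLOSE,np.ones((7,7))); k,l,st,ce=cv2.connectedComponentsWithStats(m); print(n,"red",[(ce[i].round(1).tolist(),st[i].tolist(),back(n,[ce[i]],70)[0].round(0).tolist()) for i in range(1,k) if st[i][4]>20 and abs(back(n,[ce[i]],70)[0][0]-660)<60])
E
```

```text
52.4833 [668.00246853 219.50485994 114.08603585] [-0.50705078 -0.44307931  0.61271819] 59.786434276159696 0.0
scene red [([375.9, 190.6], [374, 187, 5, 8, 28], [660.0, 364.0, 70.0])]
top red []
```

Emit:
{"method": "move_arm", "body": {"series": [[0, 0, 0, 0, -0.04, 0.8, 0.7], [0, 0, 0, 0, 0, 0.5, 0.7], [0, 0, 0, 0, 0, 0.25, 0.7], [0, 0, 0, 0, 0, 0, 0.7]]}}

```text
time: 52.82
ee_pos: [666.0, 219.3, 66.2]
eef_rot: [-2.169, -2.272, 0.002]
contact_force: [-0.4, 0.8, -0.1]
width: 59.4
grasp_force: 0.0
```

Emit:
{"method": "move_arm", "body": {"series": [[0, 0, 0, 0, 0, 0, 0.3], [0, 0, 0, 0, 0, 0, 0.3], [0, 0, 0, 0, 0, 0, 0.3], [0, 0, 0, 0, 0, 0, 0.3], [0, 0, 0, 0, 0, 0, 0.3]]}}

```text
time: 53.23
ee_pos: [667.5, 219.4, 68.9]
eef_rot: [2.168, 2.271, 0.005]
contact_force: [-0.8, 0.4, 6.5]
width: 39.8
grasp_force: 40.2
```

Emit:
{"method": "move_arm", "body": {"series": [[0, 0, 0, 0, 0, -0.3, 0.3], [0, 0, 0, 0, 0, -0.7, 0.3], [0, 0, 0, 0, 0, -0.9, 0.3], [0, 0, 0, 0, 0, -0.9, 0.3], [0, 0, 0, 0, 0, -0.5, 0.3]]}}

```text
time: 53.65
ee_pos: [667.6, 219.3, 170.1]
eef_rot: [2.167, 2.27, 0.007]
contact_force: [0.5, 0.6, 0.7]
width: 25.7
grasp_force: 0.0
```

```bash
python3 - <<'E'
from h import *
a=blobs("scene","pics/s27.png"); s=manip.get_state(); print(s["time"],s["ee_pos"],s["contact_force"],s["width"],s["grasp_force"])
print(badges("scene",69))
goto([(462,351,165,1.615)])
E
```

```text
53.7 [668.7141029  219.52117791 172.8663751 ] [1.89813456 0.43326282 3.14204637] 25.36891026138244 0.0
[(0.7, [365, 223], array([693., 216.])), (0.16, [264, 346], array([ 672., -259.]))]
(462, 351, 165, 1.615) rows 9 az,x,y,z: [[np.float64(0.0), np.float64(0.52), np.float64(-0.74), np.float64(0.02)], [np.float64(0.0), np.float64(0.52), np.float64(-0.74), np.float64(0.02)], [np.float64(0.0), np.float64(0.52), np.float64(-0.74), np.float64(0.02)], [np.float64(0.0), np.float64(0.52), np.float64(-0.74), np.float64(0.02)], [np.float64(0.0), np.float64(0.52), np.float64(-0.74), np.float64(0.02)], [np.float64(0.0), np.float64(0.52), np.float64(-0.74), np.float64(0.02)], [np.float64(0.0), np.float64(0.52), np.float64(-0.74), np.float64(0.02)], [np.float64(0.0), np.float64(0.52), np.float64(-0.74), np.float64(0.02)], [np.float64(0.0), np.float64(0.52), np.float64(-0.74), np.float64(0.02)]]
```

Emit:
{"method": "move_arm", "body": {"series": [[0, 0, 0, 0.52, -0.74, 0, 0.7], [0, 0, 0, 0.52, -0.74, 0, 0.7], [0, 0, 0, 0.52, -0.74, 0, 0.7], [0, 0, 0, 0.52, -0.74, 0, 0.7], [0, 0, 0, 0.52, -0.74, 0, 0.7]]}}

```text
time: 54.17
ee_pos: [550.3, 292.1, 164.5]
eef_rot: [-2.169, -2.271, 0.003]
contact_force: [0.1, -0.8, 0.0]
width: 59.7
grasp_force: 0.0
```

```bash
python3 - <<'E'
from h import *
a=blobs("scene","pics/s28.png"); t=blobs("top","pics/t28.png"); s=manip.get_state(); print(s["time"],s["ee_pos"],s["contact_force"],s["width"])
bs,bt=badges("scene",69),badges("top",69); print(bs,bt)
P={}
for n,im,roi in(("scene",a,(325,195,75,60)),("top",t,(205,140,75,75))):
    x,y,w,h=roi; H=cv2.cvtColor(im,cv2.COLOR_BGR2HSV)[y:y+h,x:x+w]; m=cv2.inRange(H,(165,120,60),(180,255,255))|cv2.inRange(H,(0,150,60),(6,255,255)); m=cv2.morphologyEx(m,cv2.MORPH_CLOSE,np.ones((9,9)))
    k,l,st,ce=cv2.connectedComponentsWithStats(m)
    for i in range(1,k):
        if st[i][4]>15:
            pts=np.argwhere(l==i)[:,::-1].astype(np.float32); e=cv2.fitEllipse(pts) if len(pts)>5 else None; print(n,st[i].tolist(),(ce[i]+[x,y]).round(1),e and [np.round(v,1) for v in e])
            if st[i][4]>60: P[n]=ce[i]+[x,y]
if len(P)==2: print(tri(P["top"],P["scene"]))
th=np.linspace(0,6.28,60)
for c in((680,218,72),(690,218,72)): # expected ellipse of a flat badge top
    for n in("scene","top"): print(c,n,[np.round(v,1) for v in cv2.fitEllipse(proj(n,np.c_[c[0]+22*np.cos(th),c[1]+22*np.sin(th),0*th+c[2]]).astype(np.float32))])
E
```

```text
54.2667 [548.21943174 293.93318936 164.9556454 ] [-0.18183072 -0.80811089  0.27057019] 60.108861154198486
[(0.52, [365, 223], array([692., 220.])), (0.38, [266, 348], array([ 679., -259.])), (0.37, [322, 182], array([500., 320.]))] [(0.75, [233, 166], array([680., 217.])), (0.74, [244, 250], array([440., 183.])), (0.65, [305, 224], array([512.,  12.]))]
scene [32, 23, 15, 10, 65] [364.  223.8] [array([39.2, 26.8]), array([ 8.7, 13. ]), np.float64(100.3)]
top [19, 17, 15, 15, 179] [231.2 164.1] [array([26.1, 24.1]), array([11.9, 12.9]), np.float64(162.3)]
(array([688.08029474, 224.0547055 ,  59.50327792]), np.float64(1.6588310817681304))
(680, 218, 72) scene [array([361.1, 220.7]), array([10.6, 15.8]), np.float64(96.6)]
(680, 218, 72) top [array([232.9, 165.9]), array([14.7, 15.3]), np.float64(72.1)]
(690, 218, 72) scene [array([364.3, 222. ]), array([10.6, 15.9]), np.float64(96.9)]
(690, 218, 72) top [array([233. , 162.5]), array([14.7, 15.3]), np.float64(72.6)]
```

Emit:
{"method": "move_arm", "body": {"series": [[0, 0, 1, 0, 0, 0, 0.8], [0, 0, 1, 0, 0, 0, 0.8], [0, 0, 1, 0, 0, 0, 0.8], [0, 0, 1, 0, 0, 0, 0.8], [0, 0, 1, 0, 0, 0, 0.8]]}}

```text
time: 54.78
ee_pos: [553.0, 290.8, 164.9]
eef_rot: [2.615, 1.741, -0.001]
contact_force: [-0.6, 0.1, -0.8]
width: 68.2
grasp_force: 0.0
```

Emit:
{"method": "move_arm", "body": {"series": [[0, 0, 1, 0, 0, 0, 0.8], [0, 0, 1, 0, 0, 0, 0.8], [0, 0, 1, 0, 0, 0, 0.8], [0, 0, 1, 0, 0, 0, 0.8], [0, 0, 1, 0, 0, 0, 0.8]]}}

```text
time: 55.2
ee_pos: [553.0, 290.7, 164.9]
eef_rot: [2.929, 1.134, -0.001]
contact_force: [0.2, -0.6, 0.5]
width: 68.4
grasp_force: 0.0
```

Emit:
{"method": "move_arm", "body": {"series": [[0, 0, 1, 0, 0, 0, 0.8], [0, 0, 1, 0, 0, 0, 0.8], [0, 0, 1, 0, 0, 0, 0.8], [0, 0, 1, 0, 0, 0, 0.8], [0, 0, 1, 0, 0, 0, 0.8]]}}

```text
time: 55.62
ee_pos: [553.0, 290.7, 164.9]
eef_rot: [3.105, 0.473, -0.001]
contact_force: [-0.5, 0.1, -0.1]
width: 68.1
grasp_force: 0.0
```

Emit:
{"method": "move_arm", "body": {"series": [[0, 0, 1, 0, 0, 0, 0.8], [0, 0, 1, 0, 0, 0, 0.8], [0, 0, 1, 0, 0, 0, 0.8], [0, 0, 0, 0.75, 0.44, 0, 0.8], [0, 0, 0, 0.75, 0.44, 0, 0.8]]}}

```text
time: 56.03
ee_pos: [598.9, 266.9, 165.3]
eef_rot: [3.14, 0.073, -0.001]
contact_force: [1.1, 0.1, 0.1]
width: 68.1
grasp_force: 0.0
```

Emit:
{"method": "move_arm", "body": {"series": [[0, 0, 0, 0.75, 0.44, 0, 0.8], [0, 0, 0, 0.75, 0.44, 0, 0.8], [0, 0, 0, 0.75, 0.44, 0, 0.8], [0, 0, 0, 0.75, 0.44, 0, 0.8], [0, 0, 0, 0, 0, 0, 0.8]]}}

```text
time: 56.45
ee_pos: [694.7, 214.0, 163.7]
eef_rot: [3.139, 0.064, 0.002]
contact_force: [0.2, 0.1, -1.5]
width: 68.3
grasp_force: 0.0
```

Emit:
{"method": "move_arm", "body": {"series": [[0, 0, 0, 0, 0, 0.9, 0.8], [0, 0, 0, 0, 0, 0.9, 0.8], [0, 0, 0, 0, 0, 0, 0.8], [0, 0, 0, 0, 0, 0, 0.8]]}}

```text
time: 56.78
ee_pos: [689.6, 218.1, 109.5]
eef_rot: [3.14, 0.071, -0.007]
contact_force: [-0.3, 0.4, 0.4]
width: 68.4
grasp_force: 0.0
```

```bash
python3 - <<'E'
from h import *
s=manip.get_state(); print(s["time"],s["ee_pos"],s["eef_rot"],s["contact_force"],s["width"])
a=blobs("scene"); print(badges("scene",69))
goto([(687,221,70,.045)])
E
```

```text
56.7833 [689.64808843 218.05060142 109.48267176] [ 3.13978418  0.0711998  -0.00704476] [-0.32368433  0.40395509  0.38670208] 68.41413083845121
[(0.5, [365, 224], array([693., 216.]))]
(687, 221, 70, 0.045) rows 2 az,x,y,z: [np.float64(0.0), np.float64(-0.07), np.float64(-0.04), np.float64(0.72)]
```

Emit:
{"method": "move_arm", "body": {"series": [[0, 0, 0, -0.06, -0.05, 0.8, 0.8], [0, 0, 0, 0, 0, 0.4, 0.8], [0, 0, 0, 0, 0, 0.2, 0.8], [0, 0, 0, 0, 0, 0, 0.8]]}}

```text
time: 57.22
ee_pos: [687.9, 220.2, 68.5]
eef_rot: [3.14, 0.073, -0.004]
contact_force: [0.2, -0.6, -0.5]
width: 68.4
grasp_force: 0.0
```

Emit:
{"method": "move_arm", "body": {"series": [[0, 0, 0, 0, 0, 0, 0.3], [0, 0, 0, 0, 0, 0, 0.3], [0, 0, 0, 0, 0, 0, 0.3], [0, 0, 0, 0, 0, 0, 0.3], [0, 0, 0, 0, 0, 0, 0.3]], "newtons": 50}}

```text
time: 57.63
ee_pos: [689.8, 220.7, 71.9]
eef_rot: [-3.14, -0.073, -0.006]
contact_force: [-0.8, 0.0, 5.9]
width: 25.5
grasp_force: 2.8
```

Emit:
{"method": "move_arm", "body": {"series": [[0, 0, 0, 0, 0, 0, 0.3], [0, 0, 0, 0, 0, 0, 0.3]]}}

```text
time: 57.8
ee_pos: [689.8, 220.7, 71.9]
eef_rot: [-3.14, -0.073, -0.006]
contact_force: [-0.1, -0.1, 7.1]
width: 25.4
grasp_force: 2.8
```

Emit:
{"method": "move_arm", "body": {"series": [[0, 0, 0, 0, 0, -0.3, 0.3], [0, 0, 0, 0, 0, -0.7, 0.3], [0, 0, 0, 0, 0, -0.9, 0.3], [0, 0, 0, 0, 0, -0.9, 0.3], [0, 0, 0, 0, 0, -0.5, 0.3]]}}

```text
time: 58.22
ee_pos: [689.7, 220.6, 173.2]
eef_rot: [-3.14, -0.073, -0.008]
contact_force: [-0.8, -0.8, 0.4]
width: 25.5
grasp_force: 0.0
```

```bash
python3 - <<'E'
from h import *
s=manip.get_state(); print(s["time"],s["ee_pos"],s["eef_rot"],s["contact_force"],s["width"],s["grasp_force"])
a=blobs("scene"); print(badges("scene",69))
goto([(462,351,165,.045)])
E
```

```text
58.2167 [689.66453136 220.5993171  173.24685392] [-3.13993283 -0.07255258 -0.00793046] [-0.79138363 -0.75447124  0.3508481 ] 25.534640214253063 0.0
[(0.63, [364, 222], array([688., 220.])), (0.49, [347, 225], array([653., 184.]))]
(462, 351, 165, 0.045) rows 10 az,x,y,z: [np.float64(0.0), np.float64(-0.74), np.float64(-0.47), np.float64(0.03)]
```

Emit:
{"method": "move_arm", "body": {"series": [[0, 0, 0, 0, 0, 0.9, 0.8], [0, 0, 0, 0, 0, 0.9, 0.8], [0, 0, 0, 0, 0, 0.9, 0.8], [0, 0, 0, 0, 0, 0.4, 0.8], [0, 0, 0, 0, 0, 0, 0.8]]}}

```text
time: 58.73
ee_pos: [686.0, 219.8, 70.8]
eef_rot: [3.139, 0.072, -0.013]
contact_force: [-1.0, -0.7, -0.5]
width: 68.4
grasp_force: 0.0
```

```bash
python3 - <<'E'
from h import *
a=blobs("scene","pics/s30.png"); t=blobs("top","pics/t30.png"); s=manip.get_state(); print(s["time"],s["ee_pos"],s["eef_rot"],s["contact_force"],s["width"])
print(badges("scene",69),badges("top",69))
x,y,w,h=325,195,75,60; H=cv2.cvtColor(a,cv2.COLOR_BGR2HSV)[y:y+h,x:x+w]; m=cv2.inRange(H,(165,120,60),(180,255,255))|cv2.inRange(H,(0,150,60),(6,255,255)); k,l,st,ce=cv2.connectedComponentsWithStats(m); print([(st[i].tolist(),(ce[i]+[x,y]).round(1)) for i in range(1,k) if st[i][4]>8])
E
```

```text
58.8333 [688.77736753 220.41419734  75.78916824] [ 3.14065238e+00  7.25360627e-02 -2.44002714e-04] [0.71229338 0.16232794 0.66774364] 68.40291538277702
[(0.65, [368, 222], array([699., 225.])), (0.48, [322, 181], array([497., 322.]))] [(0.6, [181, 244], array([455., 361.]))]
[([39, 27, 8, 6, 25], array([367.9, 225. ]))]
```

Emit:
{"method": "move_arm", "body": {"series": [[0, 0, 0, 0, 0, 0.2, 0.8], [0, 0, 0, 0, 0, 0.15, 0.8], [0, 0, 0, 0, 0, 0, 0.8], [0, 0, 0, 0, 0, 0, 0.8]]}}

```text
time: 59.27
ee_pos: [688.4, 220.3, 64.9]
eef_rot: [3.141, 0.073, -0.001]
contact_force: [-0.3, -0.3, 0.4]
width: 68.6
grasp_force: 0.0
```

Emit:
{"method": "move_arm", "body": {"series": [[0, 0, 0, 0, 0, 0.1, 0.8], [0, 0, 0, 0, 0, 0, 0.3], [0, 0, 0, 0, 0, 0, 0.3], [0, 0, 0, 0, 0, 0, 0.3], [0, 0, 0, 0, 0, 0, 0.3]], "newtons": 50}}

```text
time: 59.68
ee_pos: [688.9, 220.5, 62.5]
eef_rot: [-3.141, -0.073, -0.001]
contact_force: [-0.8, -0.3, 3.1]
width: 41.1
grasp_force: 50.6
```

Emit:
{"method": "move_arm", "body": {"series": [[0, 0, 0, 0, 0, 0, 0.3], [0, 0, 0, 0, 0, 0, 0.3]]}}

```text
time: 59.85
ee_pos: [688.8, 220.5, 62.4]
eef_rot: [-3.141, -0.073, -0.001]
contact_force: [-0.1, 0.1, 2.3]
width: 41.3
grasp_force: 50.7
```

Emit:
{"method": "move_arm", "body": {"series": [[0, 0, 0, 0, 0, -0.3, 0.3], [0, 0, 0, 0, 0, -0.7, 0.3], [0, 0, 0, 0, 0, -0.9, 0.3], [0, 0, 0, 0, 0, -0.9, 0.3], [0, 0, 0, 0, 0, -0.6, 0.3]]}}

```text
time: 60.27
ee_pos: [689.2, 220.5, 167.6]
eef_rot: [-3.14, -0.073, -0.005]
contact_force: [0.4, -0.2, 0.8]
width: 41.7
grasp_force: 50.6
```

Emit:
{"method": "move_arm", "body": {"series": [[0, 0, 0, -0.5, -0.3, 0, 0.3], [0, 0, 0, -0.8, -0.51, 0, 0.3], [0, 0, 0, -0.8, -0.51, 0, 0.3], [0, 0, 0, -0.8, -0.51, 0, 0.3], [0, 0, 0, -0.8, -0.51, 0, 0.3]]}}

```text
time: 60.68
ee_pos: [573.2, 285.8, 164.5]
eef_rot: [3.141, 0.072, 0.0]
contact_force: [0.4, 0.5, -0.2]
width: 41.6
grasp_force: 50.6
```

Emit:
{"method": "move_arm", "body": {"series": [[0, 0, 0, -0.8, -0.51, 0, 0.3], [0, 0, 0, -0.8, -0.51, 0, 0.3], [0, 0, 0, -0.8, -0.51, 0, 0.3], [0, 0, 0, -0.8, -0.51, 0, 0.3], [0, 0, 0, -0.47, -0.31, 0, 0.3]]}}

```text
time: 61.1
ee_pos: [458.6, 351.9, 164.7]
eef_rot: [-3.141, -0.075, 0.001]
contact_force: [1.0, 0.7, 0.6]
width: 41.7
grasp_force: 50.6
```

Emit:
{"method": "move_arm", "body": {"series": [[0, 0, 0, 0, 0, 0.9, 0.3], [0, 0, 0, 0, 0, 0.9, 0.3], [0, 0, 0, 0, 0, 0, 0.3], [0, 0, 0, 0, 0, 0, 0.3]]}}

```text
time: 61.43
ee_pos: [460.6, 350.4, 109.6]
eef_rot: [3.139, 0.073, -0.004]
contact_force: [-0.5, 0.4, 1.0]
width: 41.3
grasp_force: 50.7
```

```bash
python3 - <<'E'
from h import *
s=manip.get_state(); print(s["time"],s["ee_pos"],s["eef_rot"],s["contact_force"],s["width"],s["grasp_force"])
goto([(462,351,40,.045)])
E
```

```text
61.4333 [460.5515317  350.37373372 109.63493365] [ 3.1393097   0.07265184 -0.00396818] [-0.49413054  0.38322283  0.99418626] 41.32868708686106 50.71588933467865
(462, 351, 40, 0.045) rows 3 az,x,y,z: [np.float64(0.0), np.float64(0.02), np.float64(-0.01), np.float64(0.77)]
```

Emit:
{"method": "move_arm", "body": {"series": [[0, 0, 0, 0.05, 0, 0.7, 0.3], [0, 0, 0, 0, 0, 0.9, 0.3], [0, 0, 0, 0, 0, 0.6, 0.3], [0, 0, 0, 0, 0, 0.4, 0.3], [0, 0, 0, 0, 0, 0, 0.3]]}}

```text
time: 61.85
ee_pos: [462.7, 350.3, 31.3]
eef_rot: [3.14, 0.072, -0.003]
contact_force: [-0.2, -0.8, 0.9]
width: 41.4
grasp_force: 50.7
```

Emit:
{"method": "move_arm", "body": {"series": [[0, 0, 0, 0, 0, 0, 0.62], [0, 0, 0, 0, 0, 0, 0.62], [0, 0, 0, 0, 0, 0, 0.62], [0, 0, 0, 0, 0, -0.5, 0.62], [0, 0, 0, 0, 0, -0.9, 0.62]]}}

```text
time: 62.27
ee_pos: [461.5, 350.0, 73.1]
eef_rot: [3.139, 0.072, -0.006]
contact_force: [-0.6, -0.3, 0.4]
width: 52.9
grasp_force: 0.0
```

Emit:
{"method": "move_arm", "body": {"series": [[0, 0, 0, 0, 0, -0.9, 0.62], [0, 0, 0, 0, 0, -0.9, 0.7], [0, 0, 0, 0, 0, -0.9, 0.7], [0, 0, 0, 0.2, 0.8, 0, 0.7], [0, 0, 0, 0, 0.9, 0, 0.7]]}}

```text
time: 62.68
ee_pos: [473.0, 301.4, 158.6]
eef_rot: [-3.138, -0.076, -0.011]
contact_force: [0.6, -0.1, -1.0]
width: 59.8
grasp_force: 0.0
```

Emit:
{"method": "move_arm", "body": {"series": [[0, 0, 0, 0, 0.9, 0, 0.7], [0, 0, 0, 0, 0.9, 0, 0.7], [0, 0, 0, -0.2, 0.9, 0, 0.7], [0, 0, 0, -0.3, 0.7, 0, 0.7], [0, 0, 0, 0, 0, 0, 0.7]]}}

```text
time: 63.1
ee_pos: [459.9, 194.5, 156.2]
eef_rot: [3.14, 0.068, 0.0]
contact_force: [1.8, 0.1, 0.6]
width: 59.6
grasp_force: 0.0
```

```bash
python3 - <<'E'
from h import *
a=blobs("scene","pics/s31.png"); t=blobs("top","pics/t31.png"); s=manip.get_state(); print(s["time"],s["ee_pos"],s["eef_rot"],s["contact_force"],s["width"])
print([x for x in badges("scene",25)],badges("top",25))
for n in("scene","top"): print(n,[(round(d["conf"],2),(d["bbox"]*np.array([560,420,560,420])).round(1).tolist()) for d in manip.search_frame("tub",n)],[(round(d["conf"],2),(d["bbox"]*np.array([560,420,560,420])).round(1).tolist()) for d in manip.search_frame("tub_lid",n)])
for nm,im,roi in(("t",t,(150,205,75,75)),):
    x,y,w,h=roi;H=cv2.cvtColor(im,cv2.COLOR_BGR2HSV)[y:y+h,x:x+w]
    for c,m in(("red",cv2.inRange(H,(165,120,60),(180,255,255))|cv2.inRange(H,(0,150,60),(6,255,255))),("green",cv2.inRange(H,(45,90,30),(85,255,255)))):
        k,l,st,ce=cv2.connectedComponentsWithStats(cv2.morphologyEx(m,cv2.MORPH_CLOSE,np.ones((3,3)))); print(c,[(st[i][4],(ce[i]+[x,y]).round(1),back("top",[ce[i]+[x,y]],25)[0,:2].round(0)) for i in range(1,k) if st[i][4]>8])
goto([(454.8,193.4,120,.045)])
E
```

```text
63.2 [461.3530645  197.20817483 156.3999338 ] [-3.14013541 -0.06989908 -0.00363802] [-0.06668887  0.07865372 -0.42013998] 59.96172650791686
[(0.49, [317, 182], array([459., 361.]))] [(0.51, [185, 246], array([455., 357.]))]
scene [(0.85, [220.8, 173.2, 42.1, 39.9]), (0.79, [277.5, 131.2, 33.2, 30.9]), (0.63, [385.1, 191.9, 44.6, 46.8]), (0.58, [297.6, 163.1, 40.3, 36.4]), (0.58, [188.5, 321.8, 151.3, 51.5])] [(0.77, [267.3, 199.2, 42.1, 27.9]), (0.25, [313.2, 203.0, 67.4, 46.1])]
top [(0.77, [170.0, 115.7, 43.2, 49.2]), (0.66, [114.6, 280.7, 46.5, 44.8]), (0.64, [167.2, 221.9, 41.3, 45.2])] [(0.96, [221.4, 240.2, 40.9, 28.4])]
red [(np.int32(74), array([182. , 244.8]), array([457., 367.]))]
green []
(454.8, 193.4, 120, 0.045) rows 2 az,x,y,z: [[np.float64(0.01), np.float64(-0.11), np.float64(0.08), np.float64(0.58)], [np.float64(0.01), np.float64(-0.11), np.float64(0.08), np.float64(0.58)]]
```

```bash
python3 - <<'E'
import cv2,numpy as np
for f in("t23","t31"):
    t=cv2.imread(f"pics/{f}.png")
    print(f)
    for v in(238,242,246,250,254): print(v," ".join("%02x%02x%02x"%tuple(t[v,u,::-1]) for u in range(162,214,3)))
E
```

```text
t23
238 c9c6ab b1ad99 545447 595448 6d6d5f 706d60 726e60 716d61 6f6c5e 726d61 888773 36583b 234c2c 4b5e44 d4d2b6 d9ceb1 daceb2 dbd0b5
242 e5e6cd 676558 555249 5b574c 716e63 726f60 716e61 726f60 706d5f 737062 21502d a29986 7a7f60 958c7b dfe0c7 938c7a dbcfb5 dbcfb4
246 e5e5cc 787667 5d5b4f 646155 706b5e 716e62 6e6c60 716f63 6e6a5e 717062 548e5a a49c89 9d8f70 2e5231 dadac0 7b7466 dbcfb4 dccfb3
250 e5e5cc c9c7ae 7f7b6c 59564b 716d5e 736f62 cac3a9 d0cab1 d1cdb1 d2ceb3 667c5e 3b8549 458750 476246 757363 8d8776 daceb2 dacfb3
254 e5e7cf e5e6ce 999581 918d7a c4bfa7 d4ceb2 d3cdb2 d1ccaf d2cbb1 d3ceb2 aea892 817d6c 928d7e c6c8b0 4c4c41 978e7c dbcfb4 daccb2
t31
238 bebba4 a7a691 514e43 535248 6a6559 756f64 756f65 75423d 312120 504941 625a4f 60594f 4a443a 5b554a 545046 4e4840 4b453c 49443c
242 dedfc2 605f53 525046 57564b 736e60 59060b 7f3127 d6a690 e2e7c8 322a16 514b40 4d473f 48443b 383630 423c35 444037 403c34 3e372f
246 ddddc2 6f6e5f 56544a 5f5c4f 72685b 8e2020 b2372f cc2d30 dee8cf e1eacc 2f2d2d 373634 353232 2e2c29 33302c 352f28 5d594b 918c77
250 dddfc4 bebfa7 7b7968 555348 8b8475 d1c4af d6cab4 7e4c45 bd282a b11f21 35312b 9a8f7c 9c927d 6a6355 3d3a35 867f6d cec3a9 d0c4aa
254 dbddbf dedfc4 928f7d 888574 a19c88 6b685b 69655b 6d685d 6c695c 6d6a5e 666153 9a8c7b a39683 766e5e 4e4d42 908675 cec3a8 d1c5aa
```

Emit:
{"method": "move_arm", "body": {"series": [[0, 0, 0, -0.22, 0.12, 0.7, 0.7], [0, 0, 0, 0, 0, 0.9, 0.7], [0, 0, 0, 0, 0, 0.9, 0.7], [0, 0, 0, 0, 0, 0.9, 0.7], [0, 0, 0, 0, 0, 0, 0.7]]}}

```text
time: 63.92
ee_pos: [451.3, 193.2, 48.9]
eef_rot: [3.139, 0.073, -0.013]
contact_force: [-2.2, 0.2, -0.2]
width: 59.7
grasp_force: 0.0
```

Emit:
{"method": "move_arm", "body": {"series": [[0, 0, 0, 0, 0, 0.2, 0.7], [0, 0, 0, 0, 0, 0, 0.7]]}}

```text
time: 64.08
ee_pos: [454.7, 194.0, 47.2]
eef_rot: [3.141, 0.073, 0.0]
contact_force: [-0.6, -0.1, -0.3]
width: 59.8
grasp_force: 0.0
```

Emit:
{"method": "move_arm", "body": {"series": [[0, 0, 0, 0, 0.02, 0.5, 0.7], [0, 0, 0, 0, 0, 0.4, 0.7], [0, 0, 0, 0, 0, 0, 0.7], [0, 0, 0, 0, 0, 0, 0.15], [0, 0, 0, 0, 0, 0, 0.15]], "newtons": 40}}

```text
time: 64.5
ee_pos: [455.4, 193.3, 21.4]
eef_rot: [-3.14, -0.073, -0.004]
contact_force: [0.1, -0.6, -0.1]
width: 36.7
grasp_force: 0.0
```

Emit:
{"method": "move_arm", "body": {"series": [[0, 0, 0, 0, 0, 0, 0.15], [0, 0, 0, 0, 0, 0, 0.15], [0, 0, 0, 0, 0, 0, 0.15], [0, 0, 0, 0, 0, 0, 0.15]]}}

```text
time: 64.83
ee_pos: [455.3, 193.3, 21.5]
eef_rot: [-3.14, -0.073, -0.004]
contact_force: [-0.8, -0.7, 4.8]
width: 24.1
grasp_force: 38.9
```

Emit:
{"method": "move_arm", "body": {"series": [[0, 0, 0, 0, 0, -0.3, 0.15], [0, 0, 0, 0, 0, -0.7, 0.15], [0, 0, 0, 0, 0, -0.9, 0.15], [0, 0, 0, 0, 0, -0.9, 0.15], [0, 0, 0, 0, 0, -0.9, 0.15]]}}

```text
time: 65.25
ee_pos: [454.2, 193.0, 133.2]
eef_rot: [-3.141, -0.073, -0.001]
contact_force: [0.0, 0.8, -0.8]
width: 24.4
grasp_force: 39.4
```

Emit:
{"method": "move_arm", "body": {"series": [[0, 0, 0, 0, 0, -0.8, 0.15], [0, 0, 0, 0, 0, 0, 0.15]]}}

```text
time: 65.42
ee_pos: [457.0, 193.8, 160.8]
eef_rot: [-3.139, -0.073, -0.015]
contact_force: [1.3, 0.0, -2.0]
width: 24.3
grasp_force: 39.4
```

```bash
python3 - <<'E'
from h import *
a=blobs("scene","pics/s32.png"); t=blobs("top","pics/t32.png"); s=manip.get_state(); print(s["time"],s["ee_pos"],s["eef_rot"],s["contact_force"],s["width"],s["grasp_force"])
print(badges("scene",25),badges("top",25))
goto([(462.6,350,155,.045)])
for n in("scene","top"): print(n,[(round(d["conf"],2),(d["bbox"]*np.array([560,420,560,420])).round(1).tolist()) for d in manip.search_frame("tub",n)])
for v in(238,242,246,250,254): print(v," ".join("%02x%02x%02x"%tuple(t[v,u,::-1]) for u in range(162,214,3)))
E
```

```text
65.5167 [454.75830291 193.16778167 156.52834295] [-3.14021765 -0.07278449 -0.00447027] [ 0.28855734 -0.67538695 -1.07372069] 24.249670609929307 39.39102351665497
[(0.64, [310, 272], array([634.,  15.])), (0.46, [317, 183], array([463., 356.]))] [(0.49, [298, 192], array([615.,  31.]))]
(462.6, 350, 155, 0.045) rows 6 az,x,y,z: [np.float64(0.0), np.float64(0.09), np.float64(-0.87), np.float64(-0.0)]
scene [(0.88, [383.4, 192.4, 46.9, 47.5]), (0.84, [222.0, 174.9, 40.8, 37.7]), (0.59, [300.6, 162.9, 37.8, 37.5]), (0.52, [293.4, 131.7, 15.7, 33.7])]
top [(0.88, [114.7, 284.1, 48.6, 42.8]), (0.73, [164.4, 226.4, 28.2, 39.9]), (0.62, [168.6, 119.4, 46.3, 46.3])]
238 bbbaa1 a5a28f 534e46 4f4c41 6d6a5f 736d62 736f62 77443d 311e1e 4e4840 72685b 71695b 534c42 625a4d 61594d 5e584c 585047 575245
242 dedfc3 615f52 504e45 5b5a4f 746d63 5c1011 7e3125 d5a38e dee6c4 161814 615b4c 5f574c 575045 3a3a30 524a43 4c473e 464238 454239
246 dddec1 706d5f 59584d 5c5a4d 756b60 8d211f ae322d cd2e31 dfe8d0 dce8c8 4b453c 47443a 3a3834 423b36 3c372f 3f3b33 413d34 3b382f
250 dedec5 bebea6 7a7669 514f44 8c8677 d4c7b1 d6cab3 7e4d43 bf2d2f b42629 2e2527 33312e 393734 292828 20211e 3a382f 7b7562 a09580
254 dddfc2 dddec2 908d7d 898676 a5a08b 6c6a5d 676457 69665a 6b685a 6c685b 1f1d1a 8d8472 ac9e8a 7f7564 21211e 908675 cfc3a9 cec2a8
```

```bash
python3 - <<'E'
import cv2,numpy as np
def g(f,r): return cv2.cvtColor(cv2.imread(f"pics/{f}.png"),cv2.COLOR_BGR2GRAY).astype(np.float32)[r]
r=np.s_[222:272,150:174]; w=cv2.createHanningWindow((24,50),cv2.CV_32F)
for f in("t23","t28","t31","t32"): print(f,cv2.phaseCorrelate(g("t19",r),g(f,r),w))
r=np.s_[180:206,292:342]; w=cv2.createHanningWindow((50,26),cv2.CV_32F)
for f in("s18","s20","s23","s28","s31","s32"): print(f,cv2.phaseCorrelate(g("scene0",r),g(f,r),w))
E
```

```text
t23 ((0.8556257439040849, 0.11866762059165126), 0.9151711189746856)
t28 ((26.04250296249579, 22.728636635415704), 0.01144679069519043)
t31 ((0.7080380657883953, 0.087873121968844), 0.8998056300481161)
t32 ((0.8070481767029101, -0.0355142530414021), 0.9304012544949849)
s18 ((-0.0637324184430419, 0.7400717442271336), 1.0159310434482716)
s20 ((-2.4711719003410018, 3.2182778925866913), 0.12414093653361002)
s23 ((1.3304526311649845, 2.2811493453984433), 0.18351131863064235)
s28 ((-2.669635752283739e-05, 0.7071193031029726), 0.9095343625103985)
s31 ((-0.13152785533382172, 0.8656141213275035), 0.9461107056229203)
s32 ((-0.012914893629421442, 1.0253815000520117), 0.9804788610670302)
```

Emit:
{"method": "move_arm", "body": {"series": [[0, 0, 0, 0.1, -0.6, 0, 0.15], [0, 0, 0, 0.1, -0.9, 0, 0.15], [0, 0, 0, 0.1, -0.9, 0, 0.15], [0, 0, 0, 0.1, -0.9, 0, 0.15], [0, 0, 0, 0.1, -0.9, 0, 0.15]]}}

```text
time: 66.13
ee_pos: [463.1, 320.5, 153.8]
eef_rot: [3.14, 0.072, -0.003]
contact_force: [0.6, 0.3, -0.6]
width: 24.2
grasp_force: 39.5
```

Emit:
{"method": "move_arm", "body": {"series": [[0, 0, 0, 0, -0.6, 0, 0.15], [0, 0, 0, 0, -0.43, 0, 0.15], [0, 0, 0, 0, 0, 0.5, 0.15], [0, 0, 0, 0, 0, 0.5, 0.15], [0, 0, 0, 0, 0, 0, 0.15]]}}

```text
time: 66.55
ee_pos: [460.1, 349.3, 121.4]
eef_rot: [3.137, 0.073, -0.01]
contact_force: [-0.7, 0.7, -0.7]
width: 24.6
grasp_force: 39.5
```

Emit:
{"method": "move_arm", "body": {"series": [[0, 0, 0, 0, 0, 0, 0.15]]}}

```text
time: 66.63
ee_pos: [461.5, 349.8, 123.9]
eef_rot: [3.139, 0.072, -0.005]
contact_force: [-0.1, -0.2, -1.1]
width: 24.5
grasp_force: 39.5
```

Emit:
{"method": "move_arm", "body": {"series": [[0, 0, 0, 0.02, 0.03, 0.4, 0.15], [0, 0, 0, 0, 0, 0.4, 0.15], [0, 0, 0, 0, 0, 0.2, 0.15], [0, 0, 0, 0, 0, 0, 0.15], [0, 0, 0, 0, 0, 0, 0.15]]}}

```text
time: 67.05
ee_pos: [463.0, 349.5, 95.5]
eef_rot: [-3.141, -0.072, -0.0]
contact_force: [0.6, 0.4, -0.6]
width: 24.4
grasp_force: 39.5
```

Emit:
{"method": "move_arm", "body": {"series": [[0, 0, 0, 0, 0, 0.15, 0.15], [0, 0, 0, 0, 0, 0, 0.15]]}}

```text
time: 67.22
ee_pos: [462.9, 349.6, 90.7]
eef_rot: [-3.141, -0.072, -0.001]
contact_force: [-0.4, -0.4, -1.6]
width: 24.2
grasp_force: 39.5
```

Emit:
{"method": "move_arm", "body": {"series": [[0, 0, 0, 0, 0, 0.1, 0.15], [0, 0, 0, 0, 0, 0.08, 0.15], [0, 0, 0, 0, 0, 0, 0.15]]}}

```text
time: 67.47
ee_pos: [462.5, 349.5, 84.7]
eef_rot: [3.14, 0.073, -0.001]
contact_force: [-1.5, -0.3, -0.3]
width: 24.9
grasp_force: 39.5
```

Emit:
{"method": "move_arm", "body": {"series": [[0, 0, 0, 0, 0, 0.06, 0.15], [0, 0, 0, 0, 0, 0, 0.15]]}}

```text
time: 67.63
ee_pos: [462.9, 349.7, 83.8]
eef_rot: [-3.141, -0.073, -0.001]
contact_force: [-1.3, -0.4, 2.5]
width: 24.5
grasp_force: 39.8
```

Emit:
{"method": "move_arm", "body": {"series": [[0, 0, 0, 0, 0, 0, 0.3], [0, 0, 0, 0, 0, 0, 0.5], [0, 0, 0, 0, 0, 0, 0.6], [0, 0, 0, 0, 0, 0, 0.6], [0, 0, 0, 0, 0, -0.4, 0.6]]}}

```text
time: 68.05
ee_pos: [461.6, 348.9, 93.4]
eef_rot: [3.139, 0.072, -0.006]
contact_force: [-0.4, -0.3, -0.4]
width: 51.4
grasp_force: 0.0
```

Emit:
{"method": "move_arm", "body": {"series": [[0, 0, 0, 0, 0, -0.8, 0.6], [0, 0, 0, 0, 0, -0.9, 0.6], [0, 0, 0, 0, 0, -0.9, 0.6], [0, 0, 0, 0, 0.6, -0.9, 0.6], [0, 0, 0, 0, 0.9, 0, 0.6]]}}

```text
time: 68.47
ee_pos: [467.0, 306.9, 205.8]
eef_rot: [-3.136, -0.077, -0.015]
contact_force: [1.3, -0.4, 0.1]
width: 50.9
grasp_force: 0.0
```

Emit:
{"method": "move_arm", "body": {"series": [[0, 0, 0, 0, 0.9, 0, 0.6], [0, 0, 0, 0, 0.9, 0, 0.6], [0, 0, 0, 0, 0.9, 0, 0.6], [0, 0, 0, 0, 0.9, 0, 0.6], [0, 0, 0, 0, 0.9, 0, 0.6]]}}

```text
time: 68.88
ee_pos: [471.0, 168.5, 200.4]
eef_rot: [3.141, 0.073, 0.0]
contact_force: [1.2, -0.0, -0.4]
width: 51.0
grasp_force: 0.0
```

```bash
python3 - <<'E'
from h import *
a=blobs("scene","pics/s33.png"); t=blobs("top","pics/t33.png"); s=manip.get_state(); print(s["time"],s["ee_pos"],s["contact_force"],s["width"])
for n in("scene","top"): print(n,[(round(d["conf"],2),(d["bbox"]*np.array([560,420,560,420])).round(1).tolist()) for d in manip.search_frame("tub_lid",n)],badges(n,60))
g=lambda f:cv2.cvtColor(cv2.imread(f"pics/{f}.png"),cv2.COLOR_BGR2GRAY).astype(np.float32)
r=np.s_[150:206,286:346]; w=cv2.createHanningWindow((60,56),cv2.CV_32F); print("scene shift",cv2.phaseCorrelate(g("scene0")[r],g("s33")[r],w))
r=np.s_[210:275,150:215]; w=cv2.createHanningWindow((65,65),cv2.CV_32F); print("top shift",cv2.phaseCorrelate(g("top0")[r],g("t33")[r],w))
for f in("top0","t33"):
    im=cv2.imread(f"pics/{f}.png"); m=cv2.inRange(cv2.cvtColor(im,cv2.COLOR_BGR2HSV)[190:300,140:240],(5,60,60),(18,200,235)); k,l,st,ce=cv2.connectedComponentsWithStats(m); i=1+st[1:,4].argmax(); print(f,st[i],ce[i])
E
```

```text
68.9833 [471.25961229 166.83315786 200.44022867] [-0.16071465  0.50726488 -0.53701101] 50.75098996672353
scene [(0.81, [292.8, 160.0, 43.4, 27.6])] [(0.61, [311, 271], array([649.,  -7.]))]
top [(0.56, [161.3, 218.0, 42.5, 48.8])] []
scene shift ((-0.7221774826829801, 1.121868019159976), 0.9388990259170532)
top shift ((1.7410952232062584, -0.19886744877845075), 0.684638539582123)
top0 [  20   30   47   48 1737] [42.77892919 53.22164652]
t33 [  22   30   43   47 1568] [42.98979592 53.53316327]
```

```bash
python3 -c "
from bench import manip
print(manip.close_job(), manip.get_state()['time'])"
```

```text
the job is handed in; nothing more can be done
the job is handed in; nothing more can be done
```

I swung the lamp clear, pressed the three badges present (red, white, green) through to the delivery stop, put them in the tub, seated the lid and handed in at about 69 s; the hand-in gave no verdict, the final lid and badge checks were numerical only, the glue, pot and brush were not measured afterwards, the red badge was dropped once on the platform and re-gripped, and I viewed 16 pictures, two over the limit of 14.

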